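Load the swing-arm vent cutter with a flush stack of plates

ROBOT

A 7-joint arm with a two-finger parallel gripper is mounted at the origin on the work surface. World frame = base frame: x ahead of the robot, y to its left, z up, the work surface at z = 0. Lengths are in m, angles in degrees, forces in N, time in s.
With the tool pointing down it reaches from about 0.4 to 0.9 m from the base axis. Payload 5.5 kg.
Tool frame: the origin (TCP) lies at the very end of the fingers, on their centre line; the grasp point (between the pads) lies 19 mm behind it (hold_point_z is the distance from the TCP to the grasp point, in m); y points along the fingers, z is the direction in which the jaws open and shut, and the axes are right-handed (so a half turn about y gives the same grasp; the last joint's range is limited). The gripper opens to 85 mm and grips with 20 to 120 N. Pads are 22 mm wide; open, the fingers measure 114 mm over their backs; the gripper's body (76 mm by 85 mm) begins 54 mm behind the grasp point. The pads swing forward as they close: fully open they stand 13 mm farther back than shut.
Start: joints at [88.705, 28.699, -24.465, 88.831, 12.651, 65.22, -12.049], TCP at [0.183, -0.624, 0.231] pointing down, gripper open.
Joint ranges: [-164.97, 164.97], [-17.58, 116.51], [-87.97, 89.64], [11.32, 138.91], [-80.73, 260.73], [10.89, 115.49], [-147.41, 147.41]. Speed limits (degrees/s): [147.25, 147.25, 180, 180, 180, 180, 180].

INTERFACE

Orientations are given as a 3x3 rotation matrix whose columns are the frame's x, y, z axes.
In Python, from cell import sense, get_image, hand_in, find_in, tip_of, hold_point_z gives the robot as it stands.
- The arm moves only by the tool send_rows, never from a script. Its argument "rows" is a list of rows, each an object of numbers: "dx", "dy", "dz": the shift along the tool's x, y, z in mm; "rx", "ry", "rz": the turn, a rotation vector about the tool's x, y, z in degrees; "jaw": the closure, from 0 (fully open) to 1 (shut). In form: [{"dx": .., "dy": .., "dz": .., "rx": .., "ry": .., "rz": .., "jaw": ..}, ...]. A call has 1 to 8 rows; each row shifts and turns the pose as measured when the row begins, along the tool's axes as they then stand; what a row does not reach is not made up. A row lasts 1/12 s, in which the tool goes at most 41.7 mm and 7.16 degrees, less where a joint would pass 70% of its speed; a pose out of reach is approached as far as the arm can. A call with a gripper value outside its range is refused whole. The fingers move at their own pace and stop on an object; "force" is the grip in N (left out, the last holds). Time passes only in rows, so rows that do not move let the fingers close. It gives the time, the measured TCP pose, the force and the opening at its end, in the units of the state.
- sense(): the state, without advancing time (a new reading comes with each control period).
- get_image(name): name is "side" or "top" or "wrist"; returns a dict with "pixels" (384x512x3 uint8, red, green, blue), "vertical_fov" (degrees; the focal length in pixels is half the picture's height over the tangent of half this angle, whatever the lens; pixels are square), "cx", "cy" (the principal point, pixels), "rvec" (rotation vector, rad) and "tvec" (3), from world to camera coordinates, as OpenCV has them. Camera axes: x right, y down, z forward; pixel columns grow to the right and rows downward; lengths in m; the calibration is good to about 2 mm. The wrist camera is an equidistant fisheye: a pixel r from the principal point sees the ray r / f radians off the axis. A picture is of the moment at which its call begins. There is no depth.
- hand_in(): hands the job in, once; it reports no verdict.
Trained networks look in a picture, given as the dict that the camera call returned (one of the last four; its "shot" number tells which), for a name from the list of things; names that differ only in an ending like _2 or _b are one class to them, and where a whole thing is asked for, a point or a joint stands for the part that bears it (a point fixed in the world has none). Each returns a list of dicts, best first, with "confidence" (0 to 1); they miss things now and then, are a little off and sometimes report something else, mostly with a low value. They report only what shows in the picture. A call takes as long as a camera call.
- find_in(picture, thing): "at" ([x, y, z] in m, in the coordinates of the camera as it stood for that picture, good to about 4 mm: the middle of the surface that is visible of it).
- tip_of(picture, thing): "at" ([x, y, z] in m, in the coordinates of the camera as it stood for that picture, good to about 4 mm: a listed point, or the origin of a listed thing).
The state is a dict: "time_s": time; "q": joint angles; "dq": joint speeds; "joint_efforts": joint torques, N m; "tool_pos": TCP position; "ee_rot": TCP orientation; "wrist_force": force on the tool from outside, world axes, zero at the start; "ft_torque": the same for the moment, N m; "grip_width": finger opening in m.
Only numpy, scipy, OpenCV 4.12 (cv2) and the standard library are available. Lean on these libraries where they do the work, as an engineer would, in place of code of your own. Each camera call takes 0.05 s, during which the arm holds its last target.

TASK

Swing the green vent cutter's arm well clear of its base, by more than 55 degrees, and only then stack all the aluminium vent plates lying on the bench on the base, flat on one another with their long edges towards the two far stops and the walnut drilling template on top, and tap the stack until every piece sits flush against the two far stops and the side stop. Then swing the arm fully home over the stack again and let go; leave the core box, the mallet and the corner clip where they are.

Things in the scene. Friction and masses are not known exactly. Their poses are not given: they have to be found in the camera images.
- nest (a point): point on top of the vent cutter's dark base plate (6 mm thick), exactly under the centre of a correctly stacked plate, whose length then lies along y. x points to the two far stops and the hinge post, y to the side stop, z up. The base reaches from x = -117 to +227 and y = -95 to +75 mm; the hinge post (68 mm across) stands at x = +170 mm. Sides -x and -y are open.
- far_stops (a point): midway between the two far stops, in the plane of their faces (x = +26 mm from the nest), on the base. They are upright steel blocks 16 x 18 mm, 44 mm tall, centred 45 mm either side of this point along y, with a gap of 72 mm between them. Axes as the nest's.
- side_stop (a point): foot of the face of the single side stop (y = +55 mm from the nest, x = +5 mm), an upright steel block 30 x 16 mm, 44 mm tall. Axes as the nest's.
- cutter_arm (a joint): angle of the green arm about its upright hinge, rad: 0 = home at its stop, cutter over the nest; grows as it swings to the nest's +y side (clockwise from above), stop at 1.3. Stays where left; about 2 N at the handle. Beam 30 mm wide, underside 120 mm above the bench; motor housing 52 mm across, top at 187 mm, 165 mm from the hinge; cutter tip 78 mm above the bench.
- cutter_handle (a point): middle of the black upright round grip (28 mm across, 56 mm tall, centre 176 mm above the bench, top at 204 mm) on the free end of the cutter arm, 235 mm from the hinge axis. Can be gripped from above or pushed.
- cutter_hinge (a point): point on the hinge axis of the cutter arm, at the height of the grip's middle; z up
- core_box: bystander: walnut core box half with brass inlays, 120 x 150 x 48 mm; origin under its centre
- mallet: bystander: stubby aluminium mallet with a wooden handle, 175 mm long; origin at bench level between head and handle
- clip1: bystander: loose steel corner clip, L-shaped, legs 70 mm, 30 mm tall; origin at its corner
- template: walnut drilling template with three brass bushes in a row, 110 x 52 x 12 mm, about 110 g; origin at the centre of its underside, x along its length (110), y across it (52), z up. Lies flat on the bench.
- plate1: aluminium vent plate with three dark spots in a row, 110 x 52 x 10 mm, about 145 g, may be absent; origin at the centre of its underside, x along its length (110), y across it (52), z up. Lies flat on the bench.
- plate2: aluminium vent plate with three dark spots in a row, 110 x 52 x 10 mm, about 145 g, may be absent; origin at the centre of its underside, x along its length (110), y across it (52), z up. Lies flat on the bench.
- plate3: aluminium vent plate with three dark spots in a row, 110 x 52 x 10 mm, about 145 g, may be absent; origin at the centre of its underside, x along its length (110), y across it (52), z up. Lies flat on the bench.
- plate4: aluminium vent plate with three dark spots in a row, 110 x 52 x 10 mm, about 145 g, may be absent; origin at the centre of its underside, x along its length (110), y across it (52), z up. Lies flat on the bench.

How it is judged:
By the outcome, as a careful person would: the job done as asked, in the order asked, and still so for the second after the job is handed in, with the robot touching nothing.
Of plate1, plate2, plate3, plate4 only 2 to 4 are there at a start; the rules pass over those that are not, and their reading is None.
At some moment in a run one of plate1, plate2, plate3, plate4 may be knocked a few centimetres aside while the robot is not near it.
Once in a run the grip may slacken for a moment while it holds something.
It also fails if it takes over 210 s, if anything falls off the work surface, if the arm or the gripper's body presses on something with over 40 N, if the wrist force passes 120 N, or if a joint passes its speed limit or range.

## Working session

There is one attempt and no reset: what is moved stays moved. The work goes in short steps, Python scripts to look and compute and a tool call to move; the robot and the scene stay as the last step left them, time stands still between calls to the robot, and variables do not carry over. Pictures are saved under pics/ and viewed, and the job is handed in when it is done.

Besides the shell and the picture viewer there is one more tool, called by a JSON object that holds its "fn" and its "kwargs", one argument or row to a line. send_rows: Moves the arm, as the interface text tells. Its arguments: {"type":"object","properties":{"rows":{"type":"array"},"force":{"type":"number"}},"required":["rows"]}

```bash
ls; mkdir -p pics
python3 - <<'E'
from cell import sense,get_image,hold_point_z
import cv2
print(sense(),hold_point_z)
for n in("side","top","wrist"):
    p=get_image(n);cv2.imwrite(f"pics/{n}0.png",p["pixels"][:,:,::-1]);print(n,p["vertical_fov"],p["cx"],p["cy"],p["rvec"],p["tvec"])
E
```

```text
pics
{'time_s': 0.0, 'q': array([ 88.70226823,  28.75491578, -24.45292778,  88.89259634,
        12.65156322,  65.21965578, -12.04756019]), 'dq': array([-0.01125335, -0.01524669, -0.12006845, -0.03570136,  0.06748487,
        0.10017463, -0.04056398]), 'joint_efforts': array([-6.97043542e-04, -5.69524777e+01, -5.81610337e+00, -2.80947447e+01,
        1.06793706e-02,  1.19615626e-02, -6.30231312e-06]), 'tool_pos': array([ 0.18303429, -0.62296253,  0.23023843]), 'ee_rot': array([[-9.59397741e-01, -5.04714670e-04,  2.82056235e-01],
       [-2.82056681e-01,  1.91652331e-03, -9.59395828e-01],
       [-5.63462006e-05, -9.99998036e-01, -1.98106628e-03]]), 'wrist_force': array([-0.72024031, -0.81519837, -0.40627326]), 'ft_torque': array([0.02917725, 0.01459024, 0.03093149]), 'grip_width': 0.08506748250610822} 0.0187
side 56.23839723564731 253.62542698719787 185.80071946649264 [ 1.00927562 -2.2831186   1.22559949] [0.36344256 0.36092114 1.03111918]
top 56.62085782651064 255.89926213462215 190.3415013904675 [ 2.16168206 -2.10985919  0.15509396] [-0.03093674  0.57795043  1.03717106]
wrist 65.70646984690485 258.75617771010894 195.07598354331444 [-2.33181793  1.74612499  0.24339651] [-0.64801084 -0.03400832  0.37903498]
```

```bash
cat > h.py <<'E'
from cell import sense,get_image,hand_in,find_in,tip_of,hold_point_z
import cv2,numpy as np
def Rt(p): return cv2.Rodrigues(np.array(p["rvec"],float))[0],np.array(p["tvec"],float).ravel()
def w(p,at):
    R,t=Rt(p); return R.T@(np.array(at)-t)
def foc(p): return p["pixels"].shape[0]/2/np.tan(np.radians(p["vertical_fov"]/2))
def proj(p,P):
    R,t=Rt(p);c=R@np.array(P)+t;f=foc(p)
    return np.array([p["cx"]+f*c[0]/c[2],p["cy"]+f*c[1]/c[2]])
def ray(p,u,v,z,fish=False):
    R,t=Rt(p);f=foc(p);x=(u-p["cx"])/f;y=(v-p["cy"])/f
    if fish:
        r=np.hypot(x,y); d=np.array([np.sin(r)*x/max(r,1e-9),np.sin(r)*y/max(r,1e-9),np.cos(r)])
    else: d=np.array([x,y,1.])
    C=-R.T@t; D=R.T@d
    return C+D*(z-C[2])/D[2]
def save(p,n,box=None,s=1):
    im=p["pixels"][:,:,::-1]
    if box: im=im[box[1]:box[3],box[0]:box[2]]
    if s!=1: im=cv2.resize(np.ascontiguousarray(im),None,fx=s,fy=s,interpolation=cv2.INTER_CUBIC)
    cv2.imwrite("pics/"+n,im)
E
python3 - <<'E'
from h import *
np.set_printoptions(precision=4,suppress=True)
for n in("top","side"):
    p=get_image(n)
    for t in ["nest","far_stops","side_stop","cutter_handle","cutter_hinge","core_box","mallet","clip1","template","plate1"]:
        for r in tip_of(p,t): 
            if r["confidence"]>.2: print(n,t,round(r["confidence"],2),w(p,r["at"]))
E
```

```text
top nest 0.62 [ 0.5941  0.4314 -0.0032]
top nest 0.57 [0.5309 0.1017 0.0023]
top far_stops 0.74 [0.5619 0.1068 0.0081]
top side_stop 0.65 [ 0.5386  0.1604 -0.0007]
top cutter_handle 0.6 [ 0.5532 -0.5115 -0.0004]
top cutter_handle 0.55 [0.4666 0.1351 0.1765]
top cutter_hinge 0.87 [0.7044 0.1045 0.1724]
top mallet 0.58 [ 0.5972  0.4305 -0.0037]
top clip1 0.81 [ 0.7071  0.3066 -0.002 ]
top template 0.66 [0.4041 0.2885 0.0008]
top plate1 0.62 [ 0.4853 -0.3469  0.0032]
top plate1 0.56 [ 0.6267 -0.3235 -0.0015]
side nest 0.82 [0.5353 0.1054 0.0055]
side far_stops 0.79 [0.5592 0.1048 0.0078]
side side_stop 0.7 [0.537  0.1605 0.0083]
side cutter_handle 0.92 [0.4702 0.1324 0.1715]
side cutter_hinge 0.8 [0.7028 0.1083 0.1744]
side core_box 0.56 [ 0.5554 -0.5056  0.0051]
side mallet 0.83 [0.5958 0.4332 0.0011]
side clip1 0.71 [0.7025 0.3063 0.0024]
side clip1 0.71 [0.5372 0.104  0.0041]
side template 0.95 [ 0.4053  0.2924 -0.0009]
side plate1 0.53 [ 0.4785 -0.3468  0.003 ]
side plate1 0.49 [ 0.6245 -0.3245  0.004 ]
```

```bash
python3 - <<'E'
from h import *
p=get_image("top");save(p,"topz.png",(120,110,280,280),4.5)
save(p,"topz2.png",(320,140,480,260),4.5)
p2=get_image("side");save(p2,"sidez.png",(100,120,360,310),3)
E
python3 - <<'E'
from h import *
np.set_printoptions(precision=4,suppress=True)
p=get_image("top")
c=[ray(p,120+u/4.5,110+v/4.5,.006) for u,v in[(351,118),(584,121),(578,605),(331,600)]]
for x in c: print(x)
P=np.array([[.227,.075],[.227,-.095],[-.117,-.095],[-.117,.075]])
Q=np.array(c)[:,:2]
# fit rigid
m,n=P.mean(0),Q.mean(0);U,S,V=np.linalg.svd((P-m).T@(Q-n));R=(U@V).T;t=n-R@m
print("nest",t,"yaw",np.degrees(np.arctan2(R[1,0],R[0,0])),"resid",Q-(P@R.T+t)); 
print("hinge",R@[.17,0]+t)
R_=R
for nm,pts,z in[("tmpl",[(150,523),(221,545),(170,700),(96,678)],.012)]:
    q=np.array([ray(p,120+u/4.5,110+v/4.5,z) for u,v in pts]);print(nm,q.mean(0),q)
for nm,pts in[("pA",[(112,106),(192,108),(195,264),(114,263)]),("pB",[(162,306),(241,316),(229,473),(149,466)])]:
    q=np.array([ray(p,320+u/4.5,140+v/4.5,.010) for u,v in pts]);print(nm,q.mean(0),q)
E
```

```text
[0.7569 0.1748 0.006 ]
[0.7584 0.0076 0.006 ]
[0.4158 0.0023 0.006 ]
[0.415  0.1714 0.006 ]
nest [0.5314 0.0984] yaw 0.6676943370527227 resid [[-0.0006 -0.0012]
 [-0.0011  0.0016]
 [ 0.0003  0.0003]
 [ 0.0014 -0.0006]]
hinge [0.7014 0.1004]
tmpl [0.4047 0.2868 0.012 ] [[0.4641 0.2973 0.012 ]
 [0.4503 0.2476 0.012 ]
 [0.3456 0.2755 0.012 ]
 [0.3589 0.3267 0.012 ]]
pA [ 0.6208 -0.3239  0.01  ] [[ 0.6764 -0.2959  0.01  ]
 [ 0.6763 -0.352   0.01  ]
 [ 0.5656 -0.3517  0.01  ]
 [ 0.565  -0.2958  0.01  ]]
pB [ 0.4789 -0.3501  0.01  ] [[ 0.5359 -0.3284  0.01  ]
 [ 0.5302 -0.3826  0.01  ]
 [ 0.4231 -0.3717  0.01  ]
 [ 0.4264 -0.3176  0.01  ]]
```

```bash
cat > plan.py <<'E'
import sys
from h import *
from scipy.spatial.transform import Rotation as Ro
def Rh(h):
    c,s=np.cos(np.radians(h)),np.sin(np.radians(h)); return np.array([[s,0,c],[-c,0,s],[0,-1,0.]])
def plan(x,y,z,h,vmax=35,amax=7,n=None,S=None):
    S=S or sense(); p=np.array(S["tool_pos"])*1000;R=np.array(S["ee_rot"]);T=np.array([x,y,z])*1000
    D=T-p; rv=R.T@Rh(h); rot=Ro.from_matrix(rv).as_rotvec(degrees=True)
    # unwrapped: use heading diff
    n=n or max(1,int(np.ceil(max(np.linalg.norm(D)/vmax,np.linalg.norm(rot)/amax))))
    print("from",p.round(1),"head",round(np.degrees(np.arctan2(R[1,2],R[0,2])),1),"n",n,"rot",rot.round(1))
    for k in range(n):
        Rk=R@Ro.from_rotvec(rot*k/n,degrees=True).as_matrix()
        d=Rk.T@(D/n); print('{"dx":%.1f,"dy":%.1f,"dz":%.1f,"rx":%.2f,"ry":%.2f,"rz":%.2f},'%(*d,*(rot/n)))
if __name__=="__main__":
    a=[float(v) for v in sys.argv[1:]]
    plan(*a[:4],**({"n":int(a[4])} if len(a)>4 else {}))
E
python3 plan.py 0.5 -0.3 0.3 0
```

```text
from [ 183.3 -623.6  231.3] head -73.6 n 14 rot [ -0.  -73.6  -0. ]
{"dx":-28.2,"dy":-4.9,"dz":-15.8,"rx":-0.00,"ry":-5.26,"rz":-0.00},
{"dx":-29.5,"dy":-4.9,"dz":-13.1,"rx":-0.00,"ry":-5.26,"rz":-0.00},
{"dx":-30.6,"dy":-4.9,"dz":-10.4,"rx":-0.00,"ry":-5.26,"rz":-0.00},
{"dx":-31.5,"dy":-4.9,"dz":-7.5,"rx":-0.00,"ry":-5.26,"rz":-0.00},
{"dx":-32.0,"dy":-4.9,"dz":-4.6,"rx":-0.00,"ry":-5.26,"rz":-0.00},
{"dx":-32.3,"dy":-4.9,"dz":-1.7,"rx":-0.00,"ry":-5.26,"rz":-0.00},
{"dx":-32.3,"dy":-4.9,"dz":1.3,"rx":-0.00,"ry":-5.26,"rz":-0.00},
{"dx":-32.1,"dy":-4.9,"dz":4.3,"rx":-0.00,"ry":-5.26,"rz":-0.00},
{"dx":-31.5,"dy":-4.9,"dz":7.2,"rx":-0.00,"ry":-5.26,"rz":-0.00},
{"dx":-30.7,"dy":-4.9,"dz":10.0,"rx":-0.00,"ry":-5.26,"rz":-0.00},
{"dx":-29.7,"dy":-4.9,"dz":12.8,"rx":-0.00,"ry":-5.26,"rz":-0.00},
{"dx":-28.4,"dy":-4.9,"dz":15.5,"rx":-0.00,"ry":-5.26,"rz":-0.00},
{"dx":-26.9,"dy":-4.9,"dz":18.0,"rx":-0.00,"ry":-5.26,"rz":-0.00},
{"dx":-25.1,"dy":-4.9,"dz":20.4,"rx":-0.00,"ry":-5.26,"rz":-0.00},
```

{"fn": "send_rows", "kwargs": {
  "rows": [
    {"dx": -28, "dy": -5, "dz": -16, "ry": -5.3, "jaw": 0},
    {"dx": -30, "dy": -5, "dz": -13, "ry": -5.3, "jaw": 0},
    {"dx": -31, "dy": -5, "dz": -10, "ry": -5.3, "jaw": 0},
    {"dx": -32, "dy": -5, "dz": -7, "ry": -5.3, "jaw": 0},
    {"dx": -32, "dy": -5, "dz": -5, "ry": -5.3, "jaw": 0},
    {"dx": -32, "dy": -5, "dz": -2, "ry": -5.3, "jaw": 0},
    {"dx": -32, "dy": -5, "dz": 1, "ry": -5.3, "jaw": 0},
    {"dx": -32, "dy": -5, "dz": 4, "ry": -5.3, "jaw": 0}
  ]
}}

```text
validation failed for argument at $.ro...
```

```bash
python3 plan.py 0.468 0.0 0.3 40
```

```text
from [ 183.3 -623.6  231.3] head -73.6 n 20 rot [  -0.  -113.6    0. ]
{"dx":-22.4,"dy":-3.4,"dz":-25.9,"rx":-0.00,"ry":-5.68,"rz":0.00},
{"dx":-24.9,"dy":-3.4,"dz":-23.6,"rx":-0.00,"ry":-5.68,"rz":0.00},
{"dx":-27.1,"dy":-3.4,"dz":-21.0,"rx":-0.00,"ry":-5.68,"rz":0.00},
{"dx":-29.1,"dy":-3.4,"dz":-18.2,"rx":-0.00,"ry":-5.68,"rz":0.00},
{"dx":-30.7,"dy":-3.4,"dz":-15.2,"rx":-0.00,"ry":-5.68,"rz":0.00},
{"dx":-32.1,"dy":-3.4,"dz":-12.1,"rx":-0.00,"ry":-5.68,"rz":0.00},
{"dx":-33.1,"dy":-3.4,"dz":-8.9,"rx":-0.00,"ry":-5.68,"rz":0.00},
{"dx":-33.8,"dy":-3.4,"dz":-5.6,"rx":-0.00,"ry":-5.68,"rz":0.00},
{"dx":-34.2,"dy":-3.4,"dz":-2.2,"rx":-0.00,"ry":-5.68,"rz":0.00},
{"dx":-34.3,"dy":-3.4,"dz":1.2,"rx":-0.00,"ry":-5.68,"rz":0.00},
{"dx":-34.0,"dy":-3.4,"dz":4.6,"rx":-0.00,"ry":-5.68,"rz":0.00},
{"dx":-33.3,"dy":-3.4,"dz":7.9,"rx":-0.00,"ry":-5.68,"rz":0.00},
{"dx":-32.4,"dy":-3.4,"dz":11.2,"rx":-0.00,"ry":-5.68,"rz":0.00},
{"dx":-31.1,"dy":-3.4,"dz":14.4,"rx":-0.00,"ry":-5.68,"rz":0.00},
{"dx":-29.5,"dy":-3.4,"dz":17.4,"rx":-0.00,"ry":-5.68,"rz":0.00},
{"dx":-27.7,"dy":-3.4,"dz":20.2,"rx":-0.00,"ry":-5.68,"rz":0.00},
{"dx":-25.5,"dy":-3.4,"dz":22.9,"rx":-0.00,"ry":-5.68,"rz":0.00},
{"dx":-23.2,"dy":-3.4,"dz":25.3,"rx":-0.00,"ry":-5.68,"rz":0.00},
{"dx":-20.5,"dy":-3.4,"dz":27.4,"rx":-0.00,"ry":-5.68,"rz":0.00},
{"dx":-17.7,"dy":-3.4,"dz":29.3,"rx":-0.00,"ry":-5.68,"rz":0.00},
```

{"fn": "send_rows", "kwargs": {
  "rows": [
    {"dx": -28, "dy": -5, "dz": -16, "rx": 0, "ry": -5.3, "rz": 0, "jaw": 0},
    {"dx": -30, "dy": -5, "dz": -13, "rx": 0, "ry": -5.3, "rz": 0, "jaw": 0},
    {"dx": -31, "dy": -5, "dz": -10, "rx": 0, "ry": -5.3, "rz": 0, "jaw": 0},
    {"dx": -32, "dy": -5, "dz": -7, "rx": 0, "ry": -5.3, "rz": 0, "jaw": 0},
    {"dx": -32, "dy": -5, "dz": -5, "rx": 0, "ry": -5.3, "rz": 0, "jaw": 0},
    {"dx": -32, "dy": -5, "dz": -2, "rx": 0, "ry": -5.3, "rz": 0, "jaw": 0},
    {"dx": -32, "dy": -5, "dz": 1, "rx": 0, "ry": -5.3, "rz": 0, "jaw": 0},
    {"dx": -32, "dy": -5, "dz": 4, "rx": 0, "ry": -5.3, "rz": 0, "jaw": 0}
  ]
}}

```text
time_s: 2.07
tool_pos: [0.3593, -0.4373, 0.2699]
ee_rot: [[-0.508, -0.006, 0.862], [-0.862, -0.003, -0.508], [0.005, -1.0, -0.004]]
wrist_force: [1.2, -0.6, -0.1]
grip_width: 0.0851
```

```bash
python3 -c "
from cell import sense;print(sense()['q'].round(1))"; python3 plan.py 0.45 0.0 0.3 40
```

```text
[ 78.8  20.3 -39.1  98.3  14.2  66.5   5.2]
from [ 359.3 -437.3  269.9] head -30.5 n 13 rot [  0.4 -70.5   0.1]
{"dx":-32.5,"dy":-2.5,"dz":-11.1,"rx":0.03,"ry":-5.42,"rz":0.01},
{"dx":-33.4,"dy":-2.5,"dz":-7.9,"rx":0.03,"ry":-5.42,"rz":0.01},
{"dx":-34.0,"dy":-2.4,"dz":-4.8,"rx":0.03,"ry":-5.42,"rz":0.01},
{"dx":-34.3,"dy":-2.4,"dz":-1.5,"rx":0.03,"ry":-5.42,"rz":0.01},
{"dx":-34.3,"dy":-2.4,"dz":1.7,"rx":0.03,"ry":-5.42,"rz":0.01},
{"dx":-34.0,"dy":-2.4,"dz":5.0,"rx":0.03,"ry":-5.42,"rz":0.01},
{"dx":-33.4,"dy":-2.4,"dz":8.2,"rx":0.03,"ry":-5.42,"rz":0.01},
{"dx":-32.4,"dy":-2.4,"dz":11.3,"rx":0.03,"ry":-5.42,"rz":0.01},
{"dx":-31.2,"dy":-2.4,"dz":14.3,"rx":0.03,"ry":-5.42,"rz":0.01},
{"dx":-29.7,"dy":-2.4,"dz":17.2,"rx":0.03,"ry":-5.42,"rz":0.01},
{"dx":-28.0,"dy":-2.4,"dz":19.9,"rx":0.03,"ry":-5.42,"rz":0.01},
{"dx":-26.0,"dy":-2.4,"dz":22.5,"rx":0.03,"ry":-5.42,"rz":0.01},
{"dx":-23.7,"dy":-2.3,"dz":24.8,"rx":0.03,"ry":-5.42,"rz":0.01},
```

{"fn": "send_rows", "kwargs": {
  "rows": [
    {"dx": -32.5, "dy": -2.5, "dz": -11, "rx": 0, "ry": -5.4, "rz": 0, "jaw": 0},
    {"dx": -33.4, "dy": -2.5, "dz": -8, "rx": 0, "ry": -5.4, "rz": 0, "jaw": 0},
    {"dx": -34, "dy": -2.4, "dz": -5, "rx": 0, "ry": -5.4, "rz": 0, "jaw": 0},
    {"dx": -34, "dy": -2.4, "dz": -1.5, "rx": 0, "ry": -5.4, "rz": 0, "jaw": 0},
    {"dx": -34, "dy": -2.4, "dz": 2, "rx": 0, "ry": -5.4, "rz": 0, "jaw": 0},
    {"dx": -34, "dy": -2.4, "dz": 5, "rx": 0, "ry": -5.4, "rz": 0, "jaw": 0},
    {"dx": -33, "dy": -2.4, "dz": 8, "rx": 0, "ry": -5.4, "rz": 0, "jaw": 0},
    {"dx": -32, "dy": -2.4, "dz": 11, "rx": 0, "ry": -5.4, "rz": 0, "jaw": 0}
  ]
}}

```text
time_s: 2.73
tool_pos: [0.4163, -0.1566, 0.2906]
ee_rot: [[0.26, 0.0, 0.966], [-0.965, -0.009, 0.26], [0.008, -1.0, -0.002]]
wrist_force: [0.4, -1.1, -0.2]
grip_width: 0.0856
```

```bash
python3 - <<'E'
from h import *
np.set_printoptions(precision=4,suppress=True)
print(sense()['q'].round(1))
for n in("wrist","top"):
    p=get_image(n);save(p,n+"1.png",s=1.5)
    for t in ["cutter_handle","nest","far_stops","side_stop","cutter_hinge","plate1","template"]:
        for r in tip_of(p,t):
            if r["confidence"]>.3: print(n,t,round(r["confidence"],2),w(p,r["at"]))
E
python3 plan.py 0.468 0.1335 0.26 82
```

```text
[ 71.9   5.8 -57.7 112.    5.9  64.9  26.9]
wrist nest 0.83 [0.54   0.1035 0.007 ]
wrist far_stops 0.57 [0.5641 0.108  0.0097]
wrist plate1 0.85 [ 0.4807 -0.3483  0.0031]
wrist plate1 0.84 [ 0.6267 -0.3211  0.0026]
top cutter_handle 0.91 [0.4699 0.1302 0.1763]
top nest 0.82 [0.5323 0.1032 0.0042]
top far_stops 0.84 [0.5591 0.1023 0.0072]
top side_stop 0.71 [0.5357 0.158  0.0021]
top cutter_hinge 0.56 [0.7059 0.1039 0.1741]
top plate1 0.86 [ 0.6232 -0.3235 -0.0014]
top plate1 0.56 [ 0.4828 -0.3491  0.0034]
top template 0.69 [ 0.4041  0.2895 -0.0003]
from [ 416.2 -158.4  290.2] head 14.8 n 10 rot [  0.3 -67.2   0.3]
{"dx":-26.9,"dy":2.8,"dz":12.5,"rx":0.03,"ry":-6.72,"rz":0.03},
{"dx":-25.3,"dy":2.8,"dz":15.5,"rx":0.03,"ry":-6.72,"rz":0.03},
{"dx":-23.3,"dy":2.9,"dz":18.4,"rx":0.03,"ry":-6.72,"rz":0.03},
{"dx":-21.0,"dy":2.9,"dz":21.0,"rx":0.03,"ry":-6.72,"rz":0.03},
{"dx":-18.4,"dy":2.9,"dz":23.3,"rx":0.03,"ry":-6.72,"rz":0.03},
{"dx":-15.5,"dy":2.9,"dz":25.3,"rx":0.03,"ry":-6.72,"rz":0.03},
{"dx":-12.4,"dy":2.9,"dz":26.9,"rx":0.03,"ry":-6.72,"rz":0.03},
{"dx":-9.2,"dy":3.0,"dz":28.2,"rx":0.03,"ry":-6.72,"rz":0.03},
{"dx":-5.8,"dy":3.0,"dz":29.1,"rx":0.03,"ry":-6.72,"rz":0.03},
{"dx":-2.4,"dy":3.0,"dz":29.6,"rx":0.03,"ry":-6.72,"rz":0.03},
```

{"fn": "send_rows", "kwargs": {
  "rows": [
    {"dx": -27, "dy": 2.5, "dz": 12.5, "rx": 0, "ry": -6.7, "rz": 0, "jaw": 0},
    {"dx": -25, "dy": 2.5, "dz": 15.5, "rx": 0, "ry": -6.7, "rz": 0, "jaw": 0},
    {"dx": -23, "dy": 2.5, "dz": 18.5, "rx": 0, "ry": -6.7, "rz": 0, "jaw": 0},
    {"dx": -21, "dy": 2.5, "dz": 21, "rx": 0, "ry": -6.7, "rz": 0, "jaw": 0},
    {"dx": -18.5, "dy": 2.5, "dz": 23, "rx": 0, "ry": -6.7, "rz": 0, "jaw": 0}
  ]
}}

```text
time_s: 3.95
tool_pos: [0.4427, -0.0166, 0.2766]
ee_rot: [[0.75, 0.002, 0.662], [-0.662, -0.011, 0.75], [0.008, -1.0, -0.007]]
wrist_force: [1.3, 0.7, 0.0]
grip_width: 0.0855
```

```bash
python3 -c "
from cell import sense;print(sense()['q'].round(1))"; python3 plan.py 0.468 0.132 0.26 82
```

```text
[ 61.1   9.1 -67.5 113.1  10.   63.7  37.9]
from [442.7 -16.6 276.6] head 48.6 n 5 rot [  0.5 -33.4   0.4]
{"dx":-15.9,"dy":3.0,"dz":25.6,"rx":0.10,"ry":-6.69,"rz":0.07},
{"dx":-12.8,"dy":3.1,"dz":27.3,"rx":0.10,"ry":-6.69,"rz":0.07},
{"dx":-9.5,"dy":3.1,"dz":28.6,"rx":0.10,"ry":-6.69,"rz":0.07},
{"dx":-6.1,"dy":3.2,"dz":29.5,"rx":0.10,"ry":-6.69,"rz":0.07},
{"dx":-2.6,"dy":3.3,"dz":30.0,"rx":0.10,"ry":-6.69,"rz":0.07},
```

{"fn": "send_rows", "kwargs": {
  "rows": [
    {"dx": -16, "dy": 3, "dz": 25.5, "rx": 0, "ry": -6.7, "rz": 0, "jaw": 0},
    {"dx": -13, "dy": 3, "dz": 27, "rx": 0.2, "ry": -6.7, "rz": 0.1, "jaw": 0},
    {"dx": -9.5, "dy": 3, "dz": 28.5, "rx": 0.2, "ry": -6.7, "rz": 0.1, "jaw": 0},
    {"dx": -6, "dy": 3, "dz": 29.5, "rx": 0.1, "ry": -6.7, "rz": 0.1, "jaw": 0},
    {"dx": -2.6, "dy": 3.3, "dz": 30, "rx": 0, "ry": -6.7, "rz": 0.1, "jaw": 0}
  ]
}}

```text
time_s: 4.37
tool_pos: [0.4672, 0.1374, 0.2603]
ee_rot: [[0.994, 0.002, 0.113], [-0.113, -0.002, 0.994], [0.002, -1.0, -0.002]]
wrist_force: [-0.0, -0.5, -0.7]
grip_width: 0.0854
```

```bash
python3 - <<'E'
from h import *
np.set_printoptions(precision=4,suppress=True)
print(sense()['q'].round(1))
for n in("wrist","side"):
    p=get_image(n);save(p,n+"2.png",s=1.5)
    for t in ["cutter_handle","cutter_hinge"]:
        for r in tip_of(p,t):
            if r["confidence"]>.3: print(n,t,round(r["confidence"],2),w(p,r["at"]))
E
python3 plan.py 0.468 0.132 0.165 82
```

```text
[ 39.8  21.7 -71.9 108.9  22.8  65.8  42.9]
wrist cutter_handle 0.94 [0.4714 0.1306 0.1737]
wrist cutter_handle 0.41 [ 0.6241 -0.3238  0.0034]
wrist cutter_hinge 0.35 [0.5422 0.1596 0.0083]
side cutter_handle 0.94 [0.475  0.1299 0.1742]
side cutter_hinge 0.57 [0.7072 0.1052 0.1747]
from [466.9 135.3 260.3] head 83.1 n 3 rot [0.2 1.1 0.1]
{"dx":0.4,"dy":31.8,"dz":-0.9,"rx":0.05,"ry":0.37,"rz":0.04},
{"dx":0.5,"dy":31.8,"dz":-1.0,"rx":0.05,"ry":0.37,"rz":0.04},
{"dx":0.5,"dy":31.8,"dz":-1.0,"rx":0.05,"ry":0.37,"rz":0.04},
```

{"fn": "send_rows", "kwargs": {
  "rows": [
    {"dx": 1.2, "dy": 32, "dz": -1.5, "rx": 0, "ry": 0, "rz": 0, "jaw": 0},
    {"dx": 1.2, "dy": 32, "dz": -1.5, "rx": 0, "ry": 0, "rz": 0, "jaw": 0},
    {"dx": 1.2, "dy": 31, "dz": -1.5, "rx": 0, "ry": 0, "rz": 0, "jaw": 0},
    {"dx": 0, "dy": 0, "dz": 0, "rx": 0, "ry": 0, "rz": 0, "jaw": 1},
    {"dx": 0, "dy": 0, "dz": 0, "rx": 0, "ry": 0, "rz": 0, "jaw": 1},
    {"dx": 0, "dy": 0, "dz": 0, "rx": 0, "ry": 0, "rz": 0, "jaw": 1},
    {"dx": 0, "dy": 0, "dz": 0, "rx": 0, "ry": 0, "rz": 0, "jaw": 1},
    {"dx": 0, "dy": 0, "dz": 0, "rx": 0, "ry": 0, "rz": 0, "jaw": 1}
  ],
  "force": 30
}}

```text
time_s: 5.33
tool_pos: [0.476, 0.12, 0.1686]
ee_rot: [[0.989, 0.011, 0.144], [-0.144, -0.008, 0.99], [0.012, -1.0, -0.006]]
wrist_force: [-1.7, 2.6, -14.2]
grip_width: 0.0274
```

Run:
```python
from h import *
np.set_printoptions(precision=4,suppress=True)
s=sense();print(s['q'].round(1),s["grip_width"],s["tool_pos"],s["wrist_force"])
```

```text
[ 33.9  28.1 -63.8 114.3  31.4  56.3  36.2] 0.0273693066914523 [0.476  0.12   0.1686] [ -1.7251   2.6332 -14.1702]
```

{"fn": "send_rows", "kwargs": {
  "rows": [
    {"dx": -0.7, "dy": 0, "dz": 14.3, "rx": 0, "ry": 3.5, "rz": 0, "jaw": 1},
    {"dx": -0.7, "dy": 0, "dz": 14.3, "rx": 0, "ry": 3.5, "rz": 0, "jaw": 1},
    {"dx": -0.7, "dy": 0, "dz": 14.3, "rx": 0, "ry": 3.5, "rz": 0, "jaw": 1},
    {"dx": -0.7, "dy": 0, "dz": 14.3, "rx": 0, "ry": 3.5, "rz": 0, "jaw": 1}
  ]
}}

```text
time_s: 5.67
tool_pos: [0.4852, 0.1715, 0.1686]
ee_rot: [[0.92, 0.009, 0.391], [-0.391, -0.014, 0.92], [0.013, -1.0, -0.009]]
wrist_force: [1.1, 0.7, -9.5]
grip_width: 0.0273
```

```bash
cat > st.py <<'E'
from h import *
np.set_printoptions(precision=4,suppress=True)
s=sense();t=s["tool_pos"];R=s["ee_rot"];H=np.array([.7055,.1045])
print(s['q'].round(1),"w",s["grip_width"].round(4),t,s["wrist_force"].round(1))
d=t[:2]-H;print("head",np.degrees(np.arctan2(R[1,2],R[0,2])),"armang(world)",np.degrees(np.arctan2(d[1],-d[0])),"r",np.hypot(*d),"tilt",R[2,0].round(4),R[2,2].round(4))
E
python3 st.py
```

```text
Traceback (most recent call last):
  File "st.py", line 4, in <module>
    print(s['q'].round(1),"w",s["grip_width"].round(4),t,s["wrist_force"].round(1))
                              ^^^^^^^^^^^^^^^^^^^^^
AttributeError: 'float' object has no attribute 'round'
```

{"fn": "send_rows", "kwargs": {
  "rows": [
    {"dx": -1, "dy": 0, "dz": 14.3, "rx": 0, "ry": 3.5, "rz": 0, "jaw": 1},
    {"dx": -1, "dy": 0, "dz": 14.3, "rx": 0, "ry": 3.5, "rz": 0, "jaw": 1},
    {"dx": -1, "dy": 0, "dz": 14.3, "rx": 0, "ry": 3.5, "rz": 0, "jaw": 1},
    {"dx": -1, "dy": 0, "dz": 14.3, "rx": 0, "ry": 3.5, "rz": 0, "jaw": 1},
    {"dx": -1, "dy": 0, "dz": 14.3, "rx": 0, "ry": 3.5, "rz": 0, "jaw": 1},
    {"dx": -1, "dy": 0, "dz": 14.3, "rx": 0, "ry": 3.5, "rz": 0, "jaw": 1},
    {"dx": -1, "dy": 0, "dz": 14.3, "rx": 0, "ry": 3.5, "rz": 0, "jaw": 1}
  ]
}}

```text
time_s: 6.25
tool_pos: [0.5349, 0.2586, 0.1687]
ee_rot: [[0.667, 0.01, 0.745], [-0.745, -0.019, 0.667], [0.021, -1.0, -0.005]]
wrist_force: [1.0, -1.5, -5.4]
grip_width: 0.0268
```

```bash
sed -i 's/s\["grip_width"\].round(4)/round(s["grip_width"],4)/' st.py
python3 st.py
```

```text
[  7.   33.6 -49.2  99.9  30.2  60.6 -11.2] w 0.0268 [0.5349 0.2586 0.1687] [ 1.  -1.5 -5.4]
head 41.80885837819933 armang(world) 42.09439675600631 r 0.2299246848187314 tilt 0.0211 -0.0054
```

{"fn": "send_rows", "kwargs": {
  "rows": [
    {"dx": -1, "dy": 0, "dz": 14.3, "rx": 0, "ry": 3.5, "rz": 0, "jaw": 1},
    {"dx": -1, "dy": 0, "dz": 14.3, "rx": 0, "ry": 3.5, "rz": 0, "jaw": 1},
    {"dx": -1, "dy": 0, "dz": 14.3, "rx": 0, "ry": 3.5, "rz": 0, "jaw": 1},
    {"dx": -1, "dy": 0, "dz": 14.3, "rx": 0, "ry": 3.5, "rz": 0, "jaw": 1},
    {"dx": -1, "dy": 0, "dz": 14.3, "rx": 0, "ry": 3.5, "rz": 0, "jaw": 1},
    {"dx": -1, "dy": 0, "dz": 14.3, "rx": 0, "ry": 3.5, "rz": 0, "jaw": 1},
    {"dx": -1, "dy": 0, "dz": 14.3, "rx": 0, "ry": 3.5, "rz": 0, "jaw": 1},
    {"dx": 0, "dy": 0, "dz": 0, "rx": 0, "ry": 0, "rz": 0, "jaw": 1}
  ]
}}

```text
time_s: 6.92
tool_pos: [0.6179, 0.3167, 0.1688]
ee_rot: [[0.28, 0.004, 0.96], [-0.96, -0.022, 0.28], [0.022, -1.0, -0.002]]
wrist_force: [2.2, 0.6, -5.6]
grip_width: 0.0273
```

```bash
python3 st.py
```

```text
[ -4.   40.9 -40.6  84.1  29.   66.2 -33.6] w 0.0273 [0.6179 0.3167 0.1688] [ 2.2  0.6 -5.6]
head 16.247868567519568 armang(world) 67.55946732529002 r 0.22960550142915437 tilt 0.0221 -0.0022
```

{"fn": "send_rows", "kwargs": {
  "rows": [
    {"dx": 0, "dy": 0, "dz": 0, "rx": 0, "ry": 0, "rz": 0, "jaw": 0},
    {"dx": 0, "dy": 0, "dz": 0, "rx": 0, "ry": 0, "rz": 0, "jaw": 0},
    {"dx": 0, "dy": 0, "dz": 0, "rx": 0, "ry": 0, "rz": 0, "jaw": 0},
    {"dx": 0, "dy": 0, "dz": 0, "rx": 0, "ry": 0, "rz": 0, "jaw": 0},
    {"dx": 0, "dy": -20, "dz": 0, "rx": 0, "ry": 0, "rz": 0, "jaw": 0},
    {"dx": 0, "dy": -35, "dz": 0, "rx": 0, "ry": 0, "rz": 0, "jaw": 0},
    {"dx": 0, "dy": -35, "dz": 0, "rx": 0, "ry": 0, "rz": 0, "jaw": 0},
    {"dx": 0, "dy": -25, "dz": 0, "rx": 0, "ry": 0, "rz": 0, "jaw": 0}
  ]
}}

```text
time_s: 7.58
tool_pos: [0.6135, 0.3154, 0.2856]
ee_rot: [[0.284, -0.004, 0.959], [-0.959, -0.026, 0.284], [0.024, -1.0, -0.011]]
wrist_force: [-0.3, 0.3, 0.2]
grip_width: 0.0853
```

```bash
python3 st.py
python3 - <<'E'
from h import *
np.set_printoptions(precision=4,suppress=True)
for n in("top","side"):
    p=get_image(n);save(p,n+"3.png",s=1.5)
    for t in ["cutter_handle","nest","plate1","template"]:
        for r in tip_of(p,t):
            if r["confidence"]>.3: print(n,t,round(r["confidence"],2),w(p,r["at"]))
E
python3 plan.py 0.55 -0.2 0.25 -90
```

```text
[ -3.1  35.3 -43.3  77.4  24.9  77.8 -30.2] w 0.0853 [0.6135 0.3154 0.2856] [-0.3  0.3  0.2]
head 16.483143183630336 armang(world) 66.43237509446912 r 0.23004349469516436 tilt 0.0238 -0.0113
top cutter_handle 0.83 [0.6118 0.3203 0.1758]
top nest 0.59 [0.5314 0.1027 0.0043]
top plate1 0.96 [ 0.6244 -0.325   0.0002]
top plate1 0.91 [ 0.4846 -0.3439  0.0022]
side cutter_handle 0.78 [0.6128 0.3222 0.1723]
side cutter_handle 0.7 [ 0.5572 -0.5066  0.0054]
side nest 0.85 [0.5361 0.1051 0.0074]
side plate1 0.79 [ 0.4809 -0.3479  0.0053]
side plate1 0.76 [ 0.6236 -0.3231  0.0048]
side template 0.59 [ 0.4045  0.2917 -0.0004]
from [613.1 314.7 280.9] head 16.5 n 16 rot [ -0.7 106.5   1.8]
{"dx":29.7,"dy":2.9,"dz":-12.9,"rx":-0.04,"ry":6.65,"rz":0.11},
{"dx":31.0,"dy":2.8,"dz":-9.3,"rx":-0.04,"ry":6.65,"rz":0.11},
{"dx":31.8,"dy":2.8,"dz":-5.7,"rx":-0.04,"ry":6.65,"rz":0.11},
{"dx":32.3,"dy":2.7,"dz":-2.0,"rx":-0.04,"ry":6.65,"rz":0.11},
{"dx":32.3,"dy":2.6,"dz":1.8,"rx":-0.04,"ry":6.65,"rz":0.11},
{"dx":31.9,"dy":2.6,"dz":5.5,"rx":-0.04,"ry":6.65,"rz":0.11},
{"dx":31.0,"dy":2.5,"dz":9.2,"rx":-0.04,"ry":6.65,"rz":0.11},
{"dx":29.8,"dy":2.4,"dz":12.7,"rx":-0.04,"ry":6.65,"rz":0.11},
{"dx":28.1,"dy":2.4,"dz":16.1,"rx":-0.04,"ry":6.65,"rz":0.11},
{"dx":26.0,"dy":2.3,"dz":19.2,"rx":-0.04,"ry":6.65,"rz":0.11},
{"dx":23.6,"dy":2.2,"dz":22.1,"rx":-0.04,"ry":6.65,"rz":0.11},
{"dx":20.9,"dy":2.2,"dz":24.7,"rx":-0.04,"ry":6.65,"rz":0.11},
{"dx":17.9,"dy":2.1,"dz":27.0,"rx":-0.04,"ry":6.65,"rz":0.11},
{"dx":14.7,"dy":2.1,"dz":28.9,"rx":-0.04,"ry":6.65,"rz":0.11},
{"dx":11.2,"dy":2.0,"dz":30.4,"rx":-0.04,"ry":6.65,"rz":0.11},
{"dx":7.6,"dy":2.0,"dz":31.5,"rx":-0.04,"ry":6.65,"rz":0.11},
```

{"fn": "send_rows", "kwargs": {
  "rows": [
    {"dx": 30, "dy": 2, "dz": -13, "rx": 0, "ry": 6.6, "rz": 0.1, "jaw": 0},
    {"dx": 31, "dy": 2, "dz": -9, "rx": 0, "ry": 6.6, "rz": 0.1, "jaw": 0},
    {"dx": 32, "dy": 2, "dz": -6, "rx": 0, "ry": 6.6, "rz": 0.1, "jaw": 0},
    {"dx": 32, "dy": 2, "dz": -2, "rx": 0, "ry": 6.6, "rz": 0.1, "jaw": 0},
    {"dx": 32, "dy": 2, "dz": 2, "rx": 0, "ry": 6.6, "rz": 0.1, "jaw": 0},
    {"dx": 32, "dy": 2, "dz": 5.5, "rx": 0, "ry": 6.6, "rz": 0.1, "jaw": 0},
    {"dx": 31, "dy": 2, "dz": 9, "rx": 0, "ry": 6.6, "rz": 0.1, "jaw": 0},
    {"dx": 30, "dy": 2, "dz": 13, "rx": 0, "ry": 6.6, "rz": 0.1, "jaw": 0}
  ]
}}

```text
time_s: 8.75
tool_pos: [0.5738, 0.0593, 0.2622]
ee_rot: [[-0.61, -0.016, 0.792], [-0.792, -0.005, -0.61], [0.014, -1.0, -0.01]]
wrist_force: [-0.1, 0.7, 0.7]
grip_width: 0.0853
```

{"fn": "send_rows", "kwargs": {
  "rows": [
    {"dx": 28, "dy": 2, "dz": 16, "rx": 0, "ry": 6.6, "rz": 0.1, "jaw": 0},
    {"dx": 26, "dy": 2, "dz": 19, "rx": 0, "ry": 6.6, "rz": 0.1, "jaw": 0},
    {"dx": 24, "dy": 2, "dz": 22, "rx": 0, "ry": 6.6, "rz": 0.1, "jaw": 0},
    {"dx": 21, "dy": 2, "dz": 25, "rx": 0, "ry": 6.6, "rz": 0.1, "jaw": 0},
    {"dx": 18, "dy": 2, "dz": 27, "rx": 0, "ry": 6.6, "rz": 0.1, "jaw": 0},
    {"dx": 15, "dy": 2, "dz": 29, "rx": 0, "ry": 6.6, "rz": 0.1, "jaw": 0},
    {"dx": 11, "dy": 2, "dz": 30, "rx": 0, "ry": 6.6, "rz": 0.1, "jaw": 0}
  ]
}}

```text
time_s: 9.33
tool_pos: [0.5334, -0.1758, 0.2454]
ee_rot: [[-0.998, -0.01, 0.066], [-0.066, 0.002, -0.998], [0.009, -1.0, -0.002]]
wrist_force: [1.1, -0.0, 0.3]
grip_width: 0.0852
```

```bash
python3 st.py
cat > plates.py <<'E'
from h import *
import sys
np.set_printoptions(precision=4,suppress=True)
n=sys.argv[1];tag=sys.argv[2]
p=get_image(n);save(p,f"{n}{tag}.png",s=1.5)
for t in sys.argv[3:]:
    for r in tip_of(p,t):
        if r["confidence"]>.3: print(n,t,round(r["confidence"],2),w(p,r["at"]))
E
python3 plates.py wrist 4 plate1; python3 plates.py top 4 plate1 template nest far_stops side_stop
```

```text
[ 30.6  18.4 -18.6 100.6   6.5  62.6 -76.4] w 0.0852 [ 0.5334 -0.1758  0.2454] [ 1.1 -0.   0.3]
head -86.19335364482338 armang(world) -58.444568647214126 r 0.3289063591086906 tilt 0.0095 -0.0023
wrist plate1 0.94 [ 0.6248 -0.321   0.0008]
wrist plate1 0.63 [ 0.4833 -0.3501  0.001 ]
top template 0.95 [0.4078 0.2885 0.0019]
top nest 0.95 [0.5297 0.1033 0.0017]
top far_stops 0.97 [0.56   0.1074 0.0061]
top side_stop 0.86 [0.5402 0.1607 0.003 ]
```

```bash
python3 plan.py 0.6235 -0.3225 0.09 -90
```

```text
from [ 534.7 -172.2  245.9] head -85.7 n 7 rot [0.1 4.3 0.5]
{"dx":-11.2,"dy":22.1,"dz":22.4,"rx":0.02,"ry":0.62,"rz":0.07},
{"dx":-11.4,"dy":22.1,"dz":22.3,"rx":0.02,"ry":0.62,"rz":0.07},
{"dx":-11.6,"dy":22.2,"dz":22.2,"rx":0.02,"ry":0.62,"rz":0.07},
{"dx":-11.9,"dy":22.2,"dz":22.0,"rx":0.02,"ry":0.62,"rz":0.07},
{"dx":-12.1,"dy":22.2,"dz":21.9,"rx":0.02,"ry":0.62,"rz":0.07},
{"dx":-12.3,"dy":22.2,"dz":21.8,"rx":0.02,"ry":0.62,"rz":0.07},
{"dx":-12.5,"dy":22.2,"dz":21.6,"rx":0.02,"ry":0.62,"rz":0.07},
```

{"fn": "send_rows", "kwargs": {
  "rows": [
    {"dx": -11.5, "dy": 22, "dz": 22.2, "rx": 0, "ry": 0.6, "rz": 0.1, "jaw": 0},
    {"dx": -11.5, "dy": 22, "dz": 22.2, "rx": 0, "ry": 0.6, "rz": 0.1, "jaw": 0},
    {"dx": -11.5, "dy": 22, "dz": 22.2, "rx": 0, "ry": 0.6, "rz": 0.1, "jaw": 0},
    {"dx": -12, "dy": 22, "dz": 22, "rx": 0, "ry": 0.6, "rz": 0.1, "jaw": 0},
    {"dx": -12, "dy": 22, "dz": 22, "rx": 0, "ry": 0.6, "rz": 0.1, "jaw": 0},
    {"dx": -12, "dy": 22, "dz": 22, "rx": 0, "ry": 0.6, "rz": 0.1, "jaw": 0},
    {"dx": -12, "dy": 22, "dz": 22, "rx": 0, "ry": 0.6, "rz": 0, "jaw": 0},
    {"dx": 0, "dy": 0, "dz": 0, "rx": 0, "ry": 0, "rz": 0, "jaw": 0}
  ]
}}

```text
time_s: 10.4
tool_pos: [0.6378, -0.3123, 0.0878]
ee_rot: [[-1.0, 0.011, 0.027], [-0.027, 0.005, -1.0], [-0.011, -1.0, -0.004]]
wrist_force: [-1.8, -0.3, -1.0]
grip_width: 0.0854
```

```bash
python3 st.py;python3 plates.py wrist 5 plate1; python3 plates.py top 5 plate1 nest; python3 plan.py 0.6235 -0.3225 0.02 -90
```

```text
[ 33.4  41.6 -13.9  85.7  10.8  53.6 -71.9] w 0.0854 [ 0.6378 -0.3123  0.0878] [-1.8 -0.3 -1. ]
head -88.42450376732793 armang(world) -80.77277946811542 r 0.4222994190935915 tilt -0.0111 -0.0043
wrist plate1 0.79 [ 0.6226 -0.3197  0.0043]
top plate1 0.58 [ 0.6255 -0.3247 -0.0012]
top nest 0.66 [0.5305 0.1031 0.0024]
from [ 640.9 -307.6   96.5] head -88.1 n 3 rot [ 0.2  1.9 -1.2]
{"dx":6.5,"dy":25.4,"dz":4.9,"rx":0.06,"ry":0.62,"rz":-0.38},
{"dx":6.2,"dy":25.4,"dz":4.9,"rx":0.06,"ry":0.62,"rz":-0.38},
{"dx":6.0,"dy":25.5,"dz":4.9,"rx":0.06,"ry":0.62,"rz":-0.38},
```

```bash
cat > corners.py <<'E'
from h import *
np.set_printoptions(precision=4,suppress=True)
def quad(p,pts,z,s=1.5,fish=True,ox=0,oy=0):
    q=np.array([ray(p,u/s+ox,v/s+oy,z,fish) for u,v in pts]); 
    d=(q[0]+q[1]-q[2]-q[3])/2
    print("c",q.mean(0),"len",np.linalg.norm(d),"wid",np.linalg.norm((q[0]+q[3]-q[1]-q[2])/2),"head",np.degrees(np.arctan2(d[1],d[0])))
E
python3 - <<'E'
from corners import *
p=get_image("wrist")
quad(p,[(358,228),(462,231),(447,423),(356,422)],.010)
E
python3 plan.py 0.6235 -0.3215 0.02 -90
```

```text
c [ 0.6245 -0.3165  0.01  ] len 0.1143127448875234 wid 0.05438310945955489 head 0.09814451391239702
from [ 640.9 -308.    97. ] head -88.2 n 3 rot [ 0.2  1.8 -1.2]
{"dx":6.5,"dy":25.5,"dz":4.4,"rx":0.05,"ry":0.62,"rz":-0.39},
{"dx":6.3,"dy":25.6,"dz":4.4,"rx":0.05,"ry":0.62,"rz":-0.39},
{"dx":6.0,"dy":25.6,"dz":4.5,"rx":0.05,"ry":0.62,"rz":-0.39},
```

{"fn": "send_rows", "kwargs": {
  "rows": [
    {"dx": 6, "dy": 20, "dz": 4, "rx": 0, "ry": 0.6, "rz": -0.4, "jaw": 0},
    {"dx": 6, "dy": 20, "dz": 4, "rx": 0, "ry": 0.6, "rz": -0.4, "jaw": 0},
    {"dx": 5, "dy": 20, "dz": 4, "rx": 0, "ry": 0.6, "rz": -0.4, "jaw": 0},
    {"dx": 0, "dy": 10, "dz": 0, "rx": 0, "ry": 0, "rz": 0, "jaw": 0},
    {"dx": 0, "dy": 3, "dz": 0, "rx": 0, "ry": 0, "rz": 0, "jaw": 0},
    {"dx": 0, "dy": 0, "dz": 0, "rx": 0, "ry": 0, "rz": 0, "jaw": 0}
  ]
}}

```text
time_s: 11.2
tool_pos: [0.6326, -0.317, 0.0356]
ee_rot: [[-1.0, 0.017, 0.008], [-0.008, -0.004, -1.0], [-0.017, -1.0, 0.004]]
wrist_force: [-0.6, -0.1, -0.2]
grip_width: 0.0857
```

```bash
python3 st.py;python3 plates.py wrist 6 plate1; python3 plan.py 0.624 -0.3205 0.01 -90
```

```text
[ 33.   44.7 -12.7  87.7  11.8  47.9 -73.4] w 0.0857 [ 0.6326 -0.317   0.0356] [-0.6 -0.1 -0.2]
head -89.53771556391304 armang(world) -80.1889444586811 r 0.4277626651056693 tilt -0.0172 0.0043
wrist plate1 0.62 [ 0.6249 -0.32    0.0015]
from [ 633.6 -317.1   36.6] head -89.5 n 1 rot [-0.3  0.5 -1.1]
{"dx":10.2,"dy":26.5,"dz":3.2,"rx":-0.27,"ry":0.47,"rz":-1.09},
```

{"fn": "send_rows", "kwargs": {
  "rows": [
    {"dx": 4, "dy": 9, "dz": 1.5, "rx": 0, "ry": 0.2, "rz": -0.6, "jaw": 0},
    {"dx": 4, "dy": 9, "dz": 1.5, "rx": 0, "ry": 0.2, "rz": -0.6, "jaw": 0},
    {"dx": 3, "dy": 8, "dz": 1, "rx": 0, "ry": 0, "rz": -0.4, "jaw": 0},
    {"dx": 2, "dy": 5, "dz": 0, "rx": 0, "ry": 0, "rz": -0.2, "jaw": 0},
    {"dx": 0, "dy": 3, "dz": 0, "rx": 0, "ry": 0, "rz": 0, "jaw": 0},
    {"dx": 0, "dy": 0, "dz": 0, "rx": 0, "ry": 0, "rz": 0, "jaw": 0}
  ]
}}

```text
time_s: 11.8
tool_pos: [0.6222, -0.3222, 0.0029]
ee_rot: [[-1.0, -0.01, 0.001], [-0.001, -0.007, -1.0], [0.01, -1.0, 0.007]]
wrist_force: [0.1, 0.1, 0.1]
grip_width: 0.0853
```

```bash
python3 st.py; python3 plan.py 0.624 -0.3205 0.005 -90
```

```text
[ 32.6  47.3 -11.7  87.7  12.6  46.7 -74.1] w 0.0853 [ 0.6222 -0.3222  0.0029] [0.1 0.1 0.1]
head -89.91448492112971 armang(world) -78.95886230726053 r 0.43470371761708076 tilt 0.0105 0.0069
from [ 622.2 -322.2    2.9] head -89.9 n 1 rot [-0.4  0.1  0.6]
{"dx":-1.7,"dy":-2.2,"dz":-1.6,"rx":-0.40,"ry":0.08,"rz":0.60},
```

{"fn": "send_rows", "kwargs": {
  "rows": [
    {"dx": 0, "dy": -1, "dz": 0, "rx": -0.4, "ry": 0, "rz": 0.6, "jaw": 0.27},
    {"dx": 0, "dy": 0, "dz": 0, "rx": 0, "ry": 0, "rz": 0, "jaw": 0.27},
    {"dx": 0, "dy": 0, "dz": 0, "rx": 0, "ry": 0, "rz": 0, "jaw": 0.27},
    {"dx": 0, "dy": 2, "dz": 0, "rx": 0, "ry": 0, "rz": 0, "jaw": 0.27},
    {"dx": 0, "dy": 2, "dz": 0, "rx": 0, "ry": 0, "rz": 0, "jaw": 0.27}
  ],
  "force": 30
}}

```text
time_s: 12.22
tool_pos: [0.6225, -0.3224, -0.0]
ee_rot: [[-1.0, 0.002, 0.001], [-0.001, 0.001, -1.0], [-0.002, -1.0, -0.001]]
wrist_force: [0.4, -0.1, -0.1]
grip_width: 0.0624
```

```bash
python3 st.py;python3 plates.py wrist 7 plate1
```

```text
[ 33.3  47.4 -12.1  88.1  12.3  45.8 -73.5] w 0.0624 [ 0.6225 -0.3224 -0.    ] [ 0.4 -0.1 -0.1]
head -89.93826164921116 armang(world) -79.00163222324582 r 0.43493789158830637 tilt -0.0018 -0.0008
wrist plate1 0.92 [ 0.6238 -0.3192  0.0025]
```

{"fn": "send_rows", "kwargs": {
  "rows": [
    {"dx": 0, "dy": 2, "dz": 0, "rx": 0, "ry": 0, "rz": 0, "jaw": 0.27},
    {"dx": 0, "dy": 2, "dz": 0, "rx": 0, "ry": 0, "rz": 0, "jaw": 0.27}
  ]
}}

```text
time_s: 12.48
tool_pos: [0.6228, -0.3224, -0.004]
ee_rot: [[-1.0, 0.002, 0.001], [-0.001, 0.001, -1.0], [-0.002, -1.0, -0.001]]
wrist_force: [0.6, 0.3, 0.2]
grip_width: 0.0619
```

{"fn": "send_rows", "kwargs": {
  "rows": [
    {"dx": 0, "dy": 2, "dz": 0, "rx": 0, "ry": 0, "rz": 0, "jaw": 0.27}
  ]
}}

```text
time_s: 12.57
tool_pos: [0.623, -0.3224, -0.0056]
ee_rot: [[-1.0, 0.002, 0.001], [-0.001, 0.0, -1.0], [-0.002, -1.0, -0.0]]
wrist_force: [-8.8, 4.3, 21.4]
grip_width: 0.0626
```

{"fn": "send_rows", "kwargs": {
  "rows": [
    {"dx": 0, "dy": 2, "dz": 0, "rx": 0, "ry": 0, "rz": 0, "jaw": 0.27}
  ]
}}

```text
time_s: 12.65
tool_pos: [0.623, -0.3224, -0.0056]
ee_rot: [[-1.0, 0.001, 0.001], [-0.001, 0.0, -1.0], [-0.001, -1.0, -0.0]]
wrist_force: [-8.8, 4.0, 26.5]
grip_width: 0.0624
```

{"fn": "send_rows", "kwargs": {
  "rows": [
    {"dx": 0, "dy": -4.5, "dz": 0, "rx": 0, "ry": 0, "rz": 0, "jaw": 0.27},
    {"dx": 0, "dy": 0, "dz": 0, "rx": 0, "ry": 0, "rz": 0, "jaw": 0.35},
    {"dx": 0, "dy": 0, "dz": 0, "rx": 0, "ry": 0, "rz": 0, "jaw": 0.6},
    {"dx": 0, "dy": 0, "dz": 0, "rx": 0, "ry": 0, "rz": 0, "jaw": 0.6},
    {"dx": 0, "dy": 0, "dz": 0, "rx": 0, "ry": 0, "rz": 0, "jaw": 0.6}
  ],
  "force": 50
}}

```text
time_s: 13.07
tool_pos: [0.6239, -0.3225, 0.0003]
ee_rot: [[-1.0, 0.003, 0.002], [-0.002, -0.001, -1.0], [-0.003, -1.0, 0.001]]
wrist_force: [-1.4, 0.6, 2.6]
grip_width: 0.0504
```

{"fn": "send_rows", "kwargs": {
  "rows": [
    {"dx": 0, "dy": -5, "dz": 0, "rx": 0, "ry": 0, "rz": 0, "jaw": 0.6},
    {"dx": 0, "dy": -10, "dz": 0, "rx": 0, "ry": 0, "rz": 0, "jaw": 0.6},
    {"dx": 0, "dy": -20, "dz": 0, "rx": 0, "ry": 0, "rz": 0, "jaw": 0.6},
    {"dx": 0, "dy": -30, "dz": 0, "rx": 0, "ry": 0, "rz": 0, "jaw": 0.6},
    {"dx": 0, "dy": -30, "dz": 0, "rx": 0, "ry": 0, "rz": 0, "jaw": 0.6},
    {"dx": 0, "dy": 0, "dz": 0, "rx": 0, "ry": 0, "rz": 0, "jaw": 0.6}
  ]
}}

```text
time_s: 13.57
tool_pos: [0.6197, -0.3205, 0.0949]
ee_rot: [[-1.0, -0.007, 0.002], [-0.002, 0.005, -1.0], [0.007, -1.0, -0.005]]
wrist_force: [1.5, -0.6, -0.1]
grip_width: 0.0506
```

```bash
python3 st.py;python3 plates.py wrist 8 plate1; python3 plates.py side 8 plate1 nest; python3 plan.py 0.55 -0.1 0.16 -45
```

```text
[ 34.2  40.4 -13.5  86.7  10.6  54.6 -72.3] w 0.0506 [ 0.6197 -0.3205  0.0949] [ 1.5 -0.6 -0.1]
head -89.87471191988696 armang(world) -78.5912102659587 r 0.4335293519886022 tilt 0.0072 -0.0047
wrist plate1 0.62 [ 0.6232 -0.3188  0.0945]
side plate1 0.81 [ 0.4816 -0.3493  0.0037]
side plate1 0.62 [ 0.6187 -0.3203  0.093 ]
side nest 0.7 [0.5373 0.104  0.0053]
from [ 614.7 -318.4   86.5] head -89.9 n 7 rot [  0.9 -44.9   0.8]
{"dx":9.4,"dy":-10.0,"dz":-31.3,"rx":0.13,"ry":-6.41,"rz":0.11},
{"dx":5.8,"dy":-10.1,"dz":-32.1,"rx":0.13,"ry":-6.41,"rz":0.11},
{"dx":2.1,"dy":-10.2,"dz":-32.6,"rx":0.13,"ry":-6.41,"rz":0.11},
{"dx":-1.5,"dy":-10.3,"dz":-32.6,"rx":0.13,"ry":-6.41,"rz":0.11},
{"dx":-5.2,"dy":-10.3,"dz":-32.2,"rx":0.13,"ry":-6.41,"rz":0.11},
{"dx":-8.7,"dy":-10.4,"dz":-31.4,"rx":0.13,"ry":-6.41,"rz":0.11},
{"dx":-12.2,"dy":-10.5,"dz":-30.2,"rx":0.13,"ry":-6.41,"rz":0.11},
```

{"fn": "send_rows", "kwargs": {
  "rows": [
    {"dx": 9, "dy": -10, "dz": -31, "rx": 0.2, "ry": -6.4, "rz": 0.2, "jaw": 0.6},
    {"dx": 6, "dy": -10, "dz": -32, "rx": 0.2, "ry": -6.4, "rz": 0.2, "jaw": 0.6},
    {"dx": 2, "dy": -10, "dz": -32, "rx": 0.2, "ry": -6.4, "rz": 0.2, "jaw": 0.6},
    {"dx": -1.5, "dy": -10, "dz": -32, "rx": 0.2, "ry": -6.4, "rz": 0.2, "jaw": 0.6},
    {"dx": -5, "dy": -10, "dz": -32, "rx": 0, "ry": -6.4, "rz": 0, "jaw": 0.6},
    {"dx": -9, "dy": -10, "dz": -31, "rx": 0, "ry": -6.4, "rz": 0, "jaw": 0.6},
    {"dx": -12, "dy": -10, "dz": -30, "rx": 0, "ry": -6.4, "rz": 0, "jaw": 0.6}
  ]
}}

```text
time_s: 14.4
tool_pos: [0.5377, -0.1037, 0.1454]
ee_rot: [[-0.695, -0.023, 0.719], [-0.719, 0.0, -0.695], [0.016, -1.0, -0.016]]
wrist_force: [0.7, 0.1, -1.5]
grip_width: 0.0503
```

```bash
python3 st.py; python3 plan.py 0.527 0.097 0.12 0.7
```

```text
[ 30.5  25.7 -28.2 106.9  15.1  52.4 -49. ] w 0.0503 [ 0.5377 -0.1037  0.1454] [ 0.7  0.1 -1.5]
head -44.01439805946798 armang(world) -51.13147886496209 r 0.26740945677942274 tilt 0.0157 -0.0163
from [ 537.7 -103.7  145.4] head -44.0 n 7 rot [  1.2 -44.7   0.5]
{"dx":-19.6,"dy":3.7,"dz":-21.0,"rx":0.18,"ry":-6.39,"rz":0.07},
{"dx":-21.8,"dy":3.6,"dz":-18.7,"rx":0.18,"ry":-6.39,"rz":0.07},
{"dx":-23.8,"dy":3.6,"dz":-16.1,"rx":0.18,"ry":-6.39,"rz":0.07},
{"dx":-25.4,"dy":3.6,"dz":-13.4,"rx":0.18,"ry":-6.39,"rz":0.07},
{"dx":-26.7,"dy":3.6,"dz":-10.5,"rx":0.18,"ry":-6.39,"rz":0.07},
{"dx":-27.7,"dy":3.6,"dz":-7.5,"rx":0.18,"ry":-6.39,"rz":0.07},
{"dx":-28.4,"dy":3.6,"dz":-4.3,"rx":0.18,"ry":-6.39,"rz":0.07},
```

{"fn": "send_rows", "kwargs": {
  "rows": [
    {"dx": -20, "dy": 2, "dz": -21, "rx": 0.2, "ry": -6.4, "rz": 0.1, "jaw": 0.6},
    {"dx": -22, "dy": 2, "dz": -19, "rx": 0.2, "ry": -6.4, "rz": 0.1, "jaw": 0.6},
    {"dx": -24, "dy": 2, "dz": -16, "rx": 0.2, "ry": -6.4, "rz": 0.1, "jaw": 0.6},
    {"dx": -25, "dy": 2, "dz": -13.5, "rx": 0.2, "ry": -6.4, "rz": 0.1, "jaw": 0.6},
    {"dx": -26, "dy": 2, "dz": -10.5, "rx": 0.2, "ry": -6.4, "rz": 0.1, "jaw": 0.6},
    {"dx": -25, "dy": 2, "dz": -7.5, "rx": 0.2, "ry": -6.4, "rz": 0.1, "jaw": 0.6},
    {"dx": -15, "dy": 0, "dz": -4, "rx": 0.2, "ry": -6.4, "rz": 0.1, "jaw": 0.6},
    {"dx": 0, "dy": 0, "dz": 0, "rx": 0, "ry": 0, "rz": 0, "jaw": 0.6}
  ]
}}

```text
time_s: 15.07
tool_pos: [0.5115, 0.0974, 0.128]
ee_rot: [[0.07, -0.008, 0.998], [-0.998, 0.008, 0.07], [-0.008, -1.0, -0.007]]
wrist_force: [-0.2, 0.2, -1.9]
grip_width: 0.0506
```

```bash
python3 st.py; python3 plates.py wrist 9 plate1 nest far_stops side_stop;python3 plates.py side 9 plate1 nest far_stops side_stop; python3 plates.py top 9 plate1 nest far_stops side_stop;  python3 plan.py 0.527 0.097 0.06 0.7
```

```text
[ 20.3  27.4 -41.7 111.7  22.8  49.7 -29.4] w 0.0506 [0.5115 0.0974 0.128 ] [-0.2  0.2 -1.9]
head 3.989192707600462 armang(world) -2.106923766469997 r 0.19412059746990135 tilt -0.0084 -0.007
wrist plate1 0.91 [0.5143 0.098  0.1289]
wrist far_stops 0.57 [0.5606 0.1061 0.0094]
wrist side_stop 0.81 [0.5417 0.1608 0.0069]
side plate1 0.7 [ 0.4785 -0.3469  0.0053]
side plate1 0.64 [0.5144 0.0872 0.1321]
side nest 0.89 [0.5391 0.1046 0.0082]
side far_stops 0.91 [0.5601 0.1057 0.005 ]
side far_stops 0.58 [0.6132 0.3209 0.1742]
side side_stop 0.8 [0.5385 0.1607 0.007 ]
top plate1 0.57 [ 0.4818 -0.3473  0.0045]
top nest 0.92 [0.5316 0.1039 0.0019]
top far_stops 0.92 [0.5621 0.1052 0.008 ]
top far_stops 0.68 [ 0.556  -0.5124  0.0007]
from [513.7  92.8 129. ] head 3.4 n 3 rot [ 0.3  2.7 -0.3]
{"dx":-1.0,"dy":23.0,"dz":4.6,"rx":0.09,"ry":0.88,"rz":-0.10},
{"dx":-1.1,"dy":23.0,"dz":4.6,"rx":0.09,"ry":0.88,"rz":-0.10},
{"dx":-1.2,"dy":23.0,"dz":4.5,"rx":0.09,"ry":0.88,"rz":-0.10},
```

{"fn": "send_rows", "kwargs": {
  "rows": [
    {"dx": -1.5, "dy": 22, "dz": 5, "rx": 0, "ry": 0.9, "rz": -0.1, "jaw": 0.6},
    {"dx": -1.5, "dy": 22, "dz": 5, "rx": 0, "ry": 0.9, "rz": -0.1, "jaw": 0.6},
    {"dx": -1.5, "dy": 22, "dz": 5, "rx": 0, "ry": 0.9, "rz": -0.1, "jaw": 0.6},
    {"dx": 0, "dy": 14, "dz": 0, "rx": 0, "ry": 0, "rz": 0, "jaw": 0.6},
    {"dx": 0, "dy": 6, "dz": 0, "rx": 0, "ry": 0, "rz": 0, "jaw": 0.6},
    {"dx": 0, "dy": 0, "dz": 0, "rx": 0, "ry": 0, "rz": 0, "jaw": 0.6}
  ]
}}

```text
time_s: 16.32
tool_pos: [0.5315, 0.0983, 0.0414]
ee_rot: [[0.008, 0.001, 1.0], [-1.0, -0.001, 0.008], [0.001, -1.0, 0.001]]
wrist_force: [-0.9, -0.3, -1.6]
grip_width: 0.0505
```

```bash
python3 st.py;  python3 plan.py 0.528 0.098 0.012 0.7 4
```

```text
[ 14.   35.9 -34.7 111.7  30.2  41.6 -38.3] w 0.0505 [0.5315 0.0983 0.0414] [-0.9 -0.3 -1.6]
head 0.44761882982210666 armang(world) -2.0306090126023695 r 0.17412996016921398 tilt 0.0006 0.0006
from [531.5  98.3  41.4] head 0.4 n 4 rot [-0.  -0.3  0. ]
{"dx":0.1,"dy":7.4,"dz":-0.9,"rx":-0.01,"ry":-0.06,"rz":0.01},
{"dx":0.1,"dy":7.4,"dz":-0.9,"rx":-0.01,"ry":-0.06,"rz":0.01},
{"dx":0.1,"dy":7.4,"dz":-0.9,"rx":-0.01,"ry":-0.06,"rz":0.01},
{"dx":0.1,"dy":7.4,"dz":-0.9,"rx":-0.01,"ry":-0.06,"rz":0.01},
```

{"fn": "send_rows", "kwargs": {
  "rows": [
    {"dx": 0, "dy": 7, "dz": -1, "rx": 0, "ry": 0, "rz": 0, "jaw": 0.6},
    {"dx": 0, "dy": 7, "dz": -1, "rx": 0, "ry": 0, "rz": 0, "jaw": 0.6},
    {"dx": 0, "dy": 7, "dz": -1, "rx": 0, "ry": 0, "rz": 0, "jaw": 0.6},
    {"dx": 0, "dy": 5, "dz": -1, "rx": 0, "ry": 0, "rz": 0, "jaw": 0.6},
    {"dx": 0, "dy": 2, "dz": 0, "rx": 0, "ry": 0, "rz": 0, "jaw": 0.6},
    {"dx": 0, "dy": 2, "dz": 0, "rx": 0, "ry": 0, "rz": 0, "jaw": 0.6}
  ]
}}

```text
time_s: 16.82
tool_pos: [0.5289, 0.0986, 0.0116]
ee_rot: [[0.008, 0.005, 1.0], [-1.0, -0.0, 0.008], [0.0, -1.0, 0.005]]
wrist_force: [0.3, 0.5, -1.4]
grip_width: 0.0501
```

{"fn": "send_rows", "kwargs": {
  "rows": [
    {"dx": 0, "dy": 1.5, "dz": 0, "rx": 0, "ry": 0, "rz": 0, "jaw": 0.6}
  ]
}}

```text
time_s: 16.9
tool_pos: [0.5289, 0.0985, 0.0099]
ee_rot: [[0.008, 0.005, 1.0], [-1.0, -0.0, 0.008], [0.0, -1.0, 0.005]]
wrist_force: [-0.4, 0.2, -1.4]
grip_width: 0.0502
```

{"fn": "send_rows", "kwargs": {
  "rows": [
    {"dx": 0, "dy": 2, "dz": 0, "rx": 0, "ry": 0, "rz": 0, "jaw": 0.6},
    {"dx": 0, "dy": 1.5, "dz": 0, "rx": 0, "ry": 0, "rz": 0, "jaw": 0.6}
  ]
}}

```text
time_s: 17.07
tool_pos: [0.5294, 0.0986, 0.0065]
ee_rot: [[0.008, 0.006, 1.0], [-1.0, -0.0, 0.008], [0.0, -1.0, 0.006]]
wrist_force: [-0.1, -1.0, -1.7]
grip_width: 0.0505
```

{"fn": "send_rows", "kwargs": {
  "rows": [
    {"dx": 0, "dy": 1, "dz": 0, "rx": 0, "ry": 0, "rz": 0, "jaw": 0.6},
    {"dx": 0, "dy": 0.5, "dz": 0, "rx": 0, "ry": 0, "rz": 0, "jaw": 0.6}
  ]
}}

```text
time_s: 17.23
tool_pos: [0.5294, 0.0986, 0.0064]
ee_rot: [[0.008, 0.006, 1.0], [-1.0, -0.001, 0.008], [0.002, -1.0, 0.006]]
wrist_force: [-1.6, -0.6, 4.3]
grip_width: 0.0506
```

Contact. Release (opening gradually) and rise.

{"fn": "send_rows", "kwargs": {
  "rows": [
    {"dx": 0, "dy": 0, "dz": 0, "rx": 0, "ry": 0, "rz": 0, "jaw": 0.3},
    {"dx": 0, "dy": 0, "dz": 0, "rx": 0, "ry": 0, "rz": 0, "jaw": 0.1},
    {"dx": 0, "dy": 0, "dz": 0, "rx": 0, "ry": 0, "rz": 0, "jaw": 0.1},
    {"dx": 0, "dy": -10, "dz": 0, "rx": 0, "ry": 0, "rz": 0, "jaw": 0},
    {"dx": 0, "dy": -25, "dz": 0, "rx": 0, "ry": 0, "rz": 0, "jaw": 0},
    {"dx": 0, "dy": -35, "dz": 0, "rx": 0, "ry": 0, "rz": 0, "jaw": 0},
    {"dx": 0, "dy": -40, "dz": 0, "rx": 0, "ry": 0, "rz": 0, "jaw": 0},
    {"dx": 0, "dy": -30, "dz": 0, "rx": 0, "ry": 0, "rz": 0, "jaw": 0}
  ]
}}

```text
time_s: 17.9
tool_pos: [0.5239, 0.0986, 0.1471]
ee_rot: [[0.01, -0.007, 1.0], [-1.0, -0.001, 0.01], [0.001, -1.0, -0.007]]
wrist_force: [2.0, 0.2, 0.7]
grip_width: 0.0853
```

```bash
python3 st.py;python3 plates.py wrist 10 plate1 nest; python3 plates.py top 10 plate1 ; python3 plates.py side 10 plate1 template;python3 plan.py 0.50 -0.1 0.18 -55
```

```text
[ 19.5  26.7 -41.3 109.2  21.8  52.6 -31.8] w 0.0853 [0.5239 0.0986 0.1471] [2.  0.2 0.7]
head 0.5548807951418876 armang(world) -1.8720091834599273 r 0.18170040624386966 tilt 0.0014 -0.0074
top plate1 0.9 [ 0.4832 -0.3473  0.0018]
top plate1 0.45 [0.5294 0.0944 0.0063]
top plate1 0.4 [0.7049 0.1065 0.1739]
top plate1 0.31 [0.4084 0.2881 0.0032]
side plate1 0.68 [ 0.4787 -0.3486  0.0011]
side plate1 0.68 [ 0.4049  0.2941 -0.0014]
side plate1 0.54 [0.5297 0.0957 0.0058]
side template 0.76 [ 0.4063  0.2916 -0.0006]
from [522.6  97.7 142.9] head 0.5 n 8 rot [ 0.5 55.5  0.4]
{"dx":24.7,"dy":-4.5,"dz":-3.1,"rx":0.06,"ry":6.94,"rz":0.05},
{"dx":24.9,"dy":-4.6,"dz":-0.1,"rx":0.06,"ry":6.94,"rz":0.05},
{"dx":24.7,"dy":-4.6,"dz":2.9,"rx":0.06,"ry":6.94,"rz":0.05},
{"dx":24.2,"dy":-4.6,"dz":5.9,"rx":0.06,"ry":6.94,"rz":0.05},
{"dx":23.3,"dy":-4.6,"dz":8.8,"rx":0.06,"ry":6.94,"rz":0.05},
{"dx":22.0,"dy":-4.6,"dz":11.5,"rx":0.06,"ry":6.94,"rz":0.05},
{"dx":20.5,"dy":-4.6,"dz":14.1,"rx":0.06,"ry":6.94,"rz":0.05},
{"dx":18.6,"dy":-4.6,"dz":16.5,"rx":0.06,"ry":6.94,"rz":0.05},
```

{"fn": "send_rows", "kwargs": {
  "rows": [
    {"dx": 25, "dy": -4.5, "dz": -3, "rx": 0, "ry": 6.9, "rz": 0, "jaw": 0},
    {"dx": 25, "dy": -4.5, "dz": 0, "rx": 0, "ry": 6.9, "rz": 0, "jaw": 0},
    {"dx": 25, "dy": -4.5, "dz": 3, "rx": 0, "ry": 6.9, "rz": 0, "jaw": 0},
    {"dx": 24, "dy": -4.5, "dz": 6, "rx": 0, "ry": 6.9, "rz": 0, "jaw": 0},
    {"dx": 23, "dy": -4.5, "dz": 9, "rx": 0, "ry": 6.9, "rz": 0, "jaw": 0},
    {"dx": 22, "dy": -4.5, "dz": 11.5, "rx": 0, "ry": 6.9, "rz": 0, "jaw": 0},
    {"dx": 20, "dy": -4.5, "dz": 14, "rx": 0, "ry": 6.9, "rz": 0, "jaw": 0},
    {"dx": 19, "dy": -4.5, "dz": 16, "rx": 0, "ry": 6.9, "rz": 0, "jaw": 0}
  ]
}}

```text
time_s: 18.97
tool_pos: [0.4916, -0.0976, 0.1699]
ee_rot: [[-0.828, -0.03, 0.559], [-0.56, 0.009, -0.829], [0.02, -1.0, -0.024]]
wrist_force: [0.5, -0.4, -0.1]
grip_width: 0.0854
```

```bash
python3 st.py; python3 plan.py 0.481 -0.348 0.10 -95.7 8;python3 plates.py top 11 plate1
```

```text
[ 31.6  19.4 -27.7 111.7  10.7  53.3 -57.4] w 0.0854 [ 0.4916 -0.0976  0.1699] [ 0.5 -0.4 -0.1]
head -55.97367383199956 armang(world) -43.38077125623539 r 0.2943123032104911 tilt 0.0204 -0.0241
from [491.6 -97.6 169.9] head -56.0 n 8 rot [ 0.9 39.7  1.6]
{"dx":18.4,"dy":8.5,"dz":25.4,"rx":0.12,"ry":4.97,"rz":0.20},
{"dx":16.2,"dy":8.5,"dz":26.9,"rx":0.12,"ry":4.97,"rz":0.20},
{"dx":13.8,"dy":8.5,"dz":28.2,"rx":0.12,"ry":4.97,"rz":0.20},
{"dx":11.4,"dy":8.5,"dz":29.2,"rx":0.12,"ry":4.97,"rz":0.20},
{"dx":8.8,"dy":8.5,"dz":30.1,"rx":0.12,"ry":4.97,"rz":0.20},
{"dx":6.2,"dy":8.6,"dz":30.7,"rx":0.12,"ry":4.97,"rz":0.20},
{"dx":3.6,"dy":8.6,"dz":31.2,"rx":0.12,"ry":4.97,"rz":0.20},
{"dx":0.9,"dy":8.7,"dz":31.3,"rx":0.12,"ry":4.97,"rz":0.20},
top plate1 0.92 [0.5301 0.0976 0.0028]
top plate1 0.61 [ 0.4821 -0.3474  0.0052]
```

{"fn": "send_rows", "kwargs": {
  "rows": [
    {"dx": 18, "dy": 8.5, "dz": 25.5, "rx": 0.1, "ry": 5, "rz": 0.2, "jaw": 0},
    {"dx": 16, "dy": 8.5, "dz": 27, "rx": 0.1, "ry": 5, "rz": 0.2, "jaw": 0},
    {"dx": 14, "dy": 8.5, "dz": 28, "rx": 0.1, "ry": 5, "rz": 0.2, "jaw": 0},
    {"dx": 11, "dy": 8.5, "dz": 29, "rx": 0.1, "ry": 5, "rz": 0.2, "jaw": 0},
    {"dx": 9, "dy": 8.5, "dz": 30, "rx": 0.1, "ry": 5, "rz": 0.2, "jaw": 0},
    {"dx": 6, "dy": 8.5, "dz": 30, "rx": 0.1, "ry": 5, "rz": 0.2, "jaw": 0},
    {"dx": 3.5, "dy": 8, "dz": 24, "rx": 0.1, "ry": 5, "rz": 0.2, "jaw": 0},
    {"dx": 0, "dy": 0, "dz": 10, "rx": 0, "ry": 3, "rz": 0, "jaw": 0}
  ]
}}

```text
time_s: 19.73
tool_pos: [0.4788, -0.3206, 0.0987]
ee_rot: [[-0.997, -0.012, -0.081], [0.081, 0.01, -0.997], [0.013, -1.0, -0.009]]
wrist_force: [-1.1, -0.3, -0.1]
grip_width: 0.0853
```

```bash
python3 st.py; python3 plates.py wrist 12 plate1;python3 plates.py top 12 plate1;python3 plan.py 0.481 -0.348 0.03 -95.7 5
```

```text
[ 41.6  29.8 -13.4 105.1   8.8  47.  -70.8] w 0.0853 [ 0.4788 -0.3206  0.0987] [-1.1 -0.3 -0.1]
head -94.64274513196948 armang(world) -61.92410539685902 r 0.48175692896915895 tilt 0.0129 -0.0094
wrist plate1 0.59 [ 0.4846 -0.3484  0.0015]
top plate1 0.63 [0.5305 0.096  0.0028]
top plate1 0.52 [ 0.4858 -0.3475  0.0041]
from [ 481.6 -315.9  100.9] head -94.1 n 5 rot [0.6 1.7 0.6]
{"dx":-0.5,"dy":14.1,"dz":6.6,"rx":0.12,"ry":0.33,"rz":0.11},
{"dx":-0.5,"dy":14.1,"dz":6.5,"rx":0.12,"ry":0.33,"rz":0.11},
{"dx":-0.5,"dy":14.1,"dz":6.5,"rx":0.12,"ry":0.33,"rz":0.11},
{"dx":-0.5,"dy":14.1,"dz":6.5,"rx":0.12,"ry":0.33,"rz":0.11},
{"dx":-0.5,"dy":14.2,"dz":6.4,"rx":0.12,"ry":0.33,"rz":0.11},
```

```bash
python3 - <<'E'
from corners import *
p=get_image("wrist")
quad(p,[(392,187),(492,190),(478,381),(389,379)],.010)
E
python3 plan.py 0.483 -0.346 0.03 -95 5
```

```text
c [ 0.484  -0.3416  0.01  ] len 0.11014328293291281 wid 0.05269144338451531 head -4.841414844669802
from [ 482.1 -315.4  101.3] head -94.0 n 5 rot [0.6 1.  0.5]
{"dx":-0.7,"dy":14.2,"dz":6.3,"rx":0.12,"ry":0.20,"rz":0.10},
{"dx":-0.7,"dy":14.2,"dz":6.2,"rx":0.12,"ry":0.20,"rz":0.10},
{"dx":-0.7,"dy":14.2,"dz":6.2,"rx":0.12,"ry":0.20,"rz":0.10},
{"dx":-0.7,"dy":14.2,"dz":6.2,"rx":0.12,"ry":0.20,"rz":0.10},
{"dx":-0.7,"dy":14.3,"dz":6.1,"rx":0.12,"ry":0.20,"rz":0.10},
```

{"fn": "send_rows", "kwargs": {
  "rows": [
    {"dx": -0.7, "dy": 14, "dz": 6.3, "rx": 0.1, "ry": 0.2, "rz": 0.1, "jaw": 0},
    {"dx": -0.7, "dy": 14, "dz": 6.3, "rx": 0.1, "ry": 0.2, "rz": 0.1, "jaw": 0},
    {"dx": -0.7, "dy": 14, "dz": 6.3, "rx": 0.1, "ry": 0.2, "rz": 0.1, "jaw": 0},
    {"dx": -0.7, "dy": 14, "dz": 6.3, "rx": 0.1, "ry": 0.2, "rz": 0.1, "jaw": 0},
    {"dx": 0, "dy": 10, "dz": 4, "rx": 0.1, "ry": 0.2, "rz": 0.1, "jaw": 0},
    {"dx": 0, "dy": 5, "dz": 0, "rx": 0, "ry": 0, "rz": 0, "jaw": 0},
    {"dx": 0, "dy": 0, "dz": 0, "rx": 0, "ry": 0, "rz": 0, "jaw": 0}
  ]
}}

```text
time_s: 20.57
tool_pos: [0.4915, -0.3306, 0.0312]
ee_rot: [[-0.998, 0.008, -0.057], [0.057, 0.006, -0.998], [-0.008, -1.0, -0.006]]
wrist_force: [0.5, 0.4, -0.2]
grip_width: 0.0855
```

```bash
python3 st.py; python3 plates.py wrist 13 plate1;python3 plan.py 0.483 -0.346 0.00 -95 5
```

```text
[ 41.2  36.4 -12.5 105.1  10.8  39.4 -70.5] w 0.0855 [ 0.4915 -0.3306  0.0312] [ 0.5  0.4 -0.2]
head -93.27184063733431 armang(world) -63.810062826344456 r 0.48487722378246045 tilt -0.0081 -0.0062
wrist plate1 0.58 [ 0.4814 -0.3503  0.0022]
from [ 492.  -331.1   32.3] head -93.3 n 5 rot [ 0.3  1.7 -0.5]
{"dx":1.7,"dy":6.4,"dz":3.1,"rx":0.06,"ry":0.34,"rz":-0.11},
{"dx":1.7,"dy":6.4,"dz":3.1,"rx":0.06,"ry":0.34,"rz":-0.11},
{"dx":1.6,"dy":6.4,"dz":3.1,"rx":0.06,"ry":0.34,"rz":-0.11},
{"dx":1.6,"dy":6.4,"dz":3.1,"rx":0.06,"ry":0.34,"rz":-0.11},
{"dx":1.6,"dy":6.5,"dz":3.1,"rx":0.06,"ry":0.34,"rz":-0.11},
```

{"fn": "send_rows", "kwargs": {
  "rows": [
    {"dx": 3, "dy": 2, "dz": 6, "rx": 0, "ry": 0.7, "rz": 0, "jaw": 0},
    {"dx": 3, "dy": 2, "dz": 6, "rx": 0, "ry": 0.7, "rz": 0, "jaw": 0},
    {"dx": 2, "dy": 5, "dz": 4, "rx": 0, "ry": 0.5, "rz": 0, "jaw": 0},
    {"dx": 1, "dy": 6, "dz": 1, "rx": 0, "ry": 0.2, "rz": -0.2, "jaw": 0},
    {"dx": 0, "dy": 4, "dz": 0, "rx": 0, "ry": 0, "rz": 0, "jaw": 0.1}
  ]
}}

```text
time_s: 21.08
tool_pos: [0.4836, -0.3504, 0.0157]
ee_rot: [[-0.995, 0.011, -0.097], [0.097, 0.001, -0.995], [-0.011, -1.0, -0.002]]
wrist_force: [0.1, -0.1, 0.6]
grip_width: 0.0772
```

```bash
python3 st.py; python3 plates.py wrist 14 plate1;python3 plan.py 0.483 -0.3475 0.00 -95.3 5
```

```text
[ 42.3  37.9 -11.4 104.8  10.8  37.8 -70.8] w 0.0772 [ 0.4836 -0.3504  0.0157] [ 0.1 -0.1  0.6]
head -95.56782518332716 armang(world) -63.99767780020425 r 0.5061757541875385 tilt -0.0112 -0.002
wrist plate1 0.82 [ 0.4818 -0.3518  0.003 ]
from [ 483.2 -349.6   15.2] head -95.5 n 5 rot [ 0.2 -0.2 -0.6]
{"dx":0.1,"dy":3.0,"dz":-0.4,"rx":0.03,"ry":-0.04,"rz":-0.11},
{"dx":0.1,"dy":3.0,"dz":-0.4,"rx":0.03,"ry":-0.04,"rz":-0.11},
{"dx":0.1,"dy":3.0,"dz":-0.4,"rx":0.03,"ry":-0.04,"rz":-0.11},
{"dx":0.1,"dy":3.0,"dz":-0.4,"rx":0.03,"ry":-0.04,"rz":-0.11},
{"dx":0.1,"dy":3.0,"dz":-0.4,"rx":0.03,"ry":-0.04,"rz":-0.11},
```

{"fn": "send_rows", "kwargs": {
  "rows": [
    {"dx": 0, "dy": 5, "dz": -1, "rx": 0, "ry": 0, "rz": -0.3, "jaw": 0.1},
    {"dx": 0, "dy": 5, "dz": -1, "rx": 0, "ry": 0, "rz": -0.2, "jaw": 0.1},
    {"dx": 0, "dy": 3, "dz": -0.5, "rx": 0, "ry": 0, "rz": 0, "jaw": 0.1},
    {"dx": 0, "dy": 1, "dz": 0, "rx": 0, "ry": 0, "rz": 0, "jaw": 0.2},
    {"dx": 0, "dy": 0, "dz": 0, "rx": 0, "ry": 0, "rz": 0, "jaw": 0.27}
  ]
}}

```text
time_s: 21.6
tool_pos: [0.4841, -0.3456, -0.0008]
ee_rot: [[-0.995, 0.0, -0.095], [0.095, 0.004, -0.995], [-0.0, -1.0, -0.004]]
wrist_force: [0.1, 0.7, -1.1]
grip_width: 0.0627
```

```bash
python3 st.py
```

```text
[ 41.4  39.5 -10.9 104.7  11.2  36.9 -71.6] w 0.0627 [ 0.4841 -0.3456 -0.0008] [ 0.1  0.7 -1.1]
head -95.43960124416061 armang(world) -63.80437845075235 r 0.501625025829272 tilt -0.0 -0.0042
```

{"fn": "send_rows", "kwargs": {
  "rows": [
    {"dx": 0, "dy": -1, "dz": 0, "rx": 0.2, "ry": 0, "rz": 0, "jaw": 0.35},
    {"dx": 0, "dy": 0, "dz": 0, "rx": 0, "ry": 0, "rz": 0, "jaw": 0.6},
    {"dx": 0, "dy": 0, "dz": 0, "rx": 0, "ry": 0, "rz": 0, "jaw": 0.6},
    {"dx": 0, "dy": 0, "dz": 0, "rx": 0, "ry": 0, "rz": 0, "jaw": 0.6},
    {"dx": 0, "dy": -4, "dz": 0, "rx": 0, "ry": 0, "rz": 0, "jaw": 0.6},
    {"dx": 0, "dy": -10, "dz": 0, "rx": 0, "ry": 0, "rz": 0, "jaw": 0.6},
    {"dx": 0, "dy": -20, "dz": 0, "rx": 0, "ry": 0, "rz": 0, "jaw": 0.6},
    {"dx": 0, "dy": -30, "dz": 0, "rx": 0, "ry": 0, "rz": 0, "jaw": 0.6}
  ]
}}

```text
time_s: 22.27
tool_pos: [0.4795, -0.3419, 0.0615]
ee_rot: [[-0.996, -0.011, -0.094], [0.094, 0.008, -0.996], [0.011, -1.0, -0.007]]
wrist_force: [0.2, 0.3, -1.4]
grip_width: 0.0503
```

```bash
python3 st.py; python3 plates.py wrist 15 plate1;python3 plan.py 0.51 -0.1 0.16 -50 8
```

```text
[ 42.3  33.8 -12.2 104.3   9.8  43.7 -70.5] w 0.0503 [ 0.4795 -0.3419  0.0615] [ 0.2  0.3 -1.4]
head -95.37683734475155 armang(world) -63.15110531539419 r 0.5003814972560873 tilt 0.0114 -0.0067
wrist plate1 0.57 [ 0.4784 -0.3455  0.0645]
from [ 484.5 -345.1   67.5] head -95.4 n 8 rot [  0.  -45.4   0. ]
{"dx":-0.3,"dy":-11.6,"dz":-30.8,"rx":0.00,"ry":-5.67,"rz":0.00},
{"dx":-3.3,"dy":-11.6,"dz":-30.6,"rx":0.00,"ry":-5.67,"rz":0.00},
{"dx":-6.4,"dy":-11.6,"dz":-30.1,"rx":0.00,"ry":-5.67,"rz":0.00},
{"dx":-9.3,"dy":-11.6,"dz":-29.4,"rx":0.00,"ry":-5.67,"rz":0.00},
{"dx":-12.2,"dy":-11.6,"dz":-28.3,"rx":0.00,"ry":-5.67,"rz":0.00},
{"dx":-14.9,"dy":-11.6,"dz":-27.0,"rx":0.00,"ry":-5.67,"rz":0.00},
{"dx":-17.5,"dy":-11.6,"dz":-25.4,"rx":0.00,"ry":-5.67,"rz":0.00},
{"dx":-19.9,"dy":-11.6,"dz":-23.5,"rx":0.00,"ry":-5.67,"rz":0.00},
```

{"fn": "send_rows", "kwargs": {
  "rows": [
    {"dx": 0, "dy": -11.5, "dz": -31, "rx": 0, "ry": -5.7, "rz": 0, "jaw": 0.6},
    {"dx": -3, "dy": -11.5, "dz": -30.5, "rx": 0, "ry": -5.7, "rz": 0, "jaw": 0.6},
    {"dx": -6, "dy": -11.5, "dz": -30, "rx": 0, "ry": -5.7, "rz": 0, "jaw": 0.6},
    {"dx": -9, "dy": -11.5, "dz": -29.5, "rx": 0, "ry": -5.7, "rz": 0, "jaw": 0.6},
    {"dx": -12, "dy": -11.5, "dz": -28, "rx": 0, "ry": -5.7, "rz": 0, "jaw": 0.6},
    {"dx": -15, "dy": -11.5, "dz": -27, "rx": 0, "ry": -5.7, "rz": 0, "jaw": 0.6},
    {"dx": -17.5, "dy": -11.5, "dz": -25, "rx": 0, "ry": -5.7, "rz": 0, "jaw": 0.6},
    {"dx": -20, "dy": -11.5, "dz": -23, "rx": 0, "ry": -5.7, "rz": 0, "jaw": 0.6}
  ]
}}

```text
time_s: 23.03
tool_pos: [0.5038, -0.1028, 0.1632]
ee_rot: [[-0.753, -0.0, 0.658], [-0.658, -0.01, -0.753], [0.007, -1.0, 0.007]]
wrist_force: [1.3, 0.5, -1.4]
grip_width: 0.05
```

```bash
python3 st.py; python3 plan.py 0.525 0.102 0.12 0.7 8
```

```text
[ 32.3  20.2 -28.8 111.8  13.1  51.  -52.2] w 0.05 [ 0.5038 -0.1028  0.1632] [ 1.3  0.5 -1.4]
head -48.82840249710167 armang(world) -45.79225046313326 r 0.28921115942877934 tilt 0.0067 0.0071
from [ 503.8 -102.8  163.2] head -48.8 n 8 rot [ -0.2 -49.5   0.5]
{"dx":-18.9,"dy":5.2,"dz":-17.6,"rx":-0.03,"ry":-6.19,"rz":0.07},
{"dx":-20.7,"dy":5.2,"dz":-15.4,"rx":-0.03,"ry":-6.19,"rz":0.07},
{"dx":-22.2,"dy":5.2,"dz":-13.1,"rx":-0.03,"ry":-6.19,"rz":0.07},
{"dx":-23.5,"dy":5.3,"dz":-10.6,"rx":-0.03,"ry":-6.19,"rz":0.07},
{"dx":-24.5,"dy":5.3,"dz":-8.0,"rx":-0.03,"ry":-6.19,"rz":0.07},
{"dx":-25.2,"dy":5.3,"dz":-5.4,"rx":-0.03,"ry":-6.19,"rz":0.07},
{"dx":-25.6,"dy":5.3,"dz":-2.6,"rx":-0.03,"ry":-6.19,"rz":0.07},
{"dx":-25.7,"dy":5.4,"dz":0.2,"rx":-0.03,"ry":-6.19,"rz":0.07},
```

{"fn": "send_rows", "kwargs": {
  "rows": [
    {"dx": -19, "dy": 4, "dz": -17.5, "rx": 0, "ry": -6.2, "rz": 0, "jaw": 0.6},
    {"dx": -20.5, "dy": 4, "dz": -15.5, "rx": 0, "ry": -6.2, "rz": 0, "jaw": 0.6},
    {"dx": -22, "dy": 4, "dz": -13, "rx": 0, "ry": -6.2, "rz": 0, "jaw": 0.6},
    {"dx": -23.5, "dy": 4, "dz": -10.5, "rx": 0, "ry": -6.2, "rz": 0, "jaw": 0.6},
    {"dx": -24.5, "dy": 4, "dz": -8, "rx": 0, "ry": -6.2, "rz": 0, "jaw": 0.6},
    {"dx": -25, "dy": 4, "dz": -5, "rx": 0, "ry": -6.2, "rz": 0, "jaw": 0.6},
    {"dx": -22, "dy": 4, "dz": -2, "rx": 0, "ry": -6.2, "rz": 0, "jaw": 0.6},
    {"dx": -10, "dy": 0, "dz": 0, "rx": 0, "ry": -3, "rz": 0, "jaw": 0.6}
  ]
}}

```text
time_s: 23.7
tool_pos: [0.5219, 0.0959, 0.1389]
ee_rot: [[0.007, 0.012, 1.0], [-1.0, -0.012, 0.007], [0.013, -1.0, 0.012]]
wrist_force: [-0.3, -0.2, -1.8]
grip_width: 0.0504
```

{"fn": "send_rows", "kwargs": {
  "rows": [
    {"dx": 0, "dy": 0, "dz": 0, "rx": 0, "ry": 0, "rz": 0, "jaw": 0.6},
    {"dx": 0, "dy": 0, "dz": 0, "rx": 0, "ry": 0, "rz": 0, "jaw": 0.6}
  ]
}}

```text
time_s: 23.87
tool_pos: [0.5211, 0.0995, 0.139]
ee_rot: [[0.014, 0.012, 1.0], [-1.0, -0.011, 0.014], [0.011, -1.0, 0.012]]
wrist_force: [-0.3, -0.8, -2.2]
grip_width: 0.0503
```

```bash
python3 st.py; python3 plates.py wrist 16 plate1 far_stops side_stop; python3 plates.py side 16 plate1 template; python3 plan.py 0.528 0.102 0.05 0.7 4
```

```text
[ 18.9  26.5 -41.1 110.8  23.4  50.6 -33.5] w 0.0503 [0.5211 0.0995 0.139 ] [-0.3 -0.8 -2.2]
head 0.7897163907686185 armang(world) -1.5534238322256837 r 0.1844952839462124 tilt 0.011 0.0117
wrist plate1 0.8 [0.5237 0.0929 0.1397]
wrist side_stop 0.66 [0.5393 0.1591 0.0065]
side plate1 0.56 [0.5319 0.0911 0.0094]
side template 0.84 [ 0.4058  0.2944 -0.0021]
from [521.7  97.9 139.1] head 0.7 n 4 rot [-0.7 -0.   0.7]
{"dx":-1.3,"dy":22.3,"dz":1.3,"rx":-0.18,"ry":-0.01,"rz":0.16},
{"dx":-1.2,"dy":22.3,"dz":1.4,"rx":-0.18,"ry":-0.01,"rz":0.16},
{"dx":-1.1,"dy":22.3,"dz":1.5,"rx":-0.18,"ry":-0.01,"rz":0.16},
{"dx":-1.1,"dy":22.3,"dz":1.5,"rx":-0.18,"ry":-0.01,"rz":0.16},
```

{"fn": "send_rows", "kwargs": {
  "rows": [
    {"dx": -1.3, "dy": 22, "dz": 1.5, "rx": -0.2, "ry": 0, "rz": 0.2, "jaw": 0.6},
    {"dx": -1.3, "dy": 22, "dz": 1.5, "rx": -0.2, "ry": 0, "rz": 0.2, "jaw": 0.6},
    {"dx": -1.3, "dy": 22, "dz": 1.5, "rx": -0.2, "ry": 0, "rz": 0.2, "jaw": 0.6},
    {"dx": -1.3, "dy": 16, "dz": 1.5, "rx": -0.2, "ry": 0, "rz": 0.2, "jaw": 0.6},
    {"dx": 0, "dy": 10, "dz": 0, "rx": 0, "ry": 0, "rz": 0, "jaw": 0.6},
    {"dx": 0, "dy": 3, "dz": 0, "rx": 0, "ry": 0, "rz": 0, "jaw": 0.6},
    {"dx": 0, "dy": 0, "dz": 0, "rx": 0, "ry": 0, "rz": 0, "jaw": 0.6}
  ]
}}

```text
time_s: 24.8
tool_pos: [0.5322, 0.0981, 0.0426]
ee_rot: [[0.001, 0.004, 1.0], [-1.0, 0.0, 0.001], [-0.0, -1.0, 0.004]]
wrist_force: [-0.1, -0.7, -1.5]
grip_width: 0.0504
```

```bash
python3 st.py; python3 plan.py 0.529 0.102 0.019 0.7 5
```

```text
[ 14.5  35.9 -35.2 111.7  30.6  41.7 -39. ] w 0.0504 [0.5322 0.0981 0.0426] [-0.1 -0.7 -1.5]
head 0.08357185947236641 armang(world) -2.124802140535063 r 0.17337585520991544 tilt -0.0005 0.0042
from [532.2  98.1  42.6] head 0.1 n 5 rot [-0.2 -0.6 -0. ]
{"dx":-0.8,"dy":4.7,"dz":-0.7,"rx":-0.05,"ry":-0.12,"rz":-0.01},
{"dx":-0.8,"dy":4.7,"dz":-0.7,"rx":-0.05,"ry":-0.12,"rz":-0.01},
{"dx":-0.8,"dy":4.7,"dz":-0.7,"rx":-0.05,"ry":-0.12,"rz":-0.01},
{"dx":-0.8,"dy":4.7,"dz":-0.7,"rx":-0.05,"ry":-0.12,"rz":-0.01},
{"dx":-0.8,"dy":4.7,"dz":-0.6,"rx":-0.05,"ry":-0.12,"rz":-0.01},
```

{"fn": "send_rows", "kwargs": {
  "rows": [
    {"dx": -1, "dy": 5, "dz": -0.9, "rx": -0.1, "ry": -0.2, "rz": 0, "jaw": 0.6},
    {"dx": -1, "dy": 5, "dz": -0.9, "rx": -0.1, "ry": -0.2, "rz": 0, "jaw": 0.6},
    {"dx": -1, "dy": 5, "dz": -0.9, "rx": 0, "ry": -0.2, "rz": 0, "jaw": 0.6},
    {"dx": -1, "dy": 4, "dz": -0.9, "rx": 0, "ry": 0, "rz": 0, "jaw": 0.6},
    {"dx": 0, "dy": 2, "dz": 0, "rx": 0, "ry": 0, "rz": 0, "jaw": 0.6},
    {"dx": 0, "dy": 1.5, "dz": 0, "rx": 0, "ry": 0, "rz": 0, "jaw": 0.6}
  ]
}}

```text
time_s: 25.3
tool_pos: [0.5307, 0.1027, 0.0215]
ee_rot: [[0.012, 0.006, 1.0], [-1.0, 0.001, 0.012], [-0.001, -1.0, 0.006]]
wrist_force: [0.0, 0.4, -1.4]
grip_width: 0.0503
```

{"fn": "send_rows", "kwargs": {
  "rows": [
    {"dx": 0, "dy": 1.5, "dz": 0, "rx": 0, "ry": 0, "rz": 0, "jaw": 0.6}
  ]
}}

```text
time_s: 25.38
tool_pos: [0.5307, 0.1028, 0.02]
ee_rot: [[0.013, 0.006, 1.0], [-1.0, 0.001, 0.013], [-0.001, -1.0, 0.006]]
wrist_force: [0.2, 1.0, -1.3]
grip_width: 0.0498
```

{"fn": "send_rows", "kwargs": {
  "rows": [
    {"dx": 0, "dy": 1.5, "dz": -0.3, "rx": -0.2, "ry": 0, "rz": 0, "jaw": 0.6},
    {"dx": 0, "dy": 1, "dz": 0, "rx": 0, "ry": 0, "rz": 0, "jaw": 0.6}
  ]
}}

```text
time_s: 25.55
tool_pos: [0.5306, 0.1029, 0.0174]
ee_rot: [[0.013, 0.003, 1.0], [-1.0, 0.001, 0.013], [-0.0, -1.0, 0.003]]
wrist_force: [-0.1, 1.1, -1.0]
grip_width: 0.0502
```

{"fn": "send_rows", "kwargs": {
  "rows": [
    {"dx": 0, "dy": 1, "dz": 0, "rx": 0, "ry": 0, "rz": 0, "jaw": 0.6}
  ]
}}

```text
time_s: 25.63
tool_pos: [0.5307, 0.1029, 0.0165]
ee_rot: [[0.013, 0.003, 1.0], [-1.0, 0.0, 0.013], [-0.0, -1.0, 0.003]]
wrist_force: [-3.6, -1.4, 12.7]
grip_width: 0.0507
```

{"fn": "send_rows", "kwargs": {
  "rows": [
    {"dx": 0, "dy": 0.7, "dz": 0, "rx": 0, "ry": 0, "rz": 0, "jaw": 0.6}
  ]
}}

```text
time_s: 25.72
tool_pos: [0.5307, 0.1029, 0.0164]
ee_rot: [[0.013, 0.003, 1.0], [-1.0, -0.0, 0.013], [0.0, -1.0, 0.003]]
wrist_force: [-5.2, -0.6, 13.7]
grip_width: 0.05
```

Contact at expected height. Release and rise.

{"fn": "send_rows", "kwargs": {
  "rows": [
    {"dx": 0, "dy": -0.3, "dz": 0, "rx": 0, "ry": 0, "rz": 0, "jaw": 0.3},
    {"dx": 0, "dy": 0, "dz": 0, "rx": 0, "ry": 0, "rz": 0, "jaw": 0.1},
    {"dx": 0, "dy": 0, "dz": 0, "rx": 0, "ry": 0, "rz": 0, "jaw": 0.1},
    {"dx": 0, "dy": -10, "dz": 0, "rx": 0, "ry": 0, "rz": 0, "jaw": 0},
    {"dx": 0, "dy": -25, "dz": 0, "rx": 0, "ry": 0, "rz": 0, "jaw": 0},
    {"dx": 0, "dy": -35, "dz": 0, "rx": 0, "ry": 0, "rz": 0, "jaw": 0},
    {"dx": 0, "dy": -35, "dz": 0, "rx": 0, "ry": 0, "rz": 0, "jaw": 0},
    {"dx": 0, "dy": -25, "dz": 0, "rx": 0, "ry": 0, "rz": 0, "jaw": 0}
  ]
}}

```text
time_s: 26.38
tool_pos: [0.5261, 0.1027, 0.1481]
ee_rot: [[0.014, -0.009, 1.0], [-1.0, -0.0, 0.014], [0.0, -1.0, -0.009]]
wrist_force: [0.4, 0.8, -0.4]
grip_width: 0.0852
```

```bash
python3 st.py; python3 plates.py wrist 17 plate1 template; python3 plates.py top 17 plate1 template;python3 plates.py side 17 plate1 template; python3 plan.py 0.407 0.290 0.15 74.6
```

```text
[ 19.6  27.2 -42.  108.7  22.3  53.1 -32.2] w 0.0852 [0.5261 0.1027 0.1481] [ 0.4  0.8 -0.4]
head 0.8285536259636147 armang(world) -0.584681926904927 r 0.17942963585905997 tilt 0.0004 -0.009
wrist plate1 0.85 [0.5307 0.0961 0.0196]
wrist template 0.81 [0.4076 0.29   0.0005]
top plate1 0.61 [0.533  0.1005 0.019 ]
top template 0.68 [0.4038 0.2939 0.0039]
side plate1 0.72 [0.6137 0.3234 0.1716]
side plate1 0.59 [0.5306 0.1008 0.021 ]
side plate1 0.52 [0.5291 0.0938 0.0107]
side template 0.69 [ 0.4035  0.2916 -0.0031]
from [524.8 102.  144. ] head 0.8 n 11 rot [  0.7 -73.8  -0.4]
{"dx":-17.2,"dy":-0.4,"dz":-10.5,"rx":0.06,"ry":-6.71,"rz":-0.04},
{"dx":-18.3,"dy":-0.5,"dz":-8.4,"rx":0.06,"ry":-6.71,"rz":-0.04},
{"dx":-19.2,"dy":-0.5,"dz":-6.2,"rx":0.06,"ry":-6.71,"rz":-0.04},
{"dx":-19.8,"dy":-0.5,"dz":-3.9,"rx":0.06,"ry":-6.71,"rz":-0.04},
{"dx":-20.1,"dy":-0.5,"dz":-1.6,"rx":0.06,"ry":-6.71,"rz":-0.04},
{"dx":-20.2,"dy":-0.5,"dz":0.8,"rx":0.06,"ry":-6.71,"rz":-0.04},
{"dx":-19.9,"dy":-0.5,"dz":3.1,"rx":0.06,"ry":-6.71,"rz":-0.04},
{"dx":-19.4,"dy":-0.5,"dz":5.5,"rx":0.06,"ry":-6.71,"rz":-0.04},
{"dx":-18.6,"dy":-0.5,"dz":7.7,"rx":0.06,"ry":-6.71,"rz":-0.04},
{"dx":-17.6,"dy":-0.6,"dz":9.8,"rx":0.06,"ry":-6.71,"rz":-0.04},
{"dx":-16.4,"dy":-0.6,"dz":11.8,"rx":0.06,"ry":-6.71,"rz":-0.04},
```

{"fn": "send_rows", "kwargs": {
  "rows": [
    {"dx": -17, "dy": -0.5, "dz": -10.5, "rx": 0, "ry": -6.7, "rz": 0, "jaw": 0},
    {"dx": -18, "dy": -0.5, "dz": -8.5, "rx": 0, "ry": -6.7, "rz": 0, "jaw": 0},
    {"dx": -19, "dy": -0.5, "dz": -6, "rx": 0, "ry": -6.7, "rz": 0, "jaw": 0},
    {"dx": -20, "dy": -0.5, "dz": -4, "rx": 0, "ry": -6.7, "rz": 0, "jaw": 0},
    {"dx": -20, "dy": -0.5, "dz": -1.5, "rx": 0, "ry": -6.7, "rz": 0, "jaw": 0},
    {"dx": -20, "dy": -0.5, "dz": 1, "rx": 0, "ry": -6.7, "rz": 0, "jaw": 0},
    {"dx": -20, "dy": -0.5, "dz": 3, "rx": 0, "ry": -6.7, "rz": 0, "jaw": 0},
    {"dx": -19, "dy": -0.5, "dz": 5.5, "rx": 0, "ry": -6.7, "rz": 0, "jaw": 0}
  ]
}}

```text
time_s: 27.5
tool_pos: [0.4337, 0.2358, 0.1424]
ee_rot: [[0.831, -0.024, 0.556], [-0.557, -0.004, 0.831], [-0.018, -1.0, -0.017]]
wrist_force: [0.5, 0.7, -0.7]
grip_width: 0.0854
```

```bash
python3 st.py; python3 plates.py wrist 18 template; python3 plan.py 0.406 0.291 0.10 74.6 4
```

```text
[ 14.4  29.5 -57.  113.7  29.7  54.4  -1.5] w 0.0854 [0.4337 0.2358 0.1424] [ 0.5  0.7 -0.7]
head 56.18939430672784 armang(world) 25.79229272768397 r 0.3018579927998963 tilt -0.0177 -0.017
wrist template 0.56 [0.4093 0.2921 0.0026]
from [432.  238.5 142.7] head 56.4 n 4 rot [  0.7 -18.3  -1.3]
{"dx":-12.5,"dy":10.8,"dz":7.5,"rx":0.18,"ry":-4.56,"rz":-0.32},
{"dx":-11.9,"dy":10.8,"dz":8.4,"rx":0.18,"ry":-4.56,"rz":-0.32},
{"dx":-11.2,"dy":10.7,"dz":9.3,"rx":0.18,"ry":-4.56,"rz":-0.32},
{"dx":-10.5,"dy":10.7,"dz":10.1,"rx":0.18,"ry":-4.56,"rz":-0.32},
```

Run:
```python
from corners import *
p=get_image("wrist")
quad(p,[(378,127),(457,103),(505,269),(430,293)],.012)
```

```text
c [0.4054 0.2964 0.012 ] len 0.10875221098801252 wid 0.05067394318548448 head 163.86736764234738
```

{"fn": "send_rows", "kwargs": {
  "rows": [
    {"dx": -12, "dy": 11, "dz": 8, "rx": 0.2, "ry": -4.6, "rz": -0.3, "jaw": 0},
    {"dx": -12, "dy": 11, "dz": 8.5, "rx": 0.2, "ry": -4.6, "rz": -0.3, "jaw": 0},
    {"dx": -11, "dy": 11, "dz": 9.5, "rx": 0.2, "ry": -4.6, "rz": -0.3, "jaw": 0},
    {"dx": -10, "dy": 11, "dz": 10, "rx": 0.2, "ry": -4.6, "rz": -0.3, "jaw": 0},
    {"dx": 0, "dy": 5, "dz": 0, "rx": 0, "ry": 0, "rz": 0, "jaw": 0},
    {"dx": 0, "dy": 0, "dz": 0, "rx": 0, "ry": 0, "rz": 0, "jaw": 0},
    {"dx": 0, "dy": 0, "dz": 0, "rx": 0, "ry": 0, "rz": 0, "jaw": 0}
  ]
}}

```text
time_s: 28.23
tool_pos: [0.4126, 0.2839, 0.0881]
ee_rot: [[0.961, -0.002, 0.278], [-0.278, -0.005, 0.961], [-0.0, -1.0, -0.006]]
wrist_force: [-0.4, 1.2, 0.2]
grip_width: 0.0853
```

```bash
python3 st.py; python3 plates.py wrist 19 template; python3 plan.py 0.407 0.2905 0.03 74.6 5
```

```text
[  6.4  35.7 -55.8 115.5  39.2  50.1   2.4] w 0.0853 [0.4126 0.2839 0.0881] [-0.4  1.2  0.2]
head 73.86637179849212 armang(world) 31.482494875746777 r 0.34348356280258635 tilt -0.0005 -0.0056
from [413.2 283.6  88.5] head 73.8 n 5 rot [ 0.3 -0.8  0. ]
{"dx":-1.6,"dy":11.7,"dz":1.0,"rx":0.06,"ry":-0.15,"rz":0.01},
{"dx":-1.6,"dy":11.7,"dz":1.0,"rx":0.06,"ry":-0.15,"rz":0.01},
{"dx":-1.6,"dy":11.7,"dz":1.0,"rx":0.06,"ry":-0.15,"rz":0.01},
{"dx":-1.6,"dy":11.7,"dz":1.0,"rx":0.06,"ry":-0.15,"rz":0.01},
{"dx":-1.6,"dy":11.7,"dz":1.0,"rx":0.06,"ry":-0.15,"rz":0.01},
```

{"fn": "send_rows", "kwargs": {
  "rows": [
    {"dx": -2, "dy": 12, "dz": 1.5, "rx": 0, "ry": -0.1, "rz": 0, "jaw": 0},
    {"dx": -2, "dy": 12, "dz": 1.5, "rx": 0, "ry": -0.1, "rz": 0, "jaw": 0},
    {"dx": -2, "dy": 12, "dz": 1.5, "rx": 0, "ry": -0.1, "rz": 0, "jaw": 0},
    {"dx": -1.5, "dy": 12, "dz": 1.5, "rx": 0, "ry": -0.1, "rz": 0, "jaw": 0},
    {"dx": -1, "dy": 8, "dz": 0, "rx": 0, "ry": 0, "rz": 0, "jaw": 0.1},
    {"dx": 0, "dy": 5, "dz": 0, "rx": 0, "ry": 0, "rz": 0, "jaw": 0.1},
    {"dx": 0, "dy": 0, "dz": 0, "rx": 0, "ry": 0, "rz": 0, "jaw": 0.1}
  ]
}}

```text
time_s: 28.92
tool_pos: [0.4089, 0.2891, 0.0216]
ee_rot: [[0.96, 0.001, 0.28], [-0.28, -0.007, 0.96], [0.003, -1.0, -0.006]]
wrist_force: [-1.2, -0.2, 0.4]
grip_width: 0.0769
```

```bash
python3 st.py; python3 plates.py wrist 20 template; python3 plan.py 0.406 0.2915 0.002 74.6 5
```

```text
[  0.5  41.1 -49.3 117.   46.5  44.   -4.2] w 0.0769 [0.4089 0.2891 0.0216] [-1.2 -0.2  0.4]
head 73.74583934794725 armang(world) 31.89800994462015 r 0.3493748710096267 tilt 0.0033 -0.0062
wrist template 0.74 [ 0.4109  0.2899 -0.0019]
from [409.4 289.6  22.7] head 73.7 n 5 rot [ 0.3 -0.9  0.2]
{"dx":-0.8,"dy":4.1,"dz":0.2,"rx":0.06,"ry":-0.17,"rz":0.05},
{"dx":-0.8,"dy":4.1,"dz":0.2,"rx":0.06,"ry":-0.17,"rz":0.05},
{"dx":-0.8,"dy":4.1,"dz":0.2,"rx":0.06,"ry":-0.17,"rz":0.05},
{"dx":-0.8,"dy":4.1,"dz":0.2,"rx":0.06,"ry":-0.17,"rz":0.05},
{"dx":-0.8,"dy":4.1,"dz":0.2,"rx":0.06,"ry":-0.17,"rz":0.05},
```

{"fn": "send_rows", "kwargs": {
  "rows": [
    {"dx": -1.5, "dy": 6, "dz": 0.8, "rx": 0.1, "ry": -0.2, "rz": 0, "jaw": 0.1},
    {"dx": -1.5, "dy": 6, "dz": 0.8, "rx": 0.1, "ry": -0.2, "rz": 0, "jaw": 0.1},
    {"dx": -1, "dy": 5, "dz": 0.5, "rx": 0.1, "ry": 0, "rz": 0, "jaw": 0.2},
    {"dx": 0, "dy": 3, "dz": 0, "rx": 0, "ry": 0, "rz": 0, "jaw": 0.27},
    {"dx": 0, "dy": 0, "dz": 0, "rx": 0, "ry": 0, "rz": 0, "jaw": 0.27}
  ]
}}

```text
time_s: 29.43
tool_pos: [0.4073, 0.2938, 0.0022]
ee_rot: [[0.962, 0.007, 0.273], [-0.273, 0.001, 0.962], [0.006, -1.0, 0.003]]
wrist_force: [0.5, -0.5, -0.8]
grip_width: 0.0621
```

```bash
python3 st.py; python3 plates.py wrist 21 template
```

```text
[ -1.2  42.7 -47.4 117.4  49.1  41.6  -6.2] w 0.0621 [0.4073 0.2938 0.0022] [ 0.5 -0.5 -0.8]
head 74.15545327850984 armang(world) 32.407735732032975 r 0.3531927091633369 tilt 0.0065 0.0033
wrist template 0.74 [ 0.409   0.2927 -0.0011]
```

{"fn": "send_rows", "kwargs": {
  "rows": [
    {"dx": 0, "dy": 1.5, "dz": -1, "rx": 0, "ry": 0, "rz": 0.3, "jaw": 0.35},
    {"dx": 0, "dy": 0, "dz": 0, "rx": 0, "ry": 0, "rz": 0, "jaw": 0.6},
    {"dx": 0, "dy": 0, "dz": 0, "rx": 0, "ry": 0, "rz": 0, "jaw": 0.6},
    {"dx": 0, "dy": 0, "dz": 0, "rx": 0, "ry": 0, "rz": 0, "jaw": 0.6}
  ]
}}

```text
time_s: 29.87
tool_pos: [0.4077, 0.293, 0.0018]
ee_rot: [[0.962, 0.003, 0.273], [-0.273, 0.003, 0.962], [0.002, -1.0, 0.004]]
wrist_force: [1.4, 0.1, -1.7]
grip_width: 0.0505
```

{"fn": "send_rows", "kwargs": {
  "rows": [
    {"dx": 0, "dy": -4, "dz": 0, "rx": 0, "ry": 0, "rz": 0, "jaw": 0.6},
    {"dx": 0, "dy": -10, "dz": 0, "rx": 0, "ry": 0, "rz": 0, "jaw": 0.6},
    {"dx": 0, "dy": -20, "dz": 0, "rx": 0, "ry": 0, "rz": 0, "jaw": 0.6},
    {"dx": 0, "dy": -30, "dz": 0, "rx": 0, "ry": 0, "rz": 0, "jaw": 0.6},
    {"dx": 0, "dy": -35, "dz": 0, "rx": 0, "ry": 0, "rz": 0, "jaw": 0.6},
    {"dx": 0, "dy": -20, "dz": 0, "rx": 0, "ry": 0, "rz": 0, "jaw": 0.6}
  ]
}}

```text
time_s: 30.37
tool_pos: [0.4032, 0.2901, 0.1228]
ee_rot: [[0.962, -0.008, 0.271], [-0.271, -0.002, 0.963], [-0.007, -1.0, -0.004]]
wrist_force: [-0.4, -0.2, -0.9]
grip_width: 0.0499
```

```bash
python3 st.py; python3 plates.py wrist 22 template; python3 plates.py top 22 template plate1;python3 plates.py side 22 template plate1;python3 plan.py 0.526 0.099 0.14 0.7
```

```text
[  8.4  32.9 -59.4 114.7  35.4  53.2   4.6] w 0.0499 [0.4032 0.2901 0.1228] [-0.4 -0.2 -0.9]
head 74.26522619162085 armang(world) 31.550564157693135 r 0.3547234881921065 tilt -0.0073 -0.0042
wrist template 0.59 [0.403  0.2872 0.1206]
top template 0.69 [0.4056 0.2893 0.1229]
top plate1 0.89 [0.5385 0.0948 0.0168]
top plate1 0.55 [0.5306 0.0951 0.004 ]
side template 0.62 [0.3974 0.2881 0.1174]
side plate1 0.57 [0.5334 0.0971 0.019 ]
side plate1 0.46 [0.5303 0.0968 0.0067]
from [402.2 288.4 118.4] head 74.2 n 11 rot [ 0.7 73.5 -0.2]
{"dx":15.5,"dy":-2.0,"dz":-13.5,"rx":0.07,"ry":6.68,"rz":-0.02},
{"dx":17.0,"dy":-2.0,"dz":-11.6,"rx":0.07,"ry":6.68,"rz":-0.02},
{"dx":18.2,"dy":-2.0,"dz":-9.6,"rx":0.07,"ry":6.68,"rz":-0.02},
{"dx":19.2,"dy":-2.0,"dz":-7.4,"rx":0.07,"ry":6.68,"rz":-0.02},
{"dx":19.9,"dy":-2.0,"dz":-5.1,"rx":0.07,"ry":6.68,"rz":-0.02},
{"dx":20.4,"dy":-2.0,"dz":-2.7,"rx":0.07,"ry":6.68,"rz":-0.02},
{"dx":20.6,"dy":-2.0,"dz":-0.4,"rx":0.07,"ry":6.68,"rz":-0.02},
{"dx":20.5,"dy":-2.0,"dz":2.0,"rx":0.07,"ry":6.68,"rz":-0.02},
{"dx":20.1,"dy":-2.0,"dz":4.4,"rx":0.07,"ry":6.68,"rz":-0.02},
{"dx":19.4,"dy":-2.0,"dz":6.7,"rx":0.07,"ry":6.68,"rz":-0.02},
{"dx":18.5,"dy":-2.0,"dz":8.9,"rx":0.07,"ry":6.68,"rz":-0.02},
```

{"fn": "send_rows", "kwargs": {
  "rows": [
    {"dx": 15.5, "dy": -3, "dz": -13.5, "rx": 0, "ry": 6.7, "rz": 0, "jaw": 0.6},
    {"dx": 17, "dy": -3, "dz": -11.5, "rx": 0, "ry": 6.7, "rz": 0, "jaw": 0.6},
    {"dx": 18, "dy": -3, "dz": -9.5, "rx": 0, "ry": 6.7, "rz": 0, "jaw": 0.6},
    {"dx": 19, "dy": -3, "dz": -7.5, "rx": 0, "ry": 6.7, "rz": 0, "jaw": 0.6},
    {"dx": 20, "dy": -3, "dz": -5, "rx": 0, "ry": 6.7, "rz": 0, "jaw": 0.6},
    {"dx": 20.5, "dy": -2, "dz": -2.5, "rx": 0, "ry": 6.7, "rz": 0, "jaw": 0.6},
    {"dx": 20.5, "dy": -2, "dz": -0.5, "rx": 0, "ry": 6.7, "rz": 0, "jaw": 0.6},
    {"dx": 20, "dy": -2, "dz": 2, "rx": 0, "ry": 6.7, "rz": 0, "jaw": 0.6}
  ]
}}

```text
time_s: 31.43
tool_pos: [0.4845, 0.1498, 0.131]
ee_rot: [[0.328, -0.03, 0.944], [-0.945, -0.003, 0.328], [-0.007, -1.0, -0.029]]
wrist_force: [0.3, 0.8, -1.3]
grip_width: 0.0504
```

```bash
python3 st.py; python3 plan.py 0.527 0.099 0.12 0.7 4
```

```text
[ 17.5  28.1 -46.5 112.2  24.9  52.  -22.7] w 0.0504 [0.4845 0.1498 0.131 ] [ 0.3  0.8 -1.3]
head 19.161726762061118 armang(world) 11.577102362896186 r 0.2256192291198624 tilt -0.0073 -0.029
from [484.5 149.8 131. ] head 19.2 n 4 rot [ 1.7 18.5 -0.1]
{"dx":15.5,"dy":2.5,"dz":6.0,"rx":0.43,"ry":4.61,"rz":-0.04},
{"dx":15.0,"dy":2.5,"dz":7.2,"rx":0.43,"ry":4.61,"rz":-0.04},
{"dx":14.3,"dy":2.6,"dz":8.3,"rx":0.43,"ry":4.61,"rz":-0.04},
{"dx":13.6,"dy":2.7,"dz":9.4,"rx":0.43,"ry":4.61,"rz":-0.04},
```

{"fn": "send_rows", "kwargs": {
  "rows": [
    {"dx": 15, "dy": 2.5, "dz": 6, "rx": 0.4, "ry": 4.6, "rz": 0, "jaw": 0.6},
    {"dx": 15, "dy": 2.5, "dz": 7, "rx": 0.4, "ry": 4.6, "rz": 0, "jaw": 0.6},
    {"dx": 14, "dy": 2.5, "dz": 8, "rx": 0.4, "ry": 4.6, "rz": 0, "jaw": 0.6},
    {"dx": 10, "dy": 2.5, "dz": 9, "rx": 0.4, "ry": 3, "rz": 0, "jaw": 0.6},
    {"dx": 0, "dy": 0, "dz": 0, "rx": 0, "ry": 0, "rz": 0, "jaw": 0.6},
    {"dx": 0, "dy": 0, "dz": 0, "rx": 0, "ry": 0, "rz": 0, "jaw": 0.6}
  ]
}}

```text
time_s: 31.93
tool_pos: [0.5253, 0.0949, 0.1137]
ee_rot: [[0.015, -0.011, 1.0], [-1.0, -0.001, 0.015], [0.001, -1.0, -0.011]]
wrist_force: [-0.6, 0.7, -1.6]
grip_width: 0.0508
```

```bash
python3 st.py; python3 plates.py wrist 23 template; python3 plan.py 0.528 0.099 0.045 0.7 6
```

```text
[ 18.6  29.7 -39.9 110.2  24.5  49.5 -33.2] w 0.0508 [0.5253 0.0949 0.1137] [-0.6  0.7 -1.6]
head 0.8723138820367068 armang(world) -3.048751098474417 r 0.18045450288711895 tilt 0.0008 -0.0113
wrist template 0.81 [0.5269 0.0957 0.1082]
from [525.1  95.4 114. ] head 0.9 n 6 rot [0.6 0.2 0. ]
{"dx":-0.6,"dy":11.5,"dz":0.6,"rx":0.11,"ry":0.04,"rz":0.01},
{"dx":-0.6,"dy":11.5,"dz":0.6,"rx":0.11,"ry":0.04,"rz":0.01},
{"dx":-0.6,"dy":11.5,"dz":0.6,"rx":0.11,"ry":0.04,"rz":0.01},
{"dx":-0.6,"dy":11.5,"dz":0.6,"rx":0.11,"ry":0.04,"rz":0.01},
{"dx":-0.6,"dy":11.5,"dz":0.5,"rx":0.11,"ry":0.04,"rz":0.01},
{"dx":-0.6,"dy":11.5,"dz":0.5,"rx":0.11,"ry":0.04,"rz":0.01},
```

{"fn": "send_rows", "kwargs": {
  "rows": [
    {"dx": -0.7, "dy": 15, "dz": 0.5, "rx": 0.2, "ry": 0, "rz": 0, "jaw": 0.6},
    {"dx": -0.7, "dy": 15, "dz": 0.5, "rx": 0.2, "ry": 0, "rz": 0, "jaw": 0.6},
    {"dx": -0.7, "dy": 15, "dz": 0.5, "rx": 0.1, "ry": 0, "rz": 0, "jaw": 0.6},
    {"dx": -0.7, "dy": 12, "dz": 0, "rx": 0, "ry": 0, "rz": 0, "jaw": 0.6},
    {"dx": 0, "dy": 8, "dz": 0, "rx": 0, "ry": 0, "rz": 0, "jaw": 0.6},
    {"dx": 0, "dy": 3, "dz": 0, "rx": 0, "ry": 0, "rz": 0, "jaw": 0.6},
    {"dx": 0, "dy": 0, "dz": 0, "rx": 0, "ry": 0, "rz": 0, "jaw": 0.6}
  ]
}}

```text
time_s: 32.62
tool_pos: [0.5257, 0.1044, 0.0457]
ee_rot: [[0.032, 0.001, 0.999], [-0.999, 0.0, 0.032], [-0.0, -1.0, 0.001]]
wrist_force: [-1.4, -2.1, 7.7]
grip_width: 0.0505
```

```bash
python3 st.py; python3 plan.py 0.529 0.099 0.032 0.7 5
```

```text
[ 14.3  35.4 -35.8 112.3  30.5  41.9 -38. ] w 0.0505 [0.5257 0.1044 0.0457] [-1.4 -2.1  7.7]
head 1.8226665597593763 armang(world) -0.03994338101698696 r 0.17982467700609664 tilt -0.0005 0.0008
from [525.7 104.4  45.7] head 1.8 n 5 rot [-0.   1.1 -0. ]
{"dx":1.1,"dy":2.7,"dz":0.6,"rx":-0.01,"ry":0.22,"rz":-0.01},
{"dx":1.1,"dy":2.7,"dz":0.6,"rx":-0.01,"ry":0.22,"rz":-0.01},
{"dx":1.1,"dy":2.7,"dz":0.6,"rx":-0.01,"ry":0.22,"rz":-0.01},
{"dx":1.1,"dy":2.7,"dz":0.6,"rx":-0.01,"ry":0.22,"rz":-0.01},
{"dx":1.1,"dy":2.7,"dz":0.6,"rx":-0.01,"ry":0.22,"rz":-0.01},
```

```bash
python3 plates.py wrist 24 template; python3 plates.py side 24 template
python3 - <<'E'
from h import *
p=get_image("side");save(p,"side24z.png",(170,150,300,280),5)
E
```

```text
wrist template 0.95 [0.5279 0.1068 0.0435]
side template 0.83 [0.5258 0.1057 0.0451]
```

{"fn": "send_rows", "kwargs": {
  "rows": [
    {"dx": 0, "dy": -8, "dz": 0, "rx": 0, "ry": 0, "rz": 0, "jaw": 0.6},
    {"dx": 3, "dy": -2, "dz": 1, "rx": 0, "ry": 0.5, "rz": 0, "jaw": 0.6},
    {"dx": 3, "dy": 0, "dz": 1, "rx": 0, "ry": 0.5, "rz": 0, "jaw": 0.6},
    {"dx": 3, "dy": 0, "dz": 1, "rx": 0, "ry": 0, "rz": 0, "jaw": 0.6},
    {"dx": 0, "dy": 0, "dz": 0, "rx": 0, "ry": 0, "rz": 0, "jaw": 0.6},
    {"dx": 0, "dy": 0, "dz": 0, "rx": 0, "ry": 0, "rz": 0, "jaw": 0.6}
  ]
}}

```text
time_s: 33.37
tool_pos: [0.5297, 0.0962, 0.0586]
ee_rot: [[0.015, 0.003, 1.0], [-1.0, 0.002, 0.015], [-0.002, -1.0, 0.003]]
wrist_force: [-0.0, 0.0, -1.2]
grip_width: 0.0504
```

```bash
python3 st.py; python3 plates.py wrist 25 template side_stop;  python3 plan.py 0.5285 0.097 0.032 0.7 5
```

```text
[ 15.7  34.3 -36.4 111.8  29.3  43.1 -37. ] w 0.0504 [0.5297 0.0962 0.0586] [-0.   0.  -1.2]
head 0.8677971463337938 armang(world) -2.695813815831952 r 0.17601571992316084 tilt -0.0018 0.003
wrist template 0.75 [0.534  0.0994 0.0572]
wrist side_stop 0.94 [0.5418 0.161  0.0084]
from [529.5  96.4  58.4] head 0.9 n 5 rot [-0.2  0.2 -0.1]
{"dx":-0.1,"dy":5.3,"dz":-0.2,"rx":-0.03,"ry":0.04,"rz":-0.02},
{"dx":-0.1,"dy":5.3,"dz":-0.2,"rx":-0.03,"ry":0.04,"rz":-0.02},
{"dx":-0.1,"dy":5.3,"dz":-0.2,"rx":-0.03,"ry":0.04,"rz":-0.02},
{"dx":-0.1,"dy":5.3,"dz":-0.2,"rx":-0.03,"ry":0.04,"rz":-0.02},
{"dx":-0.1,"dy":5.3,"dz":-0.2,"rx":-0.03,"ry":0.04,"rz":-0.02},
```

{"fn": "send_rows", "kwargs": {
  "rows": [
    {"dx": 0, "dy": 5, "dz": -1, "rx": 0, "ry": 0, "rz": 0, "jaw": 0.6},
    {"dx": 0, "dy": 5, "dz": -1, "rx": 0, "ry": 0, "rz": 0, "jaw": 0.6},
    {"dx": 0, "dy": 5, "dz": 0, "rx": 0, "ry": 0, "rz": 0, "jaw": 0.6},
    {"dx": 0, "dy": 5, "dz": 0, "rx": 0, "ry": 0, "rz": 0, "jaw": 0.6},
    {"dx": 0, "dy": 3, "dz": 0, "rx": 0, "ry": 0, "rz": 0, "jaw": 0.6},
    {"dx": 0, "dy": 1.5, "dz": 0, "rx": 0, "ry": 0, "rz": 0, "jaw": 0.6}
  ]
}}

```text
time_s: 34.02
tool_pos: [0.5265, 0.0969, 0.0307]
ee_rot: [[0.016, 0.001, 1.0], [-1.0, 0.002, 0.016], [-0.002, -1.0, 0.001]]
wrist_force: [0.9, -0.2, 0.4]
grip_width: 0.0502
```

{"fn": "send_rows", "kwargs": {
  "rows": [
    {"dx": 0, "dy": 2, "dz": 0, "rx": 0, "ry": 0, "rz": 0, "jaw": 0.6}
  ]
}}

```text
time_s: 34.1
tool_pos: [0.5265, 0.0973, 0.0285]
ee_rot: [[0.017, 0.001, 1.0], [-1.0, 0.002, 0.017], [-0.002, -1.0, 0.001]]
wrist_force: [-1.9, 1.4, 7.7]
grip_width: 0.0504
```

{"fn": "send_rows", "kwargs": {
  "rows": [
    {"dx": 0, "dy": 0.5, "dz": 0, "rx": 0, "ry": 0, "rz": 0, "jaw": 0.6},
    {"dx": 0, "dy": 0, "dz": 0, "rx": 0, "ry": 0, "rz": 0, "jaw": 0.3},
    {"dx": 0, "dy": 0, "dz": 0, "rx": 0, "ry": 0, "rz": 0, "jaw": 0.1},
    {"dx": 0, "dy": 0, "dz": 0, "rx": 0, "ry": 0, "rz": 0, "jaw": 0},
    {"dx": 0, "dy": -10, "dz": 0, "rx": 0, "ry": 0, "rz": 0, "jaw": 0},
    {"dx": 0, "dy": -25, "dz": 0, "rx": 0, "ry": 0, "rz": 0, "jaw": 0},
    {"dx": 0, "dy": -35, "dz": 0, "rx": 0, "ry": 0, "rz": 0, "jaw": 0},
    {"dx": 0, "dy": -30, "dz": 0, "rx": 0, "ry": 0, "rz": 0, "jaw": 0}
  ]
}}

```text
time_s: 34.77
tool_pos: [0.5216, 0.0968, 0.1267]
ee_rot: [[0.019, -0.012, 1.0], [-1.0, 0.001, 0.019], [-0.001, -1.0, -0.012]]
wrist_force: [0.3, -0.1, 0.6]
grip_width: 0.0854
```

```bash
python3 st.py; python3 plates.py wrist 26 template plate1 side_stop far_stops nest;  python3 plates.py side 26 template plate1 side_stop far_stops nest;python3 plates.py top 26 template plate1 side_stop far_stops nest
python3 - <<'E'
from h import *
p=get_image("side");save(p,"side26z.png",(170,150,300,280),5)
E
```

```text
[ 19.5  28.4 -41.  110.2  23.5  50.7 -32.4] w 0.0854 [0.5216 0.0968 0.1267] [ 0.3 -0.1  0.6]
head 1.0712425388413593 armang(world) -2.4068788290232606 r 0.18405379542879285 tilt -0.0015 -0.0118
wrist template 0.88 [0.5273 0.0978 0.0266]
wrist plate1 0.5 [0.5617 0.1056 0.0068]
wrist side_stop 0.69 [0.5399 0.1609 0.0092]
wrist far_stops 0.85 [0.5629 0.1056 0.0121]
side template 0.59 [0.5244 0.099  0.0263]
side plate1 0.65 [0.5296 0.0925 0.0086]
side side_stop 0.58 [ 0.7044  0.3045 -0.0024]
side far_stops 0.77 [0.5576 0.1052 0.0076]
side nest 0.69 [0.5345 0.1032 0.0053]
top side_stop 0.57 [0.6117 0.3249 0.1762]
top far_stops 0.97 [0.5624 0.1064 0.0047]
top nest 0.74 [0.5309 0.1021 0.0022]
```

```bash
python3 plan.py 0.455 0.104 0.10 0.9 3
```

```text
from [522.1  96.5 125. ] head 1.0 n 3 rot [ 0.6  0.1 -0.1]
{"dx":-2.9,"dy":8.6,"dz":-22.2,"rx":0.21,"ry":0.04,"rz":-0.02},
{"dx":-2.9,"dy":8.5,"dz":-22.3,"rx":0.21,"ry":0.04,"rz":-0.02},
{"dx":-2.9,"dy":8.4,"dz":-22.3,"rx":0.21,"ry":0.04,"rz":-0.02},
```

{"fn": "send_rows", "kwargs": {
  "rows": [
    {"dx": -2, "dy": 0, "dz": -18, "rx": 0.2, "ry": 0, "rz": 0, "jaw": 1},
    {"dx": -2, "dy": 0, "dz": -18, "rx": 0.2, "ry": 0, "rz": 0, "jaw": 1},
    {"dx": -2, "dy": 8, "dz": -18, "rx": 0.2, "ry": 0, "rz": 0, "jaw": 1},
    {"dx": -1, "dy": 15, "dz": -12, "rx": 0.1, "ry": 0, "rz": 0, "jaw": 1},
    {"dx": 0, "dy": 15, "dz": 0, "rx": 0, "ry": 0, "rz": 0, "jaw": 1},
    {"dx": 0, "dy": 15, "dz": 0, "rx": 0, "ry": 0, "rz": 0, "jaw": 1},
    {"dx": 0, "dy": 0, "dz": 0, "rx": 0, "ry": 0, "rz": 0, "jaw": 1}
  ]
}}

```text
time_s: 36.3
tool_pos: [0.4556, 0.1028, 0.0724]
ee_rot: [[0.017, 0.008, 1.0], [-1.0, 0.002, 0.017], [-0.001, -1.0, 0.008]]
wrist_force: [-1.2, -0.8, -0.4]
grip_width: 0.0005
```

```bash
python3 st.py; python3 plates.py wrist 27 template; python3 plan.py 0.455 0.104 0.012 0.9 6
```

```text
[ 16.9  27.3 -39.1 121.4  27.2  39.6 -39.4] w 0.0005 [0.4556 0.1028 0.0724] [-1.2 -0.8 -0.4]
head 0.966499403125816 armang(world) -0.4002747481515824 r 0.24993424478091575 tilt -0.0015 0.0078
wrist template 0.81 [0.5284 0.0979 0.0271]
from [457.4 103.4  74.2] head 1.0 n 6 rot [-0.6  0.1 -0.1]
{"dx":-0.1,"dy":10.4,"dz":-0.5,"rx":-0.10,"ry":0.01,"rz":-0.02},
{"dx":-0.1,"dy":10.4,"dz":-0.5,"rx":-0.10,"ry":0.01,"rz":-0.02},
{"dx":-0.1,"dy":10.4,"dz":-0.5,"rx":-0.10,"ry":0.01,"rz":-0.02},
{"dx":-0.1,"dy":10.4,"dz":-0.4,"rx":-0.10,"ry":0.01,"rz":-0.02},
{"dx":-0.1,"dy":10.4,"dz":-0.4,"rx":-0.10,"ry":0.01,"rz":-0.02},
{"dx":-0.1,"dy":10.4,"dz":-0.4,"rx":-0.10,"ry":0.01,"rz":-0.02},
```

{"fn": "send_rows", "kwargs": {
  "rows": [
    {"dx": 0, "dy": 12, "dz": -0.5, "rx": -0.1, "ry": 0, "rz": 0, "jaw": 1},
    {"dx": 0, "dy": 12, "dz": -0.5, "rx": -0.1, "ry": 0, "rz": 0, "jaw": 1},
    {"dx": 0, "dy": 12, "dz": -0.5, "rx": -0.1, "ry": 0, "rz": 0, "jaw": 1},
    {"dx": 0, "dy": 12, "dz": 0, "rx": -0.1, "ry": 0, "rz": 0, "jaw": 1},
    {"dx": 0, "dy": 8, "dz": 0, "rx": 0, "ry": 0, "rz": 0, "jaw": 1},
    {"dx": 0, "dy": 4, "dz": 0, "rx": 0, "ry": 0, "rz": 0, "jaw": 1},
    {"dx": 0, "dy": 0, "dz": 0, "rx": 0, "ry": 0, "rz": 0, "jaw": 1}
  ]
}}

```text
time_s: 36.98
tool_pos: [0.4596, 0.104, 0.01]
ee_rot: [[0.016, 0.007, 1.0], [-1.0, 0.003, 0.016], [-0.003, -1.0, 0.007]]
wrist_force: [-0.1, 0.1, 0.2]
grip_width: -0.0002
```

```bash
python3 st.py; python3 plan.py 0.475 0.104 0.009 0.7 5
```

```text
[ 11.7  34.  -33.2 121.9  34.1  32.9 -45.3] w -0.0002 [0.4596 0.104  0.01  ] [-0.1  0.1  0.2]
head 0.8897598817105885 armang(world) -0.11565358399380456 r 0.24586873284452865 tilt -0.0031 0.0074
from [459.6 104.   10. ] head 0.9 n 5 rot [-0.4  0.2 -0.2]
{"dx":0.0,"dy":0.2,"dz":3.1,"rx":-0.08,"ry":0.04,"rz":-0.04},
{"dx":0.0,"dy":0.2,"dz":3.1,"rx":-0.08,"ry":0.04,"rz":-0.04},
{"dx":0.0,"dy":0.2,"dz":3.1,"rx":-0.08,"ry":0.04,"rz":-0.04},
{"dx":0.0,"dy":0.2,"dz":3.1,"rx":-0.08,"ry":0.04,"rz":-0.04},
{"dx":0.0,"dy":0.2,"dz":3.1,"rx":-0.08,"ry":0.04,"rz":-0.04},
```

{"fn": "send_rows", "kwargs": {
  "rows": [
    {"dx": 0, "dy": 0, "dz": 4, "rx": -0.2, "ry": 0, "rz": 0, "jaw": 1},
    {"dx": 0, "dy": 0, "dz": 4, "rx": -0.2, "ry": 0, "rz": 0, "jaw": 1},
    {"dx": 0, "dy": 0, "dz": 3, "rx": 0, "ry": 0, "rz": 0, "jaw": 1},
    {"dx": 0, "dy": 0, "dz": 3, "rx": 0, "ry": 0, "rz": 0, "jaw": 1},
    {"dx": 0, "dy": 0, "dz": 3, "rx": 0, "ry": 0, "rz": 0, "jaw": 1},
    {"dx": 0, "dy": 0, "dz": 2, "rx": 0, "ry": 0, "rz": 0, "jaw": 1}
  ]
}}

```text
time_s: 37.48
tool_pos: [0.4813, 0.1048, 0.0107]
ee_rot: [[0.016, 0.001, 1.0], [-1.0, 0.003, 0.016], [-0.003, -1.0, 0.001]]
wrist_force: [-0.4, 0.7, -0.0]
grip_width: -0.0001
```

{"fn": "send_rows", "kwargs": {
  "rows": [
    {"dx": 0, "dy": 0, "dz": 2, "rx": 0, "ry": 0, "rz": 0, "jaw": 1},
    {"dx": 0, "dy": 0, "dz": 2, "rx": 0, "ry": 0, "rz": 0, "jaw": 1}
  ]
}}

```text
time_s: 37.65
tool_pos: [0.4865, 0.1048, 0.0112]
ee_rot: [[0.015, 0.002, 1.0], [-1.0, 0.004, 0.015], [-0.004, -1.0, 0.002]]
wrist_force: [0.7, 0.3, 0.3]
grip_width: -0.0002
```

{"fn": "send_rows", "kwargs": {
  "rows": [
    {"dx": 0, "dy": 0, "dz": 2, "rx": 0, "ry": 0, "rz": 0, "jaw": 1},
    {"dx": 0, "dy": 0, "dz": 2, "rx": 0, "ry": 0, "rz": 0, "jaw": 1}
  ]
}}

```text
time_s: 37.82
tool_pos: [0.4904, 0.1046, 0.0112]
ee_rot: [[0.015, 0.001, 1.0], [-1.0, 0.003, 0.015], [-0.003, -1.0, 0.001]]
wrist_force: [-0.9, 0.3, -0.1]
grip_width: -0.0003
```

{"fn": "send_rows", "kwargs": {
  "rows": [
    {"dx": 0, "dy": 0, "dz": 2, "rx": 0, "ry": 0, "rz": 0, "jaw": 1},
    {"dx": 0, "dy": 0, "dz": 2, "rx": 0, "ry": 0, "rz": 0, "jaw": 1}
  ]
}}

```text
time_s: 37.98
tool_pos: [0.4938, 0.1047, 0.0111]
ee_rot: [[0.016, -0.0, 1.0], [-1.0, 0.003, 0.016], [-0.003, -1.0, -0.0]]
wrist_force: [-1.2, 0.3, 1.7]
grip_width: 0.0
```

{"fn": "send_rows", "kwargs": {
  "rows": [
    {"dx": 0, "dy": 0, "dz": 2, "rx": 0, "ry": 0, "rz": 0, "jaw": 1}
  ]
}}

```text
time_s: 38.07
tool_pos: [0.4947, 0.1045, 0.011]
ee_rot: [[0.016, -0.002, 1.0], [-1.0, 0.002, 0.016], [-0.002, -1.0, -0.002]]
wrist_force: [-6.1, -0.8, 5.9]
grip_width: 0.0001
```

{"fn": "send_rows", "kwargs": {
  "rows": [
    {"dx": 0, "dy": 0, "dz": 2, "rx": 0, "ry": 0, "rz": 0, "jaw": 1}
  ]
}}

```text
time_s: 38.15
tool_pos: [0.4948, 0.1043, 0.0107]
ee_rot: [[0.016, -0.006, 1.0], [-1.0, 0.001, 0.016], [-0.001, -1.0, -0.006]]
wrist_force: [-7.0, -0.3, 6.3]
grip_width: 0.0004
```

```bash
python3 st.py; python3 plates.py wrist 28 template
```

```text
[ 12.3  36.7 -33.5 116.6  33.2  36.7 -42.6] w 0.0004 [0.4948 0.1043 0.0107] [-7.  -0.3  6.3]
head 0.91140109821462 armang(world) -0.046967333220255945 r 0.2107380732775866 tilt -0.0008 -0.006
wrist template 0.78 [0.5375 0.0961 0.0257]
```

Run:
```python
from h import *
p=get_image("side");save(p,"side29z.png",(190,130,290,250),6)
```

{"fn": "send_rows", "kwargs": {
  "rows": [
    {"dx": 0, "dy": 0, "dz": -6, "rx": 0, "ry": 0, "rz": 0, "jaw": 1},
    {"dx": 0, "dy": -5, "dz": -6, "rx": 0, "ry": 0, "rz": 0, "jaw": 1},
    {"dx": 0, "dy": -25, "dz": 0, "rx": 0, "ry": 0, "rz": 0, "jaw": 1},
    {"dx": 0, "dy": -35, "dz": 0, "rx": 0, "ry": 0, "rz": 0, "jaw": 0},
    {"dx": 0, "dy": -25, "dz": 0, "rx": 0, "ry": 0, "rz": 0, "jaw": 0},
    {"dx": 0, "dy": 0, "dz": 15, "rx": 0, "ry": 0, "rz": 0, "jaw": 0},
    {"dx": 0, "dy": 0, "dz": 20, "rx": 0, "ry": 0, "rz": 0, "jaw": 0},
    {"dx": 0, "dy": 0, "dz": 10, "rx": 0, "ry": 0, "rz": 0, "jaw": 0}
  ]
}}

```text
time_s: 38.97
tool_pos: [0.5249, 0.1052, 0.1057]
ee_rot: [[0.02, -0.006, 1.0], [-1.0, -0.001, 0.02], [0.001, -1.0, -0.006]]
wrist_force: [-0.3, 0.4, 0.0]
grip_width: 0.0606
```

```bash
python3 st.py; python3 plates.py wrist 30 template plate1; python3 plan.py 0.532 0.104 0.06 0.7 5
```

```text
[ 17.5  30.5 -40.  110.5  25.7  48.5 -35. ] w 0.0606 [0.5249 0.1052 0.1057] [-0.3  0.4  0. ]
head 1.1578517516751068 armang(world) 0.20632034802697855 r 0.18063621334638036 tilt 0.0008 -0.0061
wrist template 0.73 [0.539  0.0987 0.0274]
from [522.1 105.2 103.9] head 1.2 n 5 rot [0.6 0.5 0.1]
{"dx":0.3,"dy":8.8,"dz":2.1,"rx":0.12,"ry":0.09,"rz":0.01},
{"dx":0.3,"dy":8.8,"dz":2.0,"rx":0.12,"ry":0.09,"rz":0.01},
{"dx":0.3,"dy":8.8,"dz":2.0,"rx":0.12,"ry":0.09,"rz":0.01},
{"dx":0.3,"dy":8.8,"dz":2.0,"rx":0.12,"ry":0.09,"rz":0.01},
{"dx":0.3,"dy":8.8,"dz":2.0,"rx":0.12,"ry":0.09,"rz":0.01},
```

{"fn": "send_rows", "kwargs": {
  "rows": [
    {"dx": 0.5, "dy": 8, "dz": 3, "rx": 0.1, "ry": 0.1, "rz": 0, "jaw": 0},
    {"dx": 0.5, "dy": 8, "dz": 3, "rx": 0.1, "ry": 0.1, "rz": 0, "jaw": 0},
    {"dx": 0.3, "dy": 8, "dz": 2, "rx": 0.1, "ry": 0.1, "rz": 0, "jaw": 0},
    {"dx": 0.3, "dy": 8, "dz": 1, "rx": 0.1, "ry": 0.1, "rz": 0, "jaw": 0},
    {"dx": 0, "dy": 4, "dz": 0, "rx": 0, "ry": 0, "rz": 0, "jaw": 0},
    {"dx": 0, "dy": 0, "dz": 0, "rx": 0, "ry": 0, "rz": 0, "jaw": 0}
  ]
}}

```text
time_s: 39.62
tool_pos: [0.5248, 0.1032, 0.0605]
ee_rot: [[0.015, -0.012, 1.0], [-1.0, -0.003, 0.015], [0.002, -1.0, -0.012]]
wrist_force: [-0.7, 0.3, 0.0]
grip_width: 0.0853
```

```bash
python3 st.py; python3 plan.py 0.532 0.104 0.01 0.7 5
```

```text
[ 15.3  34.5 -37.1 111.4  29.1  44.4 -37.7] w 0.0853 [0.5248 0.1032 0.0605] [-0.7  0.3  0. ]
head 0.8663650518930749 armang(world) -0.3992753276764497 r 0.18065976472878514 tilt 0.0024 -0.0122
from [524.8 103.2  60.5] head 0.9 n 5 rot [0.7 0.2 0.1]
{"dx":-0.2,"dy":10.1,"dz":1.6,"rx":0.14,"ry":0.03,"rz":0.03},
{"dx":-0.2,"dy":10.1,"dz":1.5,"rx":0.14,"ry":0.03,"rz":0.03},
{"dx":-0.1,"dy":10.1,"dz":1.5,"rx":0.14,"ry":0.03,"rz":0.03},
{"dx":-0.1,"dy":10.1,"dz":1.5,"rx":0.14,"ry":0.03,"rz":0.03},
{"dx":-0.1,"dy":10.1,"dz":1.5,"rx":0.14,"ry":0.03,"rz":0.03},
```

{"fn": "send_rows", "kwargs": {
  "rows": [
    {"dx": 0, "dy": 6, "dz": 3, "rx": 0.2, "ry": 0, "rz": 0, "jaw": 0},
    {"dx": 0, "dy": 8, "dz": 2.5, "rx": 0.2, "ry": 0, "rz": 0, "jaw": 0},
    {"dx": 0, "dy": 10, "dz": 1.5, "rx": 0.2, "ry": 0, "rz": 0, "jaw": 0},
    {"dx": 0, "dy": 10, "dz": 0.5, "rx": 0.1, "ry": 0, "rz": 0, "jaw": 0},
    {"dx": 0, "dy": 9, "dz": 0, "rx": 0, "ry": 0, "rz": 0, "jaw": 0},
    {"dx": 0, "dy": 5, "dz": 0, "rx": 0, "ry": 0, "rz": 0, "jaw": 0},
    {"dx": 0, "dy": 2, "dz": 0, "rx": 0, "ry": 0, "rz": 0, "jaw": 0},
    {"dx": 0, "dy": 0, "dz": 0, "rx": 0, "ry": 0, "rz": 0, "jaw": 0}
  ]
}}

```text
time_s: 40.28
tool_pos: [0.5318, 0.1035, 0.0037]
ee_rot: [[0.016, -0.001, 1.0], [-1.0, -0.002, 0.016], [0.002, -1.0, -0.001]]
wrist_force: [-0.4, -0.0, -0.3]
grip_width: 0.0855
```

```bash
python3 st.py; python3 plates.py wrist 31 template; python3 plan.py 0.532 0.104 0.008 0.7 3
```

```text
[ 12.   39.7 -32.9 111.8  34.   38.5 -41.4] w 0.0855 [0.5318 0.1035 0.0037] [-0.4 -0.  -0.3]
head 0.9089380779153873 armang(world) -0.34191062503971087 r 0.17373120886947147 tilt 0.0023 -0.001
wrist template 0.82 [0.5394 0.0965 0.024 ]
from [532.2 103.6   4.3] head 0.9 n 3 rot [0.  0.2 0.1]
{"dx":-0.1,"dy":-1.2,"dz":-0.1,"rx":0.00,"ry":0.07,"rz":0.04},
{"dx":-0.1,"dy":-1.2,"dz":-0.1,"rx":0.00,"ry":0.07,"rz":0.04},
{"dx":-0.1,"dy":-1.2,"dz":-0.1,"rx":0.00,"ry":0.07,"rz":0.04},
```

{"fn": "send_rows", "kwargs": {
  "rows": [
    {"dx": 0, "dy": -4.5, "dz": 0, "rx": 0, "ry": 0.1, "rz": 0.1, "jaw": 0.15},
    {"dx": 0, "dy": 0, "dz": 0, "rx": 0, "ry": 0, "rz": 0, "jaw": 0.3},
    {"dx": 0, "dy": 0, "dz": 0, "rx": 0, "ry": 0, "rz": 0, "jaw": 0.6},
    {"dx": 0, "dy": 0, "dz": 0, "rx": 0, "ry": 0, "rz": 0, "jaw": 0.6},
    {"dx": 0, "dy": 0, "dz": 0, "rx": 0, "ry": 0, "rz": 0, "jaw": 0.6}
  ],
  "force": 30
}}

```text
time_s: 40.8
tool_pos: [0.5313, 0.1037, 0.0109]
ee_rot: [[0.014, -0.001, 1.0], [-1.0, -0.001, 0.014], [0.001, -1.0, -0.001]]
wrist_force: [-0.2, 0.1, -4.0]
grip_width: 0.0512
```

```bash
python3 st.py; python3 plates.py wrist 32 template
```

```text
[ 12.4  39.  -33.4 111.8  33.4  39.1 -41. ] w 0.0512 [0.5313 0.1037 0.0109] [-0.2  0.1 -4. ]
head 0.7872059415731569 armang(world) -0.26592322309229455 r 0.17417044997763637 tilt 0.0009 -0.0007
```

{"fn": "send_rows", "kwargs": {
  "rows": [
    {"dx": 0, "dy": 0, "dz": 1.5, "rx": 0, "ry": 0, "rz": 0, "jaw": 0.6},
    {"dx": 0, "dy": 0, "dz": 1.5, "rx": 0, "ry": 0, "rz": 0, "jaw": 0.6}
  ]
}}

```text
time_s: 41.07
tool_pos: [0.5319, 0.1035, 0.0106]
ee_rot: [[0.014, -0.005, 1.0], [-1.0, -0.002, 0.014], [0.002, -1.0, -0.005]]
wrist_force: [-7.7, -0.3, 7.8]
grip_width: 0.0515
```

{"fn": "send_rows", "kwargs": {
  "rows": [
    {"dx": 0, "dy": 0, "dz": 1.5, "rx": 0, "ry": 0, "rz": 0, "jaw": 0.6},
    {"dx": 0, "dy": 0, "dz": 1.5, "rx": 0, "ry": 0, "rz": 0, "jaw": 0.6}
  ]
}}

```text
time_s: 41.23
tool_pos: [0.5325, 0.1035, 0.0108]
ee_rot: [[0.014, -0.01, 1.0], [-1.0, -0.004, 0.014], [0.004, -1.0, -0.01]]
wrist_force: [-3.5, -0.1, 2.0]
grip_width: 0.0518
```

{"fn": "send_rows", "kwargs": {
  "rows": [
    {"dx": 0, "dy": 0, "dz": 1.5, "rx": 0, "ry": 0, "rz": 0, "jaw": 0.6},
    {"dx": 0, "dy": 0, "dz": 1.5, "rx": 0, "ry": 0, "rz": 0, "jaw": 0.6}
  ]
}}

```text
time_s: 41.4
tool_pos: [0.534, 0.1036, 0.0108]
ee_rot: [[0.014, -0.013, 1.0], [-1.0, -0.005, 0.014], [0.005, -1.0, -0.013]]
wrist_force: [-8.8, -1.4, 8.9]
grip_width: 0.0515
```

{"fn": "send_rows", "kwargs": {
  "rows": [
    {"dx": 0, "dy": 0, "dz": 1.5, "rx": 0.5, "ry": 0, "rz": 0.2, "jaw": 0.6},
    {"dx": 0, "dy": 0, "dz": 1.5, "rx": 0.5, "ry": 0, "rz": 0.2, "jaw": 0.6}
  ]
}}

```text
time_s: 41.57
tool_pos: [0.5341, 0.1037, 0.0106]
ee_rot: [[0.014, -0.001, 1.0], [-1.0, 0.001, 0.014], [-0.001, -1.0, -0.001]]
wrist_force: [-6.8, -0.7, 6.9]
grip_width: 0.0514
```

{"fn": "send_rows", "kwargs": {
  "rows": [
    {"dx": 0, "dy": 0, "dz": 1.5, "rx": 0.5, "ry": 0, "rz": 0, "jaw": 0.6},
    {"dx": 0, "dy": 0, "dz": 1.5, "rx": 0.5, "ry": 0, "rz": 0, "jaw": 0.6}
  ]
}}

```text
time_s: 41.73
tool_pos: [0.5342, 0.1037, 0.0108]
ee_rot: [[0.014, 0.011, 1.0], [-1.0, -0.001, 0.014], [0.001, -1.0, 0.011]]
wrist_force: [-7.4, -1.7, 10.4]
grip_width: 0.0516
```

```bash
python3 st.py; python3 plates.py wrist 33 template; python3 plates.py top 33 template
python3 - <<'E'
from h import *
p=get_image("top");save(p,"top33z.png",(180,150,270,260),6)
p=get_image("side");save(p,"side33z.png",(190,170,290,270),6)
E
```

```text
[ 12.2  38.8 -33.1 112.1  33.9  38.4 -41.5] w 0.0516 [0.5342 0.1037 0.0108] [-7.4 -1.7 10.4]
head 0.8134409714020402 armang(world) -0.27779099856485967 r 0.17132453300280565 tilt 0.0009 0.0114
wrist template 0.72 [0.5334 0.0955 0.0241]
```

{"fn": "send_rows", "kwargs": {
  "rows": [
    {"dx": -2, "dy": 0, "dz": 0.3, "rx": -0.5, "ry": 0, "rz": 0, "jaw": 0.6},
    {"dx": -2, "dy": 0, "dz": 0.3, "rx": -0.3, "ry": 0, "rz": 0, "jaw": 0.6}
  ]
}}

```text
time_s: 42.2
tool_pos: [0.5342, 0.1054, 0.0106]
ee_rot: [[0.013, -0.005, 1.0], [-1.0, -0.004, 0.013], [0.004, -1.0, -0.005]]
wrist_force: [-5.5, -5.4, 7.9]
grip_width: 0.0518
```

{"fn": "send_rows", "kwargs": {
  "rows": [
    {"dx": -2, "dy": 0, "dz": 0.3, "rx": 0, "ry": 0, "rz": 0, "jaw": 0.6},
    {"dx": -2, "dy": 0, "dz": 0.3, "rx": 0, "ry": 0, "rz": 0, "jaw": 0.6}
  ]
}}

```text
time_s: 42.37
tool_pos: [0.5342, 0.1053, 0.0107]
ee_rot: [[0.01, -0.009, 1.0], [-1.0, -0.011, 0.01], [0.011, -1.0, -0.009]]
wrist_force: [-5.7, -5.3, 7.2]
grip_width: 0.0514
```

{"fn": "send_rows", "kwargs": {
  "rows": [
    {"dx": -2, "dy": 0, "dz": 0.3, "rx": 0, "ry": 0, "rz": 0, "jaw": 0.6},
    {"dx": -2, "dy": 0, "dz": 0.3, "rx": 0, "ry": 0, "rz": 0, "jaw": 0.6}
  ]
}}

```text
time_s: 42.53
tool_pos: [0.5342, 0.1054, 0.0108]
ee_rot: [[0.008, -0.012, 1.0], [-1.0, -0.017, 0.008], [0.017, -1.0, -0.012]]
wrist_force: [-5.0, -5.0, 6.1]
grip_width: 0.0518
```

{"fn": "send_rows", "kwargs": {
  "rows": [
    {"dx": -5, "dy": 0, "dz": 0, "rx": 0.3, "ry": 0, "rz": 0.8, "jaw": 0.6},
    {"dx": -5, "dy": 0, "dz": 0, "rx": 0.3, "ry": 0, "rz": 0.8, "jaw": 0.6}
  ],
  "force": 22
}}

```text
time_s: 42.7
tool_pos: [0.5343, 0.1093, 0.0105]
ee_rot: [[0.005, -0.004, 1.0], [-1.0, 0.002, 0.005], [-0.002, -1.0, -0.004]]
wrist_force: [-4.8, -13.5, 10.0]
grip_width: 0.0513
```

{"fn": "send_rows", "kwargs": {
  "rows": [
    {"dx": -5, "dy": 0, "dz": 0, "rx": 0, "ry": 0, "rz": 0.5, "jaw": 0.6},
    {"dx": -5, "dy": 0, "dz": 0, "rx": 0, "ry": 0, "rz": 0.5, "jaw": 0.6}
  ]
}}

```text
time_s: 42.87
tool_pos: [0.5343, 0.1094, 0.0106]
ee_rot: [[0.002, -0.008, 1.0], [-1.0, 0.005, 0.002], [-0.005, -1.0, -0.008]]
wrist_force: [-5.1, -9.9, 9.1]
grip_width: 0.0518
```

```bash
python3 st.py; python3 plates.py wrist 34 template
```

```text
[ 12.2  39.5 -33.6 111.   32.8  39.7 -41.3] w 0.0518 [0.5343 0.1094 0.0106] [-5.1 -9.9  9.1]
head 0.0945852362011889 armang(world) 1.6471905436851635 r 0.17122826010654388 tilt -0.0053 -0.0076
wrist template 0.65 [0.5342 0.1013 0.0253]
```

{"fn": "send_rows", "kwargs": {
  "rows": [
    {"dx": 1, "dy": 0, "dz": 0, "rx": 0, "ry": 0, "rz": 0, "jaw": 0.3},
    {"dx": 0, "dy": 0, "dz": 0, "rx": 0, "ry": 0, "rz": 0, "jaw": 0.1},
    {"dx": 0, "dy": 0, "dz": 0, "rx": 0, "ry": 0, "rz": 0, "jaw": 0},
    {"dx": 0, "dy": -10, "dz": 0, "rx": 0.2, "ry": 0, "rz": -0.2, "jaw": 0},
    {"dx": 0, "dy": -25, "dz": 0, "rx": 0.2, "ry": 0.2, "rz": 0, "jaw": 0},
    {"dx": 0, "dy": -35, "dz": 0, "rx": 0, "ry": 0.2, "rz": 0, "jaw": 0},
    {"dx": 0, "dy": -30, "dz": 0, "rx": 0, "ry": 0.2, "rz": 0, "jaw": 0},
    {"dx": 0, "dy": 0, "dz": 0, "rx": 0, "ry": 0, "rz": 0, "jaw": 0}
  ]
}}

```text
time_s: 43.63
tool_pos: [0.5387, 0.1122, 0.1161]
ee_rot: [[-0.007, 0.005, 1.0], [-1.0, 0.008, -0.007], [-0.008, -1.0, 0.005]]
wrist_force: [1.6, 0.4, 0.4]
grip_width: 0.0853
```

```bash
python3 st.py; python3 plates.py wrist 35 template
python3 - <<'E'
from h import *
p=get_image("wrist");save(p,"wrist35z.png",(210,70,370,300),3.4)
p=get_image("side");save(p,"side35z.png",(190,170,290,270),6)
p=get_image("top");save(p,"top35z.png",(180,150,270,260),5.4)
E
```

```text
[ 17.2  30.5 -40.1 108.7  25.1  49.4 -36. ] w 0.0853 [0.5387 0.1122 0.1161] [1.6 0.4 0.4]
head -0.4279414363574946 armang(world) 2.6553198651495484 r 0.16693721635534436 tilt -0.008 0.0051
wrist template 0.73 [0.536  0.1022 0.0253]
```

```bash
python3 -c "
from h import *
for n in ('side','top'):
    p=get_image(n);R,t=Rt(p);print(n,-R.T@t)
"; python3 plan.py 0.537 0.005 0.10 0.7 5
```

```text
side [-0.21860211  0.72305057  0.86889143]
top [ 0.41142315 -0.03000276  1.1137946 ]
from [534.  109.6 108.9] head -0.5 n 5 rot [ 0.4 -1.2 -0.3]
{"dx":20.9,"dy":1.7,"dz":0.8,"rx":0.07,"ry":-0.24,"rz":-0.06},
{"dx":20.9,"dy":1.7,"dz":0.7,"rx":0.07,"ry":-0.24,"rz":-0.06},
{"dx":20.9,"dy":1.7,"dz":0.6,"rx":0.07,"ry":-0.24,"rz":-0.06},
{"dx":20.9,"dy":1.7,"dz":0.5,"rx":0.07,"ry":-0.24,"rz":-0.06},
{"dx":20.9,"dy":1.8,"dz":0.4,"rx":0.07,"ry":-0.24,"rz":-0.06},
```

{"fn": "send_rows", "kwargs": {
  "rows": [
    {"dx": 20, "dy": 0, "dz": 0.8, "rx": 0.1, "ry": -0.3, "rz": 0, "jaw": 1},
    {"dx": 21, "dy": 0, "dz": 0.8, "rx": 0.1, "ry": -0.3, "rz": 0, "jaw": 1},
    {"dx": 21, "dy": 0, "dz": 0.8, "rx": 0.1, "ry": -0.3, "rz": 0, "jaw": 1},
    {"dx": 21, "dy": 0, "dz": 0.5, "rx": 0, "ry": -0.3, "rz": 0, "jaw": 1},
    {"dx": 21, "dy": 10, "dz": 0.5, "rx": 0, "ry": 0, "rz": 0, "jaw": 1},
    {"dx": 2, "dy": 15, "dz": 0, "rx": 0, "ry": 0, "rz": 0, "jaw": 1},
    {"dx": 0, "dy": 0, "dz": 0, "rx": 0, "ry": 0, "rz": 0, "jaw": 1}
  ]
}}

```text
time_s: 44.57
tool_pos: [0.534, 0.0023, 0.0762]
ee_rot: [[0.019, -0.011, 1.0], [-1.0, 0.009, 0.019], [-0.009, -1.0, -0.011]]
wrist_force: [-0.8, 0.5, -0.3]
grip_width: 0.0007
```

```bash
python3 st.py; python3 plates.py wrist 36 template;python3 plan.py 0.537 0.01 0.010 0.7 6
python3 - <<'E'
from h import *
p=get_image("wrist");save(p,"wrist36z.png",(180,20,400,280),3)
E
```

```text
[ 27.3  33.  -38.  111.3  27.1  45.6 -24.8] w 0.0007 [0.534  0.0023 0.0762] [-0.8  0.5 -0.3]
head 1.108031002991042 armang(world) -30.7810288737515 r 0.19965885566317462 tilt -0.0091 -0.0107
wrist template 0.74 [0.5352 0.1019 0.0225]
from [535.3   3.5  78.1] head 1.2 n 6 rot [ 0.5  0.5 -0.5]
{"dx":-1.0,"dy":11.4,"dz":0.4,"rx":0.08,"ry":0.08,"rz":-0.09},
{"dx":-1.0,"dy":11.4,"dz":0.4,"rx":0.08,"ry":0.08,"rz":-0.09},
{"dx":-1.0,"dy":11.4,"dz":0.4,"rx":0.08,"ry":0.08,"rz":-0.09},
{"dx":-1.0,"dy":11.4,"dz":0.3,"rx":0.08,"ry":0.08,"rz":-0.09},
{"dx":-1.0,"dy":11.4,"dz":0.3,"rx":0.08,"ry":0.08,"rz":-0.09},
{"dx":-1.1,"dy":11.4,"dz":0.3,"rx":0.08,"ry":0.08,"rz":-0.09},
```

{"fn": "send_rows", "kwargs": {
  "rows": [
    {"dx": -1, "dy": 13, "dz": 0.4, "rx": 0.1, "ry": 0.1, "rz": -0.1, "jaw": 1},
    {"dx": -1, "dy": 13, "dz": 0.4, "rx": 0.1, "ry": 0.1, "rz": -0.1, "jaw": 1},
    {"dx": -1, "dy": 13, "dz": 0.4, "rx": 0.1, "ry": 0.1, "rz": -0.1, "jaw": 1},
    {"dx": -1, "dy": 13, "dz": 0.4, "rx": 0.1, "ry": 0, "rz": -0.1, "jaw": 1},
    {"dx": -1, "dy": 9, "dz": 0.4, "rx": 0, "ry": 0, "rz": 0, "jaw": 1},
    {"dx": 0, "dy": 4, "dz": 0, "rx": 0, "ry": 0, "rz": 0, "jaw": 1},
    {"dx": 0, "dy": 0, "dz": 0, "rx": 0, "ry": 0, "rz": 0, "jaw": 1}
  ]
}}

```text
time_s: 45.3
tool_pos: [0.5395, 0.0179, 0.0101]
ee_rot: [[0.026, 0.005, 1.0], [-1.0, 0.005, 0.026], [-0.005, -1.0, 0.006]]
wrist_force: [-0.3, -0.7, -0.5]
grip_width: -0.0002
```

```bash
python3 st.py; python3 plan.py 0.537 0.025 0.010 0.7 4
```

```text
[ 21.7  38.7 -33.2 112.4  33.1  38.2 -30.9] w -0.0002 [0.5395 0.0179 0.0101] [-0.3 -0.7 -0.5]
head 1.4798783750110922 armang(world) -27.54528506165208 r 0.18718758595702129 tilt -0.0049 0.0055
from [539.5  17.9  10.1] head 1.5 n 4 rot [-0.3  0.8 -0.3]
{"dx":-1.8,"dy":0.0,"dz":-0.6,"rx":-0.08,"ry":0.20,"rz":-0.07},
{"dx":-1.8,"dy":0.0,"dz":-0.6,"rx":-0.08,"ry":0.20,"rz":-0.07},
{"dx":-1.8,"dy":0.0,"dz":-0.6,"rx":-0.08,"ry":0.20,"rz":-0.07},
{"dx":-1.8,"dy":0.0,"dz":-0.6,"rx":-0.08,"ry":0.20,"rz":-0.07},
```

{"fn": "send_rows", "kwargs": {
  "rows": [
    {"dx": -3, "dy": 0, "dz": -0.5, "rx": -0.1, "ry": 0.2, "rz": -0.1, "jaw": 1},
    {"dx": -3, "dy": 0, "dz": -0.5, "rx": -0.1, "ry": 0.2, "rz": -0.1, "jaw": 1},
    {"dx": -3, "dy": 0, "dz": -0.5, "rx": -0.1, "ry": 0.2, "rz": -0.1, "jaw": 1},
    {"dx": -3, "dy": 0, "dz": 0, "rx": 0, "ry": 0.2, "rz": 0, "jaw": 1}
  ]
}}

```text
time_s: 45.63
tool_pos: [0.5381, 0.0312, 0.0108]
ee_rot: [[0.011, 0.0, 1.0], [-1.0, -0.001, 0.011], [0.001, -1.0, 0.0]]
wrist_force: [-0.0, 0.5, 0.9]
grip_width: -0.0004
```

{"fn": "send_rows", "kwargs": {
  "rows": [
    {"dx": -2, "dy": 0, "dz": 0, "rx": 0, "ry": 0, "rz": 0, "jaw": 1},
    {"dx": -2, "dy": 0, "dz": 0, "rx": 0, "ry": 0, "rz": 0, "jaw": 1}
  ]
}}

```text
time_s: 45.8
tool_pos: [0.5387, 0.0356, 0.0116]
ee_rot: [[0.01, 0.002, 1.0], [-1.0, -0.001, 0.01], [0.001, -1.0, 0.002]]
wrist_force: [-0.6, -1.7, -1.7]
grip_width: 0.0004
```

{"fn": "send_rows", "kwargs": {
  "rows": [
    {"dx": -2, "dy": 0, "dz": 0, "rx": 0, "ry": 0, "rz": 0, "jaw": 1},
    {"dx": -2, "dy": 0, "dz": 0, "rx": 0, "ry": 0, "rz": 0, "jaw": 1}
  ]
}}

```text
time_s: 45.97
tool_pos: [0.5387, 0.0371, 0.0118]
ee_rot: [[0.009, 0.001, 1.0], [-1.0, -0.005, 0.009], [0.005, -1.0, 0.001]]
wrist_force: [0.7, -7.1, 0.7]
grip_width: -0.0001
```

{"fn": "send_rows", "kwargs": {
  "rows": [
    {"dx": -3, "dy": 0, "dz": 0, "rx": 0, "ry": 0, "rz": 0.2, "jaw": 1},
    {"dx": -3, "dy": 0, "dz": 0, "rx": 0, "ry": 0, "rz": 0.3, "jaw": 1}
  ]
}}

```text
time_s: 46.13
tool_pos: [0.5386, 0.0372, 0.0118]
ee_rot: [[0.005, -0.0, 1.0], [-1.0, -0.004, 0.005], [0.004, -1.0, -0.0]]
wrist_force: [-0.2, -7.0, 1.2]
grip_width: 0.0001
```

{"fn": "send_rows", "kwargs": {
  "rows": [
    {"dx": -4, "dy": 0.5, "dz": 0, "rx": 0, "ry": 0, "rz": 0.4, "jaw": 1},
    {"dx": -4, "dy": 0.5, "dz": 0, "rx": 0, "ry": 0, "rz": 0.4, "jaw": 1}
  ]
}}

```text
time_s: 46.3
tool_pos: [0.5386, 0.0372, 0.0114]
ee_rot: [[-0.001, -0.002, 1.0], [-1.0, -0.0, -0.001], [0.0, -1.0, -0.002]]
wrist_force: [-1.8, -8.4, 6.8]
grip_width: 0.0002
```

```bash
python3 st.py; python3 plates.py wrist 37 template
python3 - <<'E'
from h import *
p=get_image("wrist");save(p,"wrist37z.png",(180,20,400,280),3)
p=get_image("top");save(p,"top37z.png",(180,150,270,260),5.4)
p=get_image("side");save(p,"side37z.png",(190,170,290,270),6)
E
```

```text
[ 19.1  38.7 -32.9 112.   32.7  38.9 -34.2] w 0.0002 [0.5386 0.0372 0.0114] [-1.8 -8.4  6.8]
head -0.030214006687814526 armang(world) -21.950641506025597 r 0.1799447707384806 tilt 0.0003 -0.002
wrist template 0.68 [0.5374 0.1006 0.0246]
```

{"fn": "send_rows", "kwargs": {
  "rows": [
    {"dx": 4, "dy": 0, "dz": 0, "rx": 0, "ry": 0.2, "rz": 0, "jaw": 1},
    {"dx": 2, "dy": -10, "dz": 0, "rx": 0, "ry": 0.3, "rz": 0, "jaw": 1},
    {"dx": 0, "dy": -9, "dz": 0, "rx": 0, "ry": 0.2, "rz": 0, "jaw": 1},
    {"dx": -3, "dy": 0, "dz": 0, "rx": 0, "ry": 0, "rz": 0, "jaw": 1},
    {"dx": -3, "dy": 0, "dz": 0, "rx": 0, "ry": 0, "rz": 0, "jaw": 1}
  ]
}}

```text
time_s: 46.97
tool_pos: [0.5397, 0.0368, 0.0333]
ee_rot: [[-0.017, 0.0, 1.0], [-1.0, 0.001, -0.017], [-0.001, -1.0, 0.0]]
wrist_force: [0.0, 0.8, -0.8]
grip_width: 0.0
```

{"fn": "send_rows", "kwargs": {
  "rows": [
    {"dx": -3, "dy": 0, "dz": 0, "rx": 0, "ry": 0, "rz": 0.2, "jaw": 1},
    {"dx": -3, "dy": 0, "dz": 0, "rx": 0, "ry": 0, "rz": 0.3, "jaw": 1}
  ]
}}

```text
time_s: 47.13
tool_pos: [0.5397, 0.0375, 0.0336]
ee_rot: [[-0.018, -0.001, 1.0], [-1.0, 0.001, -0.018], [-0.001, -1.0, -0.001]]
wrist_force: [0.3, -9.6, -0.4]
grip_width: 0.0002
```

```bash
python3 st.py
```

```text
[ 20.2  36.7 -34.2 111.7  30.7  41.  -33.6] w 0.0002 [0.5397 0.0375 0.0336] [ 0.3 -9.6 -0.4]
head -1.0473619375579413 armang(world) -21.9963329896202 r 0.17883205382781386 tilt -0.0011 -0.0009
```

{"fn": "send_rows", "kwargs": {
  "rows": [
    {"dx": 5, "dy": 0, "dz": 0, "rx": 0, "ry": -0.5, "rz": 0, "jaw": 1},
    {"dx": 6, "dy": 2, "dz": -1, "rx": 0, "ry": -0.6, "rz": 1, "jaw": 1},
    {"dx": 3, "dy": 9, "dz": 0, "rx": 0, "ry": -0.6, "rz": 1.2, "jaw": 1},
    {"dx": 0, "dy": 9, "dz": 0, "rx": 0, "ry": 0, "rz": 1.2, "jaw": 1},
    {"dx": 0, "dy": 3, "dz": 0, "rx": 0, "ry": 0, "rz": 0, "jaw": 1},
    {"dx": 0, "dy": 0, "dz": 0, "rx": 0, "ry": 0, "rz": 0, "jaw": 1}
  ]
}}

```text
time_s: 47.63
tool_pos: [0.5393, 0.0273, 0.0101]
ee_rot: [[0.017, 0.001, 1.0], [-0.998, 0.066, 0.017], [-0.066, -0.998, 0.002]]
wrist_force: [-0.5, -0.1, 0.5]
grip_width: 0.0003
```

```bash
python3 st.py
```

```text
[ 24.7  39.6 -35.5 112.2  30.4  37.5 -28. ] w 0.0003 [0.5393 0.0273 0.0101] [-0.5 -0.1  0.5]
head 0.9818566676052296 armang(world) -24.908117352842922 r 0.18319421446309192 tilt -0.0659 0.0022
```

{"fn": "send_rows", "kwargs": {
  "rows": [
    {"dx": -3, "dy": 0.2, "dz": 0, "rx": 0, "ry": 0, "rz": 0, "jaw": 1},
    {"dx": -3, "dy": 0.2, "dz": 0, "rx": 0, "ry": 0, "rz": 0, "jaw": 1},
    {"dx": -2, "dy": 0.2, "dz": 0, "rx": 0, "ry": 0, "rz": 0, "jaw": 1}
  ]
}}

```text
time_s: 47.88
tool_pos: [0.5389, 0.0374, 0.0098]
ee_rot: [[0.018, 0.0, 1.0], [-0.998, 0.067, 0.018], [-0.067, -0.998, 0.001]]
wrist_force: [-0.2, -0.1, 0.5]
grip_width: -0.0002
```

{"fn": "send_rows", "kwargs": {
  "rows": [
    {"dx": -2, "dy": 0, "dz": 0, "rx": 0, "ry": 0, "rz": 0, "jaw": 1},
    {"dx": -2, "dy": 0, "dz": 0, "rx": 0, "ry": 0, "rz": 0, "jaw": 1}
  ]
}}

```text
time_s: 48.05
tool_pos: [0.5387, 0.0376, 0.0099]
ee_rot: [[0.017, -0.001, 1.0], [-0.998, 0.06, 0.017], [-0.06, -0.998, 0.0]]
wrist_force: [0.4, -6.7, -1.7]
grip_width: 0.0002
```

{"fn": "send_rows", "kwargs": {
  "rows": [
    {"dx": -3, "dy": 0, "dz": 0, "rx": 0, "ry": 0, "rz": 0, "jaw": 1},
    {"dx": -3, "dy": 0, "dz": 0, "rx": 0, "ry": 0, "rz": 0, "jaw": 1}
  ]
}}

```text
time_s: 48.22
tool_pos: [0.5387, 0.0376, 0.01]
ee_rot: [[0.014, -0.002, 1.0], [-0.999, 0.051, 0.014], [-0.051, -0.999, -0.001]]
wrist_force: [0.4, -6.6, -1.8]
grip_width: -0.0001
```

{"fn": "send_rows", "kwargs": {
  "rows": [
    {"dx": 5, "dy": 0, "dz": 0, "rx": 0, "ry": 0, "rz": -1, "jaw": 1},
    {"dx": 6, "dy": -10, "dz": 0, "rx": 0, "ry": 0, "rz": -1, "jaw": 1},
    {"dx": 3, "dy": -25, "dz": 0, "rx": 0, "ry": 0.2, "rz": -1, "jaw": 0},
    {"dx": 0, "dy": -35, "dz": 0, "rx": 0, "ry": 0.2, "rz": 0, "jaw": 0},
    {"dx": 0, "dy": -30, "dz": 0, "rx": 0, "ry": 0, "rz": 0, "jaw": 0},
    {"dx": -15, "dy": 0, "dz": 0, "rx": 0, "ry": 0, "rz": 0, "jaw": 0},
    {"dx": -25, "dy": 0, "dz": 0, "rx": 0, "ry": 0, "rz": 0, "jaw": 0},
    {"dx": -25, "dy": 0, "dz": 0, "rx": 0, "ry": 0, "rz": 0, "jaw": 0}
  ]
}}

```text
time_s: 48.88
tool_pos: [0.5396, 0.0863, 0.1191]
ee_rot: [[0.003, 0.002, 1.0], [-1.0, -0.012, 0.003], [0.012, -1.0, 0.002]]
wrist_force: [0.7, 0.1, 0.1]
grip_width: 0.0722
```

```bash
python3 st.py; python3 plan.py 0.534 0.105 0.065 0.7 4;python3 - <<'E'
from h import *
p=get_image("wrist");save(p,"wrist38.png",(100,20,400,300),2)
E
```

```text
[ 18.8  29.9 -39.6 108.8  25.4  50.2 -33.5] w 0.0722 [0.5396 0.0863 0.1191] [0.7 0.1 0.1]
head 0.1887608808746257 armang(world) -6.249007490747322 r 0.1668593197854432 tilt 0.0123 0.0022
from [539.6  86.3 119.1] head 0.2 n 4 rot [-0.1 -0.5  0.7]
{"dx":-4.8,"dy":13.5,"dz":-1.4,"rx":-0.03,"ry":-0.13,"rz":0.18},
{"dx":-4.8,"dy":13.5,"dz":-1.4,"rx":-0.03,"ry":-0.13,"rz":0.18},
{"dx":-4.8,"dy":13.5,"dz":-1.4,"rx":-0.03,"ry":-0.13,"rz":0.18},
{"dx":-4.7,"dy":13.5,"dz":-1.4,"rx":-0.03,"ry":-0.13,"rz":0.18},
```

{"fn": "send_rows", "kwargs": {
  "rows": [
    {"dx": -5, "dy": 13, "dz": -1.5, "rx": 0, "ry": -0.2, "rz": 0.2, "jaw": 0},
    {"dx": -5, "dy": 13, "dz": -1.5, "rx": 0, "ry": -0.2, "rz": 0.2, "jaw": 0},
    {"dx": -5, "dy": 13, "dz": -1, "rx": 0, "ry": -0.2, "rz": 0.2, "jaw": 0},
    {"dx": -4, "dy": 13, "dz": -0.5, "rx": 0, "ry": 0, "rz": 0, "jaw": 0},
    {"dx": 0, "dy": 5, "dz": 0, "rx": 0, "ry": 0, "rz": 0, "jaw": 0},
    {"dx": 0, "dy": 0, "dz": 0, "rx": 0, "ry": 0, "rz": 0, "jaw": 0}
  ]
}}

```text
time_s: 49.43
tool_pos: [0.5348, 0.1195, 0.0628]
ee_rot: [[0.031, 0.009, 0.999], [-1.0, 0.004, 0.031], [-0.003, -1.0, 0.009]]
wrist_force: [-0.3, -0.3, 0.1]
grip_width: 0.0853
```

```bash
python3 st.py; python3 plan.py 0.534 0.105 0.006 0.7 6
```

```text
[ 13.8  34.7 -37.1 110.7  29.7  43.8 -38.5] w 0.0853 [0.5348 0.1195 0.0628] [-0.3 -0.3  0.1]
head 1.7954895101644788 armang(world) 5.032617926559659 r 0.17137092349280345 tilt -0.0032 0.0093
from [534.8 119.5  62.8] head 1.8 n 6 rot [-0.5  1.1 -0.2]
{"dx":2.4,"dy":9.5,"dz":-0.3,"rx":-0.09,"ry":0.18,"rz":-0.03},
{"dx":2.4,"dy":9.5,"dz":-0.3,"rx":-0.09,"ry":0.18,"rz":-0.03},
{"dx":2.4,"dy":9.5,"dz":-0.3,"rx":-0.09,"ry":0.18,"rz":-0.03},
{"dx":2.4,"dy":9.5,"dz":-0.2,"rx":-0.09,"ry":0.18,"rz":-0.03},
{"dx":2.4,"dy":9.5,"dz":-0.2,"rx":-0.09,"ry":0.18,"rz":-0.03},
{"dx":2.4,"dy":9.5,"dz":-0.2,"rx":-0.09,"ry":0.18,"rz":-0.03},
```

{"fn": "send_rows", "kwargs": {
  "rows": [
    {"dx": 6, "dy": 2, "dz": 0, "rx": -0.1, "ry": 0.3, "rz": 0, "jaw": 0},
    {"dx": 5, "dy": 5, "dz": 0, "rx": -0.1, "ry": 0.3, "rz": 0, "jaw": 0},
    {"dx": 3, "dy": 10, "dz": 0, "rx": -0.1, "ry": 0.3, "rz": 0, "jaw": 0},
    {"dx": 0, "dy": 11, "dz": 0, "rx": -0.1, "ry": 0.2, "rz": 0, "jaw": 0},
    {"dx": 0, "dy": 11, "dz": 0, "rx": -0.1, "ry": 0, "rz": 0, "jaw": 0},
    {"dx": 0, "dy": 10, "dz": 0, "rx": 0, "ry": 0, "rz": 0, "jaw": 0.15},
    {"dx": 0, "dy": 5, "dz": 0, "rx": 0, "ry": 0, "rz": 0, "jaw": 0.25},
    {"dx": 0, "dy": 0, "dz": 0, "rx": 0, "ry": 0, "rz": 0, "jaw": 0.25}
  ]
}}

```text
time_s: 50.1
tool_pos: [0.5356, 0.1, 0.0019]
ee_rot: [[0.004, -0.002, 1.0], [-1.0, 0.001, 0.004], [-0.001, -1.0, -0.002]]
wrist_force: [-0.0, -0.5, -0.1]
grip_width: 0.0638
```

```bash
python3 st.py; python3 plates.py wrist 39 template
```

```text
[ 12.3  40.  -32.7 111.3  33.7  38.5 -41.2] w 0.0638 [0.5356 0.1    0.0019] [-0.  -0.5 -0.1]
head 0.2433284857078639 armang(world) -1.5295339645860675 r 0.16997914503082398 tilt -0.0011 -0.0023
wrist template 0.64 [0.5367 0.1022 0.024 ]
```

```bash
python3 -c "
from h import *
p=get_image('wrist');R,t=Rt(p);print(-R.T@t, R[2])
def pf(P):
    c=R@np.array(P)+t;r=np.hypot(c[0],c[1]);th=np.arctan2(r,c[2]);f=foc(p);return np.round(1.5*np.array([p['cx']+f*th*c[0]/r,p['cy']+f*th*c[1]/r]),1)
for ny in(.103,.1055):
  for z in(.006,.016,.026,.038): print(ny,z,pf([.5345-.026,ny+.055,z]),pf([.5345+.026,ny+.055,z]))
  print('stop top', pf([.5245,ny+.055,.05]),pf([.5245,ny+.055,.044]))
"
```

```text
[0.53671089 0.16978811 0.14550827] [-9.31677357e-04 -2.69088951e-01 -9.63114878e-01]
0.103 0.006 [299.7 209.4] [464.4 209.8]
0.103 0.016 [293.1 212.4] [470.  212.8]
0.103 0.026 [285.5 215.9] [476.5 216.3]
0.103 0.038 [274.6 220.9] [485.8 221.4]
stop top [332.3 226. ] [335.6 222.8]
0.1055 0.006 [299.5 201.6] [464.6 202. ]
0.1055 0.016 [292.9 204. ] [470.3 204.4]
0.1055 0.026 [285.2 206.8] [476.8 207.2]
0.1055 0.038 [274.2 210.9] [486.2 211.3]
stop top [332.1 214.5] [335.4 212. ]
```

{"fn": "send_rows", "kwargs": {
  "rows": [
    {"dx": -2, "dy": -3, "dz": 1, "rx": 0.1, "ry": 0.2, "rz": 0, "jaw": 0.25},
    {"dx": -1, "dy": 0, "dz": 2, "rx": 0, "ry": 0.2, "rz": 0, "jaw": 0.25},
    {"dx": 0, "dy": 0, "dz": 2, "rx": 0, "ry": 0, "rz": 0, "jaw": 0.25}
  ]
}}

```text
time_s: 50.5
tool_pos: [0.5408, 0.1043, 0.0076]
ee_rot: [[-0.002, 0.001, 1.0], [-1.0, 0.001, -0.002], [-0.001, -1.0, 0.001]]
wrist_force: [-6.1, -1.8, -2.2]
grip_width: 0.0641
```

{"fn": "send_rows", "kwargs": {
  "rows": [
    {"dx": 0, "dy": 0, "dz": 2, "rx": 0, "ry": 0, "rz": 0, "jaw": 0.25},
    {"dx": 0, "dy": 0, "dz": 2, "rx": 0, "ry": 0, "rz": 0, "jaw": 0.25}
  ]
}}

```text
time_s: 50.67
tool_pos: [0.5406, 0.1042, 0.0073]
ee_rot: [[-0.001, -0.007, 1.0], [-1.0, -0.001, -0.001], [0.001, -1.0, -0.007]]
wrist_force: [-5.0, -0.0, 3.5]
grip_width: 0.0638
```

{"fn": "send_rows", "kwargs": {
  "rows": [
    {"dx": 0, "dy": 0, "dz": 2, "rx": 0, "ry": 0, "rz": 0, "jaw": 0.25},
    {"dx": 0, "dy": 0, "dz": 2, "rx": 0, "ry": 0, "rz": 0, "jaw": 0.25}
  ]
}}

```text
time_s: 50.83
tool_pos: [0.5404, 0.1043, 0.0071]
ee_rot: [[0.001, -0.014, 1.0], [-1.0, -0.004, 0.001], [0.004, -1.0, -0.014]]
wrist_force: [-5.8, 0.1, 2.9]
grip_width: 0.0638
```

{"fn": "send_rows", "kwargs": {
  "rows": [
    {"dx": 0, "dy": 0, "dz": 2, "rx": 1, "ry": 0, "rz": 0.2, "jaw": 0.25},
    {"dx": 0, "dy": 0, "dz": 2, "rx": 1, "ry": 0, "rz": 0, "jaw": 0.25},
    {"dx": 0, "dy": 0, "dz": 2, "rx": 1, "ry": 0, "rz": 0, "jaw": 0.25},
    {"dx": 0, "dy": 0, "dz": 3, "rx": 0.7, "ry": 0, "rz": 0, "jaw": 0.25}
  ]
}}

```text
time_s: 51.17
tool_pos: [0.5411, 0.1044, 0.0067]
ee_rot: [[0.002, 0.037, 0.999], [-1.0, -0.004, 0.002], [0.004, -0.999, 0.037]]
wrist_force: [-10.3, -0.7, 6.7]
grip_width: 0.0641
```

{"fn": "send_rows", "kwargs": {
  "rows": [
    {"dx": 0, "dy": 0, "dz": 3, "rx": 0.3, "ry": 0, "rz": 0, "jaw": 0.25},
    {"dx": 0, "dy": 0, "dz": 3, "rx": 0.3, "ry": 0, "rz": 0, "jaw": 0.25}
  ]
}}

```text
time_s: 51.33
tool_pos: [0.5411, 0.1044, 0.0067]
ee_rot: [[0.003, 0.039, 0.999], [-1.0, -0.008, 0.004], [0.008, -0.999, 0.039]]
wrist_force: [-8.2, -0.4, 7.0]
grip_width: 0.0642
```

{"fn": "send_rows", "kwargs": {
  "rows": [
    {"dx": 0, "dy": 0, "dz": -3, "rx": -1, "ry": 0, "rz": 0.3, "jaw": 0.15},
    {"dx": 0, "dy": 0, "dz": -3, "rx": -1, "ry": 0, "rz": 0.2, "jaw": 0},
    {"dx": 0, "dy": -5, "dz": 0, "rx": -0.3, "ry": 0, "rz": 0, "jaw": 0},
    {"dx": 0, "dy": -15, "dz": 0, "rx": 0, "ry": 0, "rz": 0, "jaw": 0},
    {"dx": 0, "dy": -30, "dz": 0, "rx": 0, "ry": 0, "rz": 0, "jaw": 0},
    {"dx": 0, "dy": -30, "dz": 0, "rx": 0, "ry": 0, "rz": 0, "jaw": 0},
    {"dx": 0, "dy": -25, "dz": 0, "rx": 0, "ry": 0, "rz": 0, "jaw": 0},
    {"dx": 0, "dy": 0, "dz": 0, "rx": 0, "ry": 0, "rz": 0, "jaw": 0}
  ]
}}

```text
time_s: 52.0
tool_pos: [0.5381, 0.1052, 0.1182]
ee_rot: [[0.004, -0.004, 1.0], [-1.0, 0.006, 0.004], [-0.006, -1.0, -0.004]]
wrist_force: [0.8, 1.0, 0.6]
grip_width: 0.0856
```

```bash
python3 st.py; python3 plates.py wrist 40 template plate1;python3 plates.py side 40 template plate1
python3 - <<'E'
from h import *
p=get_image("wrist");save(p,"wrist40z.png",(180,60,380,290),3)
p=get_image("side");save(p,"side40z.png",(190,170,290,270),6)
E
```

```text
[ 18.   30.5 -40.3 108.4  24.8  50.2 -34.4] w 0.0856 [0.5381 0.1052 0.1182] [0.8 1.  0.6]
head 0.20408024335859198 armang(world) 0.24958549016943768 r 0.16737482540477755 tilt -0.0058 -0.0041
wrist template 0.77 [0.5365 0.1027 0.026 ]
side template 0.88 [0.5347 0.1022 0.0263]
side plate1 0.55 [0.5363 0.096  0.0097]
```

```bash
python3 -c "
from h import *
p=get_image('wrist');R,t=Rt(p);print(-R.T@t)
def pf(P):
    c=R@np.array(P)+t;r=np.hypot(c[0],c[1]);th=np.arctan2(r,c[2]);f=foc(p);return np.round(3*(np.array([p['cx']+f*th*c[0]/r,p['cy']+f*th*c[1]/r])-[180,60]),1)
ny=.1055;nx=.5345
for z in(.006,.016,.026,.038): print(z,pf([nx-.026,ny+.055,z]),pf([nx+.026,ny+.055,z]),pf([nx+.026,ny-.055,z]),pf([nx-.026,ny-.055,z]))
for z in (.006,.044,.05): print('stop',z,pf([nx-.010,ny+.055,z]),pf([nx+.02,ny+.055,z]),'far',pf([nx+.026,ny+.036,z]),pf([nx+.026,ny+.054,z]),pf([nx+.026,ny-.036,z]))
"
```

```text
[0.53584329 0.17306695 0.25449325]
0.006 [151.5 209.8] [338.8 210.8] [327.  573.5] [159.1 572. ]
0.016 [147.5 211.7] [342.4 212.8] [329.6 588.2] [155.9 586.6]
0.026 [143.  213.8] [346.4 214.9] [332.3 603.8] [152.6 602.2]
0.038 [137.2 216.6] [351.7 217.7] [335.9 624.1] [148.2 622.3]
stop 0.006 [209.  209.5] [317.2 210.4] far [337.4 278.3] [338.7 214.4] [329.5 517.1]
stop 0.044 [201.6 217.6] [329.2 218.7] far [352.6 298.5] [354.4 223.5] [341.3 572.6]
stop 0.05 [200.2 219.2] [331.5 220.3] far [355.5 302.4] [357.4 225.2] [343.5 582.8]
```

```bash
python3 - <<'E'
from h import *
p=get_image("wrist")
im=p["pixels"]
a=im[125:170,285:330];b=im[235:280,280:325];c=im[125:170,220:265]
out=np.hstack([a,b,c]);cv2.imwrite("pics/z41.png",cv2.resize(out[:,:,::-1],None,fx=5.5,fy=5.5,interpolation=cv2.INTER_NEAREST))
E
python3 plan.py 0.535 0.122 0.05 0.5 5
```

```text
from [533.5 104.2 112. ] head 0.2 n 5 rot [ 0.8 -0.3 -0.2]
{"dx":-3.5,"dy":12.4,"dz":0.5,"rx":0.16,"ry":-0.05,"rz":-0.05},
{"dx":-3.5,"dy":12.4,"dz":0.5,"rx":0.16,"ry":-0.05,"rz":-0.05},
{"dx":-3.5,"dy":12.4,"dz":0.4,"rx":0.16,"ry":-0.05,"rz":-0.05},
{"dx":-3.5,"dy":12.4,"dz":0.4,"rx":0.16,"ry":-0.05,"rz":-0.05},
{"dx":-3.6,"dy":12.4,"dz":0.4,"rx":0.16,"ry":-0.05,"rz":-0.05},
```

{"fn": "send_rows", "kwargs": {
  "rows": [
    {"dx": -4, "dy": 12, "dz": 0.5, "rx": 0.2, "ry": 0, "rz": 0, "jaw": 0},
    {"dx": -4, "dy": 12, "dz": 0.5, "rx": 0.2, "ry": 0, "rz": 0, "jaw": 0},
    {"dx": -4, "dy": 12, "dz": 0.4, "rx": 0.2, "ry": 0, "rz": 0, "jaw": 0},
    {"dx": -3, "dy": 10, "dz": 0.4, "rx": 0.1, "ry": 0, "rz": 0, "jaw": 0},
    {"dx": 0, "dy": 5, "dz": 0, "rx": 0, "ry": 0, "rz": 0, "jaw": 0},
    {"dx": 0, "dy": 0, "dz": 0, "rx": 0, "ry": 0, "rz": 0, "jaw": 0}
  ]
}}

```text
time_s: 53.0
tool_pos: [0.5331, 0.1217, 0.0535]
ee_rot: [[0.006, -0.004, 1.0], [-1.0, 0.005, 0.006], [-0.005, -1.0, -0.004]]
wrist_force: [0.1, 0.4, 0.1]
grip_width: 0.0855
```

```bash
python3 st.py;python3 plan.py 0.535 0.122 0.008 0.5 5
```

```text
[ 13.1  35.8 -36.5 110.4  29.7  43.7 -40. ] w 0.0855 [0.5331 0.1217 0.0535] [0.1 0.4 0.1]
head 0.32127139623330375 armang(world) 5.680953535805901 r 0.17328727391181553 tilt -0.0046 -0.0042
from [533.1 121.7  53.5] head 0.3 n 5 rot [ 0.2 -0.2 -0.3]
{"dx":-0.0,"dy":9.1,"dz":0.4,"rx":0.05,"ry":-0.04,"rz":-0.05},
{"dx":-0.0,"dy":9.1,"dz":0.4,"rx":0.05,"ry":-0.04,"rz":-0.05},
{"dx":-0.0,"dy":9.1,"dz":0.4,"rx":0.05,"ry":-0.04,"rz":-0.05},
{"dx":-0.0,"dy":9.1,"dz":0.4,"rx":0.05,"ry":-0.04,"rz":-0.05},
{"dx":-0.1,"dy":9.1,"dz":0.4,"rx":0.05,"ry":-0.04,"rz":-0.05},
```

{"fn": "send_rows", "kwargs": {
  "rows": [
    {"dx": 0, "dy": 11, "dz": 0.3, "rx": 0.1, "ry": 0, "rz": -0.1, "jaw": 0},
    {"dx": 0, "dy": 12, "dz": 0.3, "rx": 0.1, "ry": 0, "rz": -0.1, "jaw": 0},
    {"dx": 0, "dy": 12, "dz": 0.3, "rx": 0, "ry": 0, "rz": -0.1, "jaw": 0},
    {"dx": 0, "dy": 8, "dz": 0, "rx": 0, "ry": 0, "rz": 0, "jaw": 0.15},
    {"dx": 0, "dy": 3, "dz": 0, "rx": 0, "ry": 0, "rz": 0, "jaw": 0.25},
    {"dx": 0, "dy": 0, "dz": 0, "rx": 0, "ry": 0, "rz": 0, "jaw": 0.25}
  ]
}}

```text
time_s: 53.5
tool_pos: [0.5336, 0.1214, 0.0016]
ee_rot: [[0.006, -0.002, 1.0], [-1.0, -0.002, 0.006], [0.002, -1.0, -0.002]]
wrist_force: [-0.1, -0.7, 0.8]
grip_width: 0.0645
```

```bash
python3 st.py
```

```text
[ 10.   40.2 -32.7 111.   34.   38.8 -43.6] w 0.0645 [0.5336 0.1214 0.0016] [-0.1 -0.7  0.8]
head 0.3189440397602932 armang(world) 5.618718386415759 r 0.17276731616789828 tilt 0.0017 -0.0016
```

{"fn": "send_rows", "kwargs": {
  "rows": [
    {"dx": 0, "dy": -4, "dz": 2, "rx": 0, "ry": -0.2, "rz": 0, "jaw": 0.25},
    {"dx": 0, "dy": 0, "dz": 2, "rx": 0, "ry": 0, "rz": 0, "jaw": 0.25},
    {"dx": 0, "dy": 0, "dz": 2, "rx": 0, "ry": 0, "rz": 0, "jaw": 0.25}
  ]
}}

```text
time_s: 53.75
tool_pos: [0.5397, 0.1215, 0.006]
ee_rot: [[0.01, -0.002, 1.0], [-1.0, -0.002, 0.01], [0.002, -1.0, -0.002]]
wrist_force: [-0.6, 0.0, 0.7]
grip_width: 0.0642
```

{"fn": "send_rows", "kwargs": {
  "rows": [
    {"dx": 0, "dy": 0, "dz": 1.5, "rx": 0, "ry": 0, "rz": 0, "jaw": 0.25},
    {"dx": 0, "dy": 0, "dz": 1.5, "rx": 0, "ry": 0, "rz": 0, "jaw": 0.25}
  ]
}}

```text
time_s: 53.92
tool_pos: [0.5405, 0.1215, 0.006]
ee_rot: [[0.01, -0.007, 1.0], [-1.0, -0.003, 0.01], [0.003, -1.0, -0.007]]
wrist_force: [-6.2, 1.0, 1.9]
grip_width: 0.0642
```

{"fn": "send_rows", "kwargs": {
  "rows": [
    {"dx": 0, "dy": 0, "dz": 3, "rx": 0.3, "ry": 0, "rz": 0, "jaw": 0.25},
    {"dx": 0, "dy": 0, "dz": 3, "rx": 0.3, "ry": 0, "rz": 0, "jaw": 0.25}
  ]
}}

```text
time_s: 54.08
tool_pos: [0.5405, 0.1214, 0.0057]
ee_rot: [[0.01, -0.007, 1.0], [-1.0, -0.006, 0.01], [0.005, -1.0, -0.007]]
wrist_force: [-8.2, -0.1, 6.4]
grip_width: 0.0644
```

{"fn": "send_rows", "kwargs": {
  "rows": [
    {"dx": 0, "dy": 0, "dz": 3, "rx": 0.3, "ry": 0, "rz": 0, "jaw": 0.25},
    {"dx": 0, "dy": 0, "dz": 3, "rx": 0.3, "ry": 0, "rz": 0, "jaw": 0.25}
  ]
}}

```text
time_s: 54.25
tool_pos: [0.5405, 0.1214, 0.0055]
ee_rot: [[0.011, -0.006, 1.0], [-1.0, -0.009, 0.011], [0.009, -1.0, -0.006]]
wrist_force: [-7.9, 0.2, 6.2]
grip_width: 0.0639
```

```bash
python3 st.py;python3 - <<'E'
from h import *
p=get_image("wrist");save(p,"wrist42.png",(130,60,430,290),2.6)
E
```

```text
[  9.9  40.5 -32.9 109.7  33.8  40.3 -42.9] w 0.0639 [0.5405 0.1214 0.0055] [-7.9  0.2  6.2]
head 0.6505863575225618 armang(world) 5.847118951902038 r 0.16589009595573545 tilt 0.0085 -0.0061
```

{"fn": "send_rows", "kwargs": {
  "rows": [
    {"dx": 0, "dy": 0, "dz": -3, "rx": 0, "ry": 0, "rz": 0.3, "jaw": 0.15},
    {"dx": 0, "dy": 0, "dz": -3, "rx": 0, "ry": 0, "rz": 0.2, "jaw": 0},
    {"dx": 0, "dy": -5, "dz": 0, "rx": 0, "ry": 0, "rz": 0, "jaw": 0},
    {"dx": 0, "dy": -15, "dz": 0, "rx": 0, "ry": 0, "rz": 0, "jaw": 0},
    {"dx": 0, "dy": -30, "dz": 0, "rx": 0, "ry": 0, "rz": 0, "jaw": 0},
    {"dx": 0, "dy": -30, "dz": 0, "rx": 0, "ry": 0, "rz": 0, "jaw": 0},
    {"dx": 0, "dy": -25, "dz": 0, "rx": 0, "ry": 0, "rz": 0, "jaw": 0},
    {"dx": 0, "dy": 0, "dz": 0, "rx": 0, "ry": 0, "rz": 0, "jaw": 0}
  ]
}}

```text
time_s: 54.97
tool_pos: [0.5372, 0.1216, 0.1198]
ee_rot: [[0.012, -0.001, 1.0], [-1.0, 0.002, 0.012], [-0.002, -1.0, -0.001]]
wrist_force: [-0.1, -0.1, 0.4]
grip_width: 0.0854
```

```bash
python3 st.py
python3 - <<'E'
from h import *
p=get_image("wrist");save(p,"wrist43z.png",(180,60,380,290),3)
E
python3 plates.py top 43 plate1 cutter_handle; python3 plates.py side 43 cutter_handle
```

```text
[ 16.3  30.6 -40.5 108.1  25.1  50.5 -36. ] w 0.0854 [0.5372 0.1216 0.1198] [-0.1 -0.1  0.4]
head 0.6917323298075315 armang(world) 5.786064054946539 r 0.1691500506079177 tilt -0.0024 -0.0015
top plate1 0.51 [0.7045 0.103  0.1744]
top cutter_handle 0.58 [0.6113 0.3247 0.1737]
side cutter_handle 0.94 [0.6178 0.3209 0.1743]
side cutter_handle 0.42 [0.5336 0.1039 0.006 ]
```

```bash
python3 plan.py 0.614 0.321 0.275 20 8
```

```text
from [532.5 119.9 112.7] head 0.7 n 8 rot [  0.7 -19.3  -0.2]
{"dx":-25.0,"dy":-20.4,"dz":10.2,"rx":0.09,"ry":-2.41,"rz":-0.02},
{"dx":-24.6,"dy":-20.4,"dz":11.3,"rx":0.09,"ry":-2.41,"rz":-0.02},
{"dx":-24.1,"dy":-20.4,"dz":12.4,"rx":0.09,"ry":-2.41,"rz":-0.02},
{"dx":-23.5,"dy":-20.4,"dz":13.4,"rx":0.09,"ry":-2.41,"rz":-0.02},
{"dx":-22.9,"dy":-20.4,"dz":14.4,"rx":0.09,"ry":-2.41,"rz":-0.02},
{"dx":-22.3,"dy":-20.3,"dz":15.4,"rx":0.09,"ry":-2.41,"rz":-0.02},
{"dx":-21.6,"dy":-20.3,"dz":16.4,"rx":0.09,"ry":-2.41,"rz":-0.02},
{"dx":-20.9,"dy":-20.3,"dz":17.3,"rx":0.09,"ry":-2.41,"rz":-0.02},
```

{"fn": "send_rows", "kwargs": {
  "rows": [
    {"dx": 0, "dy": -38, "dz": 0, "rx": 0.1, "ry": 0, "rz": 0, "jaw": 0},
    {"dx": 0, "dy": -40, "dz": 0, "rx": 0.1, "ry": 0, "rz": 0, "jaw": 0},
    {"dx": 0, "dy": -40, "dz": 0, "rx": 0.1, "ry": 0, "rz": 0, "jaw": 0},
    {"dx": -10, "dy": -30, "dz": 5, "rx": 0.1, "ry": -2.4, "rz": 0, "jaw": 0},
    {"dx": -28, "dy": -10, "dz": 12, "rx": 0.1, "ry": -2.4, "rz": 0, "jaw": 0},
    {"dx": -28, "dy": 0, "dz": 12, "rx": 0, "ry": -2.4, "rz": 0, "jaw": 0},
    {"dx": -28, "dy": 0, "dz": 13, "rx": 0, "ry": -2.4, "rz": 0, "jaw": 0},
    {"dx": -28, "dy": 0, "dz": 14, "rx": 0, "ry": -2.4, "rz": 0, "jaw": 0}
  ]
}}

```text
time_s: 55.93
tool_pos: [0.5742, 0.2393, 0.2657]
ee_rot: [[0.213, -0.026, 0.977], [-0.977, -0.007, 0.213], [0.001, -1.0, -0.026]]
wrist_force: [0.3, -0.2, 0.3]
grip_width: 0.0852
```

```bash
python3 st.py; python3 plan.py 0.614 0.321 0.265 20 3;python3 plates.py wrist 44 cutter_handle
```

```text
[  8.1  30.3 -47.1  89.   22.2  72.2 -30.1] w 0.0852 [0.5742 0.2393 0.2657] [ 0.3 -0.2  0.3]
head 12.30770628513705 armang(world) 45.73801287973193 r 0.18817450109189165 tilt 0.001 -0.0265
from [574.2 239.3 265.7] head 12.3 n 3 rot [ 1.5 -7.7 -0. ]
{"dx":-23.8,"dy":-0.3,"dz":18.8,"rx":0.51,"ry":-2.56,"rz":-0.02},
{"dx":-22.9,"dy":-0.1,"dz":19.8,"rx":0.51,"ry":-2.56,"rz":-0.02},
{"dx":-22.0,"dy":0.0,"dz":20.8,"rx":0.51,"ry":-2.56,"rz":-0.02},
wrist cutter_handle 0.68 [0.6121 0.3211 0.1727]
```

{"fn": "send_rows", "kwargs": {
  "rows": [
    {"dx": -24, "dy": 0, "dz": 19, "rx": 0.5, "ry": -2.5, "rz": 0, "jaw": 0},
    {"dx": -23, "dy": 0, "dz": 20, "rx": 0.5, "ry": -2.5, "rz": 0, "jaw": 0},
    {"dx": -16, "dy": 0, "dz": 16, "rx": 0.5, "ry": -2.5, "rz": 0, "jaw": 0},
    {"dx": -4, "dy": 0, "dz": 4, "rx": 0, "ry": 0, "rz": 0, "jaw": 0},
    {"dx": 0, "dy": 0, "dz": 0, "rx": 0, "ry": 0, "rz": 0, "jaw": 0},
    {"dx": 0, "dy": 0, "dz": 0, "rx": 0, "ry": 0, "rz": 0, "jaw": 0}
  ]
}}

```text
time_s: 56.53
tool_pos: [0.6091, 0.3255, 0.2533]
ee_rot: [[0.351, -0.017, 0.936], [-0.936, -0.002, 0.351], [-0.004, -1.0, -0.017]]
wrist_force: [0.4, -0.6, -0.6]
grip_width: 0.0855
```

```bash
python3 st.py; python3 plates.py wrist 45 cutter_handle;python3 plan.py 0.6135 0.3215 0.172 20 4
```

```text
[ -1.2  38.  -46.7  79.4  27.1  75.1 -28.5] w 0.0855 [0.6091 0.3255 0.2533] [ 0.4 -0.6 -0.6]
head 20.531593895945004 armang(world) 66.42790138197896 r 0.24108230715738133 tilt -0.0039 -0.017
wrist cutter_handle 0.63 [0.6153 0.3201 0.1774]
from [609.4 324.4 253.7] head 20.5 n 4 rot [ 0.9  0.5 -0.2]
{"dx":1.1,"dy":20.4,"dz":1.0,"rx":0.24,"ry":0.12,"rz":-0.04},
{"dx":1.1,"dy":20.4,"dz":1.0,"rx":0.24,"ry":0.12,"rz":-0.04},
{"dx":1.1,"dy":20.4,"dz":0.9,"rx":0.24,"ry":0.12,"rz":-0.04},
{"dx":1.0,"dy":20.4,"dz":0.8,"rx":0.24,"ry":0.12,"rz":-0.04},
```

Well aligned; descend and grip with moderate force.

{"fn": "send_rows", "kwargs": {
  "rows": [
    {"dx": 1, "dy": 22, "dz": 1.2, "rx": 0.2, "ry": 0, "rz": 0, "jaw": 0},
    {"dx": 1, "dy": 22, "dz": 1.2, "rx": 0.2, "ry": 0, "rz": 0, "jaw": 0},
    {"dx": 1, "dy": 22, "dz": 1, "rx": 0.2, "ry": 0, "rz": 0, "jaw": 0},
    {"dx": 1, "dy": 12, "dz": 1, "rx": 0.2, "ry": 0, "rz": 0, "jaw": 0},
    {"dx": 0, "dy": 0, "dz": 0, "rx": 0, "ry": 0, "rz": 0, "jaw": 0.4},
    {"dx": 0, "dy": 0, "dz": 0, "rx": 0, "ry": 0, "rz": 0, "jaw": 1},
    {"dx": 0, "dy": 0, "dz": 0, "rx": 0, "ry": 0, "rz": 0, "jaw": 1},
    {"dx": 0, "dy": 0, "dz": 0, "rx": 0, "ry": 0, "rz": 0, "jaw": 1}
  ],
  "force": 30
}}

```text
time_s: 57.3
tool_pos: [0.6177, 0.3119, 0.1784]
ee_rot: [[0.337, 0.004, 0.942], [-0.942, -0.002, 0.337], [0.003, -1.0, 0.003]]
wrist_force: [-1.1, -0.3, -0.2]
grip_width: 0.0389
```

```bash
python3 st.py
```

```text
[ -0.7  41.  -44.5  84.5  30.3  66.8 -30.5] w 0.0389 [0.6177 0.3119 0.1784] [-1.1 -0.3 -0.2]
head 19.668336051654553 armang(world) 67.05805415288124 r 0.2252646216169531 tilt 0.003 0.0031
```

{"fn": "send_rows", "kwargs": {
  "rows": [
    {"dx": 0, "dy": 0, "dz": 0, "rx": 0, "ry": 0, "rz": 0, "jaw": 1},
    {"dx": 0, "dy": 0, "dz": 0, "rx": 0, "ry": 0, "rz": 0, "jaw": 1},
    {"dx": 0, "dy": 0, "dz": 0, "rx": 0, "ry": 0, "rz": 0, "jaw": 1}
  ],
  "force": 30
}}

```text
time_s: 57.55
tool_pos: [0.6183, 0.3122, 0.1797]
ee_rot: [[0.336, 0.006, 0.942], [-0.942, -0.001, 0.336], [0.003, -1.0, 0.005]]
wrist_force: [0.6, 0.5, -4.1]
grip_width: 0.0271
```

```bash
python3 st.py
```

```text
[ -0.7  40.9 -44.6  84.5  30.3  66.8 -30.5] w 0.0271 [0.6183 0.3122 0.1797] [ 0.6  0.5 -4.1]
head 19.65269739926736 armang(world) 67.21468176276441 r 0.22523353363308024 tilt 0.0028 0.005
```

{"fn": "send_rows", "kwargs": {
  "rows": [
    {"dx": 0.4, "dy": 0, "dz": -7, "rx": 0, "ry": -1.8, "rz": 0, "jaw": 1},
    {"dx": 0.5, "dy": 0, "dz": -13.8, "rx": 0, "ry": -3.5, "rz": 0, "jaw": 1},
    {"dx": 0.5, "dy": 0, "dz": -13.8, "rx": 0, "ry": -3.5, "rz": 0, "jaw": 1},
    {"dx": 0.5, "dy": 0, "dz": -13.8, "rx": 0, "ry": -3.5, "rz": 0, "jaw": 1},
    {"dx": 0.5, "dy": 0, "dz": -13.8, "rx": 0, "ry": -3.5, "rz": 0, "jaw": 1}
  ]
}}

```text
time_s: 57.97
tool_pos: [0.5648, 0.2805, 0.1797]
ee_rot: [[0.59, 0.011, 0.807], [-0.807, -0.002, 0.59], [0.008, -1.0, 0.008]]
wrist_force: [2.4, -2.0, -3.3]
grip_width: 0.0269
```

```bash
python3 st.py
```

```text
[  5.8  36.5 -50.   94.4  31.2  63.4 -16.7] w 0.0269 [0.5648 0.2805 0.1797] [ 2.4 -2.  -3.3]
head 36.1869492383847 armang(world) 51.363463325818955 r 0.2253112878799607 tilt 0.0083 0.0075
```

{"fn": "send_rows", "kwargs": {
  "rows": [
    {"dx": 0.5, "dy": 0, "dz": -13.8, "rx": 0, "ry": -3.5, "rz": 0, "jaw": 1},
    {"dx": 0.5, "dy": 0, "dz": -13.8, "rx": 0, "ry": -3.5, "rz": 0, "jaw": 1},
    {"dx": 0.5, "dy": 0, "dz": -13.8, "rx": 0, "ry": -3.5, "rz": 0, "jaw": 1},
    {"dx": 0.5, "dy": 0, "dz": -13.8, "rx": 0, "ry": -3.5, "rz": 0, "jaw": 1},
    {"dx": 0.5, "dy": 0, "dz": -13.8, "rx": 0, "ry": -3.5, "rz": 0, "jaw": 1},
    {"dx": 0.5, "dy": 0, "dz": -13.8, "rx": 0, "ry": -3.5, "rz": 0, "jaw": 1}
  ]
}}

```text
time_s: 58.47
tool_pos: [0.508, 0.2128, 0.1798]
ee_rot: [[0.853, 0.019, 0.521], [-0.521, -0.008, 0.854], [0.021, -1.0, 0.003]]
wrist_force: [4.9, -1.5, -5.9]
grip_width: 0.0261
```

```bash
python3 st.py
```

```text
[ 18.5  31.2 -58.2 106.1  31.9  59.7   5.9] w 0.0261 [0.508  0.2128 0.1798] [ 4.9 -1.5 -5.9]
head 58.60882146515817 armang(world) 28.748459962537833 r 0.22527615235593135 tilt 0.0205 0.0033
```

{"fn": "send_rows", "kwargs": {
  "rows": [
    {"dx": 0.3, "dy": 0, "dz": -13.5, "rx": 0, "ry": -3.5, "rz": 0.5, "jaw": 1},
    {"dx": 0.3, "dy": 0, "dz": -13.5, "rx": 0, "ry": -3.5, "rz": 0.5, "jaw": 1},
    {"dx": 0.3, "dy": 0, "dz": -13.5, "rx": 0, "ry": -3.5, "rz": 0.3, "jaw": 1},
    {"dx": 0.3, "dy": 0, "dz": -13.5, "rx": 0, "ry": -3.5, "rz": 0.3, "jaw": 1},
    {"dx": 0.3, "dy": 0, "dz": -10, "rx": 0, "ry": -2.5, "rz": 0, "jaw": 1}
  ]
}}

```text
time_s: 58.88
tool_pos: [0.4841, 0.1474, 0.1797]
ee_rot: [[0.972, 0.004, 0.237], [-0.237, 0.0, 0.972], [0.003, -1.0, 0.001]]
wrist_force: [3.8, 0.9, -9.2]
grip_width: 0.027
```

```bash
python3 st.py
```

```text
[ 31.5  29.9 -65.2 111.5  31.9  59.1  28.2] w 0.027 [0.4841 0.1474 0.1797] [ 3.8  0.9 -9.2]
head 76.29748432303266 armang(world) 10.968504198573134 r 0.2254971632154417 tilt 0.0034 0.0011
```

{"fn": "send_rows", "kwargs": {
  "rows": [
    {"dx": 0.2, "dy": 0, "dz": -9, "rx": 0, "ry": -2.3, "rz": 0, "jaw": 1},
    {"dx": 0.2, "dy": 0, "dz": -9, "rx": 0, "ry": -2.3, "rz": 0, "jaw": 1},
    {"dx": 0.2, "dy": 0, "dz": -8, "rx": 0, "ry": -2, "rz": 0, "jaw": 1},
    {"dx": 0.1, "dy": 0, "dz": -5, "rx": 0, "ry": -1.3, "rz": 0, "jaw": 1},
    {"dx": 0.1, "dy": 0, "dz": -4, "rx": 0, "ry": -1, "rz": 0, "jaw": 1}
  ]
}}

```text
time_s: 59.3
tool_pos: [0.4802, 0.1086, 0.1798]
ee_rot: [[0.998, 0.013, 0.069], [-0.069, -0.0, 0.998], [0.013, -1.0, 0.001]]
wrist_force: [3.3, 1.1, -8.2]
grip_width: 0.0267
```

```bash
python3 st.py
```

```text
[ 38.8  29.7 -68.8 113.7  33.2  58.6  40.5] w 0.0267 [0.4802 0.1086 0.1798] [ 3.3  1.1 -8.2]
head 86.06096379985617 armang(world) 1.0471098558821408 r 0.22530315455975922 tilt 0.0131 0.0006
```

{"fn": "send_rows", "kwargs": {
  "rows": [
    {"dx": 0, "dy": 0, "dz": -4, "rx": 0, "ry": -1, "rz": 0.3, "jaw": 1},
    {"dx": 0, "dy": 0, "dz": -3, "rx": 0, "ry": -0.7, "rz": 0.3, "jaw": 1},
    {"dx": 0, "dy": 0, "dz": -3, "rx": 0, "ry": -0.5, "rz": 0, "jaw": 1}
  ]
}}

```text
time_s: 59.55
tool_pos: [0.4802, 0.1022, 0.1798]
ee_rot: [[1.0, 0.008, 0.023], [-0.023, 0.009, 1.0], [0.008, -1.0, 0.009]]
wrist_force: [5.9, 15.6, -19.0]
grip_width: 0.0269
```

```bash
python3 st.py
```

```text
[ 40.6  30.3 -69.7 113.7  33.3  58.8  44. ] w 0.0269 [0.4802 0.1022 0.1798] [  5.9  15.6 -19. ]
head 88.67255391222295 armang(world) -0.5928154993147159 r 0.2253583331509 tilt 0.0079 0.0092
```

Contact with the stop. One more push to confirm.

{"fn": "send_rows", "kwargs": {
  "rows": [
    {"dx": 0, "dy": 0, "dz": -3, "rx": 0, "ry": 0, "rz": 0, "jaw": 1},
    {"dx": 0, "dy": 0, "dz": -3, "rx": 0, "ry": 0, "rz": 0, "jaw": 1}
  ]
}}

```text
time_s: 59.72
tool_pos: [0.4802, 0.1024, 0.1798]
ee_rot: [[1.0, 0.012, 0.018], [-0.018, 0.021, 1.0], [0.012, -1.0, 0.021]]
wrist_force: [6.2, 9.8, -15.0]
grip_width: 0.0267
```

```bash
python3 st.py
```

```text
[ 41.4  30.3 -70.3 114.   33.1  58.2  44.6] w 0.0267 [0.4802 0.1024 0.1798] [  6.2   9.8 -15. ]
head 88.96552420634936 armang(world) -0.5266953159123435 r 0.22535951867415616 tilt 0.0116 0.0207
```

{"fn": "send_rows", "kwargs": {
  "rows": [
    {"dx": 0, "dy": 0, "dz": 0, "rx": 0, "ry": 0, "rz": 0, "jaw": 0},
    {"dx": 0, "dy": 0, "dz": 0, "rx": 0, "ry": 0, "rz": 0, "jaw": 0},
    {"dx": 0, "dy": 0, "dz": 0, "rx": 0, "ry": 0, "rz": 0, "jaw": 0},
    {"dx": 0, "dy": 0, "dz": 0, "rx": 0, "ry": 0, "rz": 0, "jaw": 0},
    {"dx": 0, "dy": 0, "dz": 0, "rx": 0, "ry": 0, "rz": 0, "jaw": 0}
  ]
}}

```text
time_s: 60.13
tool_pos: [0.4797, 0.1035, 0.1818]
ee_rot: [[1.0, 0.014, 0.012], [-0.013, 0.019, 1.0], [0.014, -1.0, 0.019]]
wrist_force: [1.3, 0.1, -0.6]
grip_width: 0.0845
```

```bash
python3 st.py; cat plates.py | head -30; python3 plates.py side 46 cutter_handle template
```

```text
[ 41.4  30.1 -70.5 114.   33.   58.4  44.8] w 0.0845 [0.4797 0.1035 0.1818] [ 1.3  0.1 -0.6]
head 89.29431193866449 armang(world) -0.25435772561867626 r 0.22578590130647913 tilt 0.0139 0.0187
from h import *
import sys
np.set_printoptions(precision=4,suppress=True)
n=sys.argv[1];tag=sys.argv[2]
p=get_image(n);save(p,f"{n}{tag}.png",s=1.5)
for t in sys.argv[3:]:
    for r in tip_of(p,t):
        if r["confidence"]>.3: print(n,t,round(r["confidence"],2),w(p,r["at"]))
side template 0.66 [0.5348 0.1012 0.0274]
```

{"fn": "send_rows", "kwargs": {
  "rows": [
    {"dx": 0, "dy": -10, "dz": 0, "rx": 0, "ry": 0, "rz": 0, "jaw": 0},
    {"dx": 0, "dy": -25, "dz": 0, "rx": 0, "ry": 0, "rz": 0, "jaw": 0},
    {"dx": 0, "dy": -35, "dz": 0, "rx": 0, "ry": 0, "rz": 0, "jaw": 0},
    {"dx": 0, "dy": -35, "dz": 0, "rx": 0, "ry": 0, "rz": 0, "jaw": 0},
    {"dx": 0, "dy": -20, "dz": 0, "rx": 0, "ry": 0, "rz": 0, "jaw": 0},
    {"dx": 0, "dy": 0, "dz": 0, "rx": 0, "ry": 0, "rz": 0, "jaw": 0}
  ]
}}

```text
time_s: 60.78
tool_pos: [0.4758, 0.1019, 0.3131]
ee_rot: [[1.0, 0.008, 0.009], [-0.009, 0.019, 1.0], [0.008, -1.0, 0.019]]
wrist_force: [0.7, 1.9, 0.9]
grip_width: 0.0851
```

```bash
python3 st.py; python3 plates.py side 47 cutter_handle template nest; python3 plates.py top 47 cutter_handle core_box mallet clip1; python3 plates.py wrist 47 cutter_handle
```

```text
[ 52.5  21.9 -82.  105.3  22.1  71.8  53.8] w 0.0851 [0.4758 0.1019 0.3131] [0.7 1.9 0.9]
head 89.49552422436162 armang(world) -0.645363484040167 r 0.22972158069032594 tilt 0.0076 0.0194
side cutter_handle 0.65 [0.4665 0.1018 0.1743]
side cutter_handle 0.33 [0.5327 0.1051 0.0194]
side template 0.77 [0.5356 0.1014 0.025 ]
top core_box 0.89 [ 0.5551 -0.5089  0.0006]
top mallet 0.96 [ 0.5962  0.4286 -0.0029]
top clip1 0.54 [0.7028 0.3041 0.0015]
wrist cutter_handle 0.76 [0.4705 0.1026 0.1752]
```

View pics/side47.png

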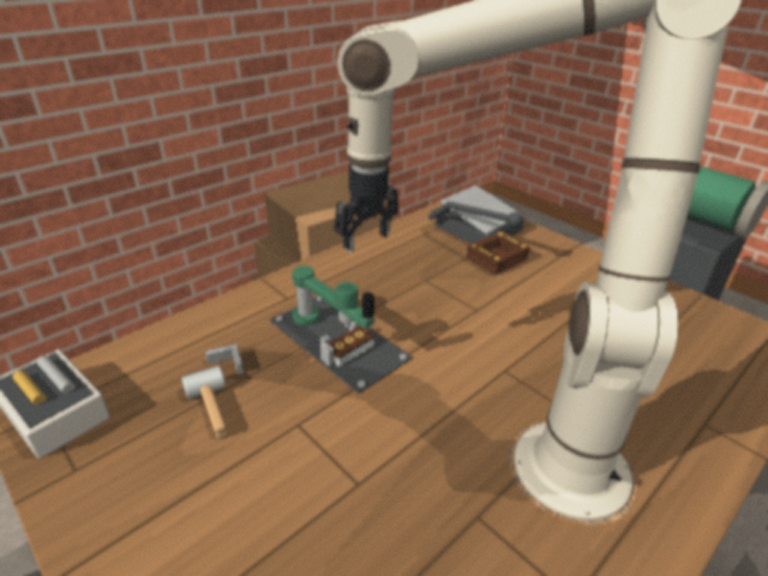

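View pics/top47.png

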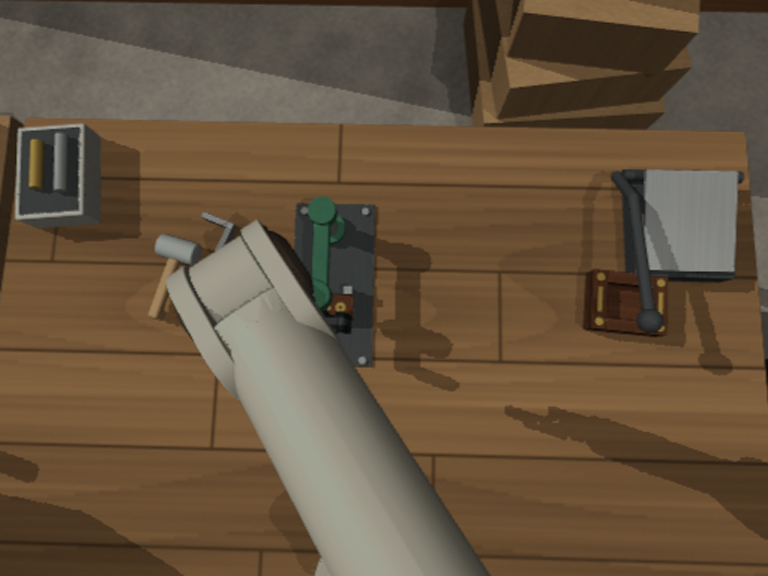

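View pics/wrist47.png

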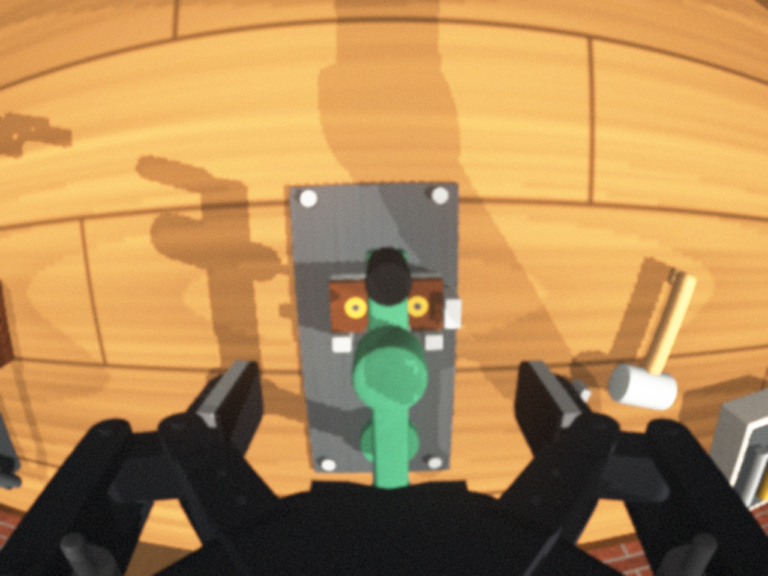

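```bash
python3 -c "
from cell import hand_in,sense
print(sense()['wrist_force'],sense()['time_s']);print(hand_in())"
```

```text
[ 0.37980481 -0.0226509   1.04808146] 61.3333
the job is handed in; nothing more can be done
None
```

The job is done and handed in at 61 s. Only two vent plates were on the bench.

- **Swing out:** I swung the cutter arm out to about 67° before any stacking.
- **Stack and tap:** I stacked both plates on the base with the walnut template on top. Then I tapped the stack along y and x until it stopped hard against the side stop and the two far stops.
- **Swing home:** I swung the arm back until it stopped against its home stop. It held at about -0.55° in world angle, and a further push moved it no more. I then released it and raised the gripper about 130 mm.

Last checks:
- **Arm:** the handle showed at about (0.470, 0.103), against (0.469, 0.101) for home, so it agrees to about 2 mm. As the jaws opened the gripper sprang back about 1 mm. I didn't push the arm again after that, so it may sit a fraction of a degree off its stop.
- **Stack:** in the wrist picture the template looked flush against all three stops. The arm now hides the middle of the stack, and the plates under the template were last seen flush before the arm came home.
- **Core box, mallet and clip:** all three were standing on the bench in the final pictures, and I never handled them. The clip's detection confidence was only 0.54.

No check failed, and the gripper was touching nothing at hand-in.

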